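# Clamp the sample bottles in the bench shaker and set it

## Task

Get the bench shaker ready for its run. Stand every white sample bottle upright in the shaker's channel, then squeeze the clamp's orange trigger again and again until the ratcheting jaw grips the whole row firmly, with its red sprung pad pushed well back towards the jaw. Then swing the hold-down bar fully round over the bottles and its hasp fully down over the catch; also, at any time, turn the speed dial exactly three clicks up (clockwise) from off, and leave the other things on the bench alone.

Things in the scene. Friction and masses are not known exactly. Their poses are not given: they have to be found in the camera images.
- shaker: bench shaker, fixed to the bench at a new place and yaw each time; origin on the bench under the middle of its bottle channel, x away from the robot, y left along the channel, z up. All offsets given are (x, y, z) in this frame, mm. Platform 136 x 392, 48 tall; clamp at its left end, stop and bar pivot at its right, console with dial in front (x -210 to -60, y -28 to 68, top z 45)
- stop_face (a point): foot of the fixed stop's inner face, (0, -120, 48), stop up to z = 118, 60 wide. From here the channel runs left (+y) to the jaw; floor z = 48, 42 wide between walls up to z = 71, flaring above to 58 wide at z = 79. Bottles stand side by side in it from the stop on; four fit
- pad_face (a point): middle of the face of the jaw's red sprung pad with black facing (38 wide, 58 tall); it looks to -y, starts at y = 52, z = 83 and moves with jaw and pad
- jaw (a joint): travel of the ratcheting jaw towards the stop, m, 0 (open, the start) to 0.122. Each full squeeze of the trigger moves it 7 mm; it goes forward only and cannot be drawn back, so load first. 3 bottles need about 10 squeezes, one bottle more or fewer 5 less or more
- pad (a joint): how far the sprung pad is pushed back towards the jaw, m: 0 free, 0.014 right back; 0.75 N per mm. The row is gripped firmly when it stays above 0.006 with the trigger let go (the jaw settles back up to 4 mm on letting go)
- trigger (a joint): orange trigger: 0 let go, 0.225 rad squeezed; it springs back by itself and must come right back between squeezes. 26 wide (x), 10 thick, pivot (0, 152, 135), axis x, top z = 221. At z = 210 its front (-y) face is at y = 139 let go, 155 squeezed. Needs 4 N, up to 15 N on a tight row, where it then stops short
- clamp_grip (a point): where to squeeze from above, (0, 171.5, 210): middle of trigger and black pistol grip when squeezed. The grip is fixed: y 170 to 186, 30 wide in x, top z = 228. The two measure 47 mm in y let go, 31 squeezed; centred here a gripper clears the let-go trigger when open 70 or more. Clamp body below: top z = 148
- bar (a joint): steel hold-down bar 30 wide, 8 thick, turning level about an upright pivot post at (0, -168), from which it reaches 247, post top z = 160: 0 closed, pointing left (+y) along the row just over the bottles, underside z = 152, top z = 160; 3.15 to 3.32 at the start, pointing right (-y) and a little away. It closes over the robot's side (1.57 points at the robot), with light friction
- bar_knob (a point): middle of the head of the upright black knob on the bar, 24 across, 95 from the pivot, z = 184. Push the bar or knob round to close it, down to 0 against its end stop
- hasp (a joint): steel hasp strap, 22 wide, 4 thick, 56 long, hinged about y at the front of the lug on the bar's free end, with the bar down at (-52, 65, 157). 0 closed, hanging over the catch; 1.57 level towards the robot; 3.14 up; starts 2.9 to 3.3. Stays where left; closed is below 0.2 rad
- hasp_end (a point): free end of the hasp strap, 54 mm from its hinge
- catch (a point): staple on the catch post (post x -47 to -33, y 53 to 77, up to z 150), at (-47, 65, 118): it sticks out 15 towards the robot, 13 wide, 4 high, through the slot in the strap's lower half, so press the strap home above it, at z 125 to 150
- dial (a joint): click-stop speed dial: 0 at off (red dot, the start), grows clockwise seen from above to 2.094 in five clicks of 0.419 rad at the white strokes; let go, it springs into the nearest click. Three clicks are 1.257 rad. A click takes about 0.08 N m
- dial_grip (a point): on the dial's upright axis, (-147, 20, 66): middle of its bar grip, 44 long, 12 thick, z 53 to 80, on a round skirt 46 across (top z = 54). The bar grip points along bearing 0.70 rad minus the dial value, measured from the shaker's x axis towards its y axis
- bottle_1_mid (a point): white square plastic sample bottle 36 x 36 x 96 mm, 60 to 130 g, centre of mass 20 above its underside, band green: body 66 tall, round blue cap 27.6 across on top. The point is its centre, 48 above its underside; z up, x and y square to the side faces. 2 to 4 bottles are present, standing on the bench; absent ones give None
- bottle_2_mid (a point): white square plastic sample bottle 36 x 36 x 96 mm, 60 to 130 g, centre of mass 20 above its underside, band blue: body 66 tall, round blue cap 27.6 across on top. The point is its centre, 48 above its underside; z up, x and y square to the side faces. 2 to 4 bottles are present, standing on the bench; absent ones give None
- bottle_3_mid (a point): white square plastic sample bottle 36 x 36 x 96 mm, 60 to 130 g, centre of mass 20 above its underside, band yellow: body 66 tall, round blue cap 27.6 across on top. The point is its centre, 48 above its underside; z up, x and y square to the side faces. 2 to 4 bottles are present, standing on the bench; absent ones give None
- bottle_4_mid (a point): white square plastic sample bottle 36 x 36 x 96 mm, 60 to 130 g, centre of mass 20 above its underside, band red: body 66 tall, round blue cap 27.6 across on top. The point is its centre, 48 above its underside; z up, x and y square to the side faces. 2 to 4 bottles are present, standing on the bench; absent ones give None
- timer: bystander: white lab timer 32 x 66 x 62 mm on the bench; leave alone
- tipbox_green: bystander: green pipette tip box 84 x 120 x 63 mm; leave alone
- glass_bottle: bystander: open clear glass bottle 86 across, 170 mm tall; leave alone
Mind the look-alikes: they are no part of the job. What is shaped like the part that bears bottle_2_mid but black or turquoise is not meant.

How it is judged:
By the outcome, as a careful person would: the job done as asked, in the order asked, and still so for the second after the job is handed in, with the robot touching nothing.
Of bottle_1, bottle_2, bottle_3, bottle_4 only 2 to 4 are there at a start; the rules pass over those that are not, and their reading is None.
At some moment in a run one of bottle_1, bottle_2, bottle_3, bottle_4 may be knocked a few centimetres aside while the robot is not near it.
Once in a run the grip may slacken for a moment while it holds something.
It also fails if it takes over 210 s, if anything falls off the work surface, if the arm or the gripper's body presses on something with over 40 N, if the wrist force passes 120 N, or if a joint passes its speed limit or range.

## Robot

A 7-joint arm with a two-finger parallel gripper is mounted at the origin on a cart in front of the work surface, level with it; the furniture and walls round the work are solid. World frame = base frame: x ahead of the robot, y to its left, z up, the work surface at z = 0. Lengths are in m, angles in rad, forces in N, time in s.
With the tool pointing down it reaches from about 0.425 to 0.875 m from the base axis. Payload 8.4 kg.
Tool frame: the origin (TCP) lies between the finger pads; the fingertips stand 14 mm ahead of it and the grasp point (between the pads) lies 5 mm behind it (env.tcp_to_tips is the distance from the TCP to the fingertips, in m); y points along the fingers, z is the direction in which the jaws open and shut, and the axes are right-handed (so a half turn about y gives the same grasp; the last joint's range is limited). The gripper opens to 87 mm and grips with 3 to 60 N. Pads are 19 mm wide; open, the fingers measure 117 mm over their backs; the gripper's body (75 mm by 190 mm) begins 51 mm behind the grasp point.
Start: joints at [-1.266, 0.333, 0.04, 1.465, -0.013, 1.343, -0.059], TCP at [0.255, 0.598, 0.206] pointing down, gripper open.
Joint ranges: [-2.58, 2.58], [-0.38, 2.09], [-1.3, 1.39], [0.25, 2.4], [-1.5, 4.64], [0.08, 2.09], [-2.65, 2.65]. Speed limits (rad/s): [2.22, 2.22, 2.79, 2.79, 3.14, 3.14, 3.14].

## Interface

Orientations are given as a unit quaternion [x, y, z, w].
In Python, from cell import env, grab_frame, workorder, search_frame, outline_of gives the robot as it stands.
- The arm moves only by the tool step_arm, never from a script. Its argument "steps" is a list of rows, each a list of 3 entries, a list of its own where there are three numbers: the shift along the world's x, y, z in mm, then the turn, a rotation vector about the world's x, y, z in degrees, then the closure, from 0 (fully open) to 1 (shut). A call has 1 to 20 rows; each row shifts and turns the commanded pose from where the row before left it; what a row does not reach is not made up. A row lasts 1/12 s, in which the tool goes at most 41.7 mm and 7.16 degrees, less where a joint would pass 70% of its speed; a pose out of reach is approached as far as the arm can. A call with a gripper value outside its range is refused whole. The fingers move at their own pace and stop on an object; "grip_force" is the grip in N (left out, the last holds). Time passes only in rows, so rows that do not move let the fingers close. It gives the time, the measured TCP pose, the force and the opening at its end, in the units of the state.
- env.sense(): the state, without advancing time (a new reading comes with each control period).
- grab_frame(name): name is "scene" or "side" or "wrist"; returns a dict with "color" (480x640x3 uint8, blue, green, red), "depth" (480x640 float32, m along the optical axis (not along the pixel's ray), 0 where there is no reading), "fx", "fy", "cx", "cy" (pixels), "eye" and "attitude" of the camera in the world; the wrist camera has in their place "hand_eye" (4x4, takes a point from camera to tool coordinates, whose origin is the TCP and whose axes are the tool frame's). Camera axes: x right, y up, looking along -z (the intrinsics and any distortion apply to the point x, -y, -z); pixel columns grow to the right and rows downward; lengths in m; the calibration is good to about 2 mm. The wrist camera is an equidistant fisheye: a pixel r from the principal point sees the ray r / f radians off the axis. A picture is of the moment at which its call begins: read the wrist's pose just before it.
- workorder.finish_job(): hands the job in, once; it reports no verdict.
Trained networks look in a picture, given as the dict that the camera call returned (one of the last four; its "shot" number tells which), for a name from the list of things; names that differ only in an ending like _2 or _b are one class to them, and where a whole thing is asked for, a point or a joint stands for the part that bears it (a point fixed in the world has none). Each returns a list of dicts, best first, with "score" (0 to 1); they miss things now and then, are a little off and sometimes report something else, mostly with a low value. They report only what shows in the picture. A call takes as long as a camera call. They do not tell look-alikes from the thing itself.
- search_frame(picture, thing): "rect" ([left, top, right, bottom] in pixels, round what is visible of it).
- outline_of(picture, thing): "region" (480x640 bool, what is visible of it) and "rect" ([left, top, right, bottom] in pixels, round what is visible of it).
The state is a dict: "clock": time; "joints": joint angles; "qd": joint speeds; "joint_efforts": joint torques, N m; "ee_pos": TCP position; "orientation": TCP orientation; "wrist_force": force on the tool from outside, world axes, zero at the start; "torque": the same for the moment, N m; "opening": finger opening in m.
Only numpy, scipy, OpenCV 4.12 (cv2) and the standard library are available. Lean on these libraries where they do the work, as an engineer would, in place of code of your own. Each camera call takes 0.05 s, during which the arm holds its last target.

## Working session

There is one attempt and no reset: what is moved stays moved. The work goes in short steps, Python scripts to look and compute and a tool call to move; the robot and the scene stay as the last step left them, time stands still between calls to the robot, and variables do not carry over. Pictures are saved under pics/ and viewed, and the job is handed in when it is done.

Besides the shell and the picture viewer there is one more tool, called after "Request:" as name(argument=value, ...), one argument or row to a line, values as JSON. step_arm: Moves the arm, as the interface text tells. Its arguments: {"type":"object","properties":{"steps":{"type":"array","items":{"type":"array"}},"grip_force":{"type":"number"}},"required":["steps"]}

```bash
ls; mkdir -p pics
cat > h.py <<'E'
import numpy as np, cv2
from cell import env, grab_frame, workorder, search_frame, outline_of
from scipy.spatial.transform import Rotation as R
def att(f):
    a=np.array(f["attitude"],float)
    return a if a.shape==(3,3) else R.from_quat(a).as_matrix()
def world(f,u,v,d=None):
    if d is None: d=f["depth"][int(v),int(u)]
    p=np.array([(u-f["cx"])/f["fx"]*d,-(v-f["cy"])/f["fy"]*d,-d])
    return att(f)@p+np.array(f["eye"])
def cloud(f):
    v,u=np.mgrid[0:480,0:640]; d=f["depth"]
    p=np.stack([(u-f["cx"])/f["fx"]*d,-(v-f["cy"])/f["fy"]*d,-d],-1)
    return p@att(f).T+np.array(f["eye"])
def proj(f,P):
    q=att(f).T@(np.array(P)-np.array(f["eye"]))
    return f["cx"]+f["fx"]*q[0]/-q[2], f["cy"]-f["fy"]*q[1]/-q[2]
E
python3 - <<'E'
from h import *
for n in("scene","side","wrist"):
    f=grab_frame(n); cv2.imwrite(f"pics/{n}0.png",f["color"]); print(n,{k:v for k,v in f.items() if k not in("color","depth")})
    np.save(f"pics/{n}0.npy",f,allow_pickle=True)
s=env.sense();print(s)
E
```

```text
pics
scene {'fx': 450.94659599409545, 'fy': 450.94659599409545, 'cx': 320.40319873222006, 'cy': 245.24530885959382, 'eye': array([ 0.01912207, -0.52864707,  0.70336157]), 'attitude': array([ 0.37564314, -0.19999023, -0.43503153,  0.79350092]), 'shot': 1}
side {'fx': 565.8362742310424, 'fy': 565.8362742310424, 'cx': 318.8395077695383, 'cy': 229.6228301930284, 'eye': array([ 0.0599938 , -1.06352273,  0.78263072]), 'attitude': array([ 0.46725206, -0.12035099, -0.2145365 ,  0.84921448]), 'shot': 2}
wrist {'fx': 371.64829954431775, 'fy': 371.64829954431775, 'cx': 324.6771805452536, 'cy': 243.19739224219066, 'hand_eye': array([[-4.88962862e-04, -9.61803643e-01, -2.73739866e-01,
        -7.65207713e-02],
       [-2.61889296e-04,  2.73740012e-01, -9.61803689e-01,
        -1.78975439e-01],
       [ 9.99999846e-01, -3.98596744e-04, -3.85734779e-04,
         2.50221803e-04],
       [ 0.00000000e+00,  0.00000000e+00,  0.00000000e+00,
         1.00000000e+00]]), 'shot': 3}
{'clock': 0.15, 'joints': array([-1.26618493,  0.33377408,  0.03991581,  1.46605987, -0.01337617,
        1.34329011, -0.05851282]), 'qd': array([-0.00077588,  0.00100967, -0.00083551, -0.00317375, -0.0004278 ,
        0.00276546, -0.00131979]), 'joint_efforts': array([ 3.21477266e-03, -6.56843305e+01,  1.33764982e+00, -4.04111159e+01,
       -5.94757777e-02,  4.17167565e-02,  1.20366135e-04]), 'ee_pos': array([0.25530594, 0.59734788, 0.20505177]), 'orientation': array([ 0.6931832 , -0.14186993,  0.14177437, -0.69229329]), 'wrist_force': array([1.04912904, 0.60988059, 0.0300329 ]), 'torque': array([0.02690965, 0.01507986, 0.02551807]), 'opening': 0.08678108144436114}
```

Run:
```python
from h import *
f=grab_frame("scene"); g=grab_frame("side")
for n,fr in(("scene",f),("side",g)):
    np.save(f"pics/{n}1.npy",fr,allow_pickle=True)
    c=cloud(fr)
    for t in("bottle_1_mid","timer","tipbox_green","glass_bottle","bar_knob","dial","trigger","hasp","pad","catch","jaw"):
        for r in search_frame(fr,t):
            if r["score"]<0.2: continue
            x=r["rect"]; u,v=(x[0]+x[2])/2,(x[1]+x[3])/2
            print(n,t,round(r["score"],2),[round(float(a)) for a in x],world(fr,u,v).round(3))
# height map
H=np.zeros((600,700),np.float32); 
for fr in(f,g):
    c=cloud(fr).reshape(-1,3); ok=(fr["depth"].reshape(-1)>0)&(c[:,2]<0.3)&(c[:,2]>-.02)
    c=c[ok]; i=((1.05-c[:,0])*700).astype(int); j=((0.5-c[:,1])*700).astype(int)
    m=(i>=0)&(i<600)&(j>=0)&(j<700)
    np.maximum.at(H,(i[m],j[m]),c[m,2])
cv2.imwrite("pics/hm.png",cv2.applyColorMap((np.clip(H/0.25,0,1)*255).astype(np.uint8),cv2.COLORMAP_JET))
cv2.imwrite("pics/sc_crop.png",cv2.resize(f["color"][150:470,190:530],None,fx=2.2,fy=1.8,interpolation=cv2.INTER_CUBIC)[:600,:800])
```

```text
scene timer 0.84 [414, 323, 451, 362] [ 0.557 -0.415  0.048]
scene tipbox_green 0.83 [280, 197, 326, 233] [0.75  0.    0.055]
scene glass_bottle 0.74 [353, 192, 394, 264] [ 0.73  -0.201  0.108]
scene glass_bottle 0.46 [493, 244, 510, 273] [ 0.918 -0.449 -0.003]
scene bar_knob 0.86 [356, 235, 510, 301] [ 0.623 -0.372  0.158]
scene dial 0.9 [234, 268, 259, 296] [ 0.477 -0.052  0.078]
scene trigger 0.64 [240, 164, 251, 199] [0.638 0.069 0.186]
scene hasp 0.72 [493, 246, 514, 272] [ 0.916 -0.454 -0.001]
scene pad 0.76 [271, 219, 286, 242] [ 0.63  -0.017  0.092]
scene catch 0.97 [204, 157, 511, 325] [ 0.729 -0.165  0.058]
scene catch 0.6 [269, 220, 286, 244] [ 0.626 -0.018  0.091]
scene jaw 0.92 [206, 202, 284, 243] [0.614 0.064 0.091]
side bottle_1_mid 0.73 [456, 256, 470, 290] [ 0.674 -0.474  0.18 ]
side timer 0.68 [374, 320, 412, 347] [ 0.57  -0.424  0.04 ]
side tipbox_green 0.89 [337, 186, 386, 228] [ 0.758 -0.013  0.056]
side glass_bottle 0.9 [386, 193, 422, 263] [ 0.74  -0.214  0.11 ]
side bar_knob 0.71 [357, 223, 469, 299] [ 0.637 -0.379  0.158]
side bar_knob 0.56 [337, 189, 388, 227] [ 0.763 -0.009  0.05 ]
side bar_knob 0.42 [260, 228, 279, 249] [ 0.483 -0.054  0.07 ]
side dial 0.75 [263, 227, 281, 246] [ 0.492 -0.046  0.067]
side dial 0.57 [272, 255, 296, 299] [ 0.45  -0.196  0.065]
side trigger 0.58 [298, 147, 312, 178] [0.64  0.072 0.173]
side hasp 0.75 [457, 258, 470, 284] [ 0.675 -0.474  0.184]
side catch 0.56 [239, 135, 466, 296] [0.741 0.001 0.029]
side jaw 0.95 [283, 175, 329, 222] [ 0.595 -0.016  0.126]
side jaw 0.48 [241, 135, 470, 299] [ 0.746 -0.007  0.028]
```

```bash
cat > fit.py <<'E'
from h import *
from scipy.optimize import least_squares
# boxes in shaker frame: (lo,hi)
B=np.array([[[-68,-196,0],[68,196,48]],[[-210,-28,0],[-60,68,45]],[[-30,-135,48],[30,-120,118]],
 [[-15,170,148],[15,186,228]],[[-47,53,48],[-33,77,150]]])/1000.
def sdf(p):
    d=[]
    for lo,hi in B:
        c=(lo+hi)/2; h=(hi-lo)/2; q=np.abs(p-c)-h
        d.append(np.linalg.norm(np.maximum(q,0),axis=1)+np.minimum(q.max(1),0))
    return np.min(np.abs(np.array(d)),axis=0)
def fitit(frames,x0):
    P=[]
    for f in frames:
        c=cloud(f).reshape(-1,3); ok=(f["depth"].reshape(-1)>0)
        P.append(c[ok])
    P=np.concatenate(P)
    def loc(x,P):
        q=P-np.array([x[0],x[1],x[3]]); a=x[2]
        return np.c_[np.cos(a)*q[:,0]+np.sin(a)*q[:,1],-np.sin(a)*q[:,0]+np.cos(a)*q[:,1],q[:,2]]
    x=np.array(x0,float)
    for tol in(.02,.01,.006):
        L=loc(x,P); m=(sdf(L)<tol)&(L[:,2]>0.015); Q=P[m]
        r=least_squares(lambda x:sdf(loc(x,Q)),x,loss="soft_l1",f_scale=.002); x=r.x
        print(tol,m.sum(),x.round(4),np.median(sdf(loc(x,Q))))
    return x,loc
E
python3 - <<'E'
from fit import *
fs=[np.load(f"pics/{n}1.npy",allow_pickle=True).item() for n in("scene","side")]
x0=[1.05-300/700,0.5-396/700,-0.03,0]
for s in(fs[:1],fs[1:],fs): x,loc=fitit(s,x0)
a=x[2]
def sh(p): 
    p=np.array(p)/1000; return np.array([x[0]+np.cos(a)*p[0]-np.sin(a)*p[1],x[1]+np.sin(a)*p[0]+np.cos(a)*p[1],p[2]+x[3]])
np.save("pose.npy",x)
for f,n in zip(fs,("scene","side")):
    im=cv2.resize(f["color"],None,fx=2,fy=2)
    for p in[(0,-120,48),(0,-120,118),(0,52,83),(0,171.5,210),(0,-168,160),(-147,20,80),(-47,65,150),(-210,-28,45),(-210,68,45),(-68,-196,48),(68,-196,48),(-68,196,48),(68,196,48)]:
        u,v=proj(f,sh(p)); cv2.circle(im,(int(2*u),int(2*v)),3,(0,0,255),1)
    u0,v0=(360,260) if n=="scene" else (450,240)
    cv2.imwrite(f"pics/fit_{n}.png",im[v0:v0+400,u0:u0+500])
E
```

```text
0.02 10257 [ 6.326e-01 -6.680e-02 -4.580e-02  3.000e-04] 0.0014187360848310487
0.01 9544 [ 0.6327 -0.0669 -0.0472  0.    ] 0.0012457121261107013
0.006 8947 [ 6.326e-01 -6.710e-02 -4.780e-02 -2.000e-04] 0.0011224704694636142
0.02 7131 [ 0.6316 -0.0667 -0.042   0.0012] 0.0016843385774499078
0.01 6666 [ 0.6317 -0.0668 -0.0432  0.0009] 0.0015139155875719679
0.006 6286 [ 0.6316 -0.0669 -0.0433  0.0007] 0.0013887507267311694
0.02 17388 [ 0.6323 -0.0668 -0.0445  0.0007] 0.001568820199665956
0.01 16223 [ 6.323e-01 -6.690e-02 -4.570e-02  4.000e-04] 0.0013916881727832411
0.006 15248 [ 6.323e-01 -6.710e-02 -4.630e-02  2.000e-04] 0.0012613101012917197
```

Run:
```python
from h import *
s=env.sense(); M=R.from_quat(s["orientation"]).as_matrix(); print(M.round(3))
fs=[np.load(f"pics/{n}1.npy",allow_pickle=True).item() for n in("scene","side")]
C=np.concatenate([cloud(f)[f["depth"]>0] for f in fs])
m=(abs(C[:,0]-.45)<.12)&(abs(C[:,1]-.17)<.12); print("stand top",C[m,2].max(), np.percentile(C[m,2],99.5))
m=(C[:,0]>.25)&(C[:,0]<.75)&(C[:,1]>.25)&(C[:,1]<.7); print("left",[ (C[m&(C[:,2]>t)][:,:2].min(0).round(2),C[m&(C[:,2]>t)][:,:2].max(0).round(2)) for t in(.1,.2,.3) if (m&(C[:,2]>t)).any()])
# bottle fit from body pts
for nm,(bx,by) in{"blue":(.461,-.18),"red":(.449,-.406)}.items():
  for k,f in enumerate(fs):
    c=cloud(f); d=np.hypot(c[...,0]-bx,c[...,1]-by)
    cap=(d<.035)&(c[...,2]>.088)&(c[...,2]<.105)&(f["depth"]>0)
    (a,b),r=cv2.minEnclosingCircle((c[cap][:,:2]*1000).astype(np.float32))
    body=(d<.035)&(c[...,2]>.01)&(c[...,2]<.06)&(f["depth"]>0)
    rect=cv2.minAreaRect((c[body][:,:2]*1000).astype(np.float32))
    print(nm,k,"cap",round(a),round(b),round(r,1),"mean",c[cap].mean(0).round(4),"bodyrect",[np.round(q,1) for q in rect])
```

```text
[[ 0.92  -0.     0.393]
 [-0.393 -0.     0.92 ]
 [ 0.    -1.    -0.   ]]
stand top 0.32240286974452553 0.31744381759059753
left [(array([0.25, 0.36]), array([0.68, 0.7 ])), (array([0.25, 0.36]), array([0.68, 0.7 ])), (array([0.25, 0.36]), array([0.68, 0.7 ]))]
blue 0 cap 460 -178 16.9 mean [ 0.4575 -0.1782  0.094 ] bodyrect [array([ 456.8, -178. ]), array([33.5, 38. ]), np.float64(30.4)]
blue 1 cap 458 -178 16.2 mean [ 0.4577 -0.1815  0.0947] bodyrect [array([ 456.2, -188.9]), array([28.9, 46.8]), np.float64(74.0)]
red 0 cap 447 -404 14.8 mean [ 0.4455 -0.4051  0.094 ] bodyrect [array([ 444.4, -404.8]), array([33.1, 36.3]), np.float64(4.2)]
red 1 cap 447 -408 15.5 mean [ 0.4459 -0.4091  0.0948] bodyrect [array([ 440.2, -415.2]), array([25.8, 45.7]), np.float64(51.1)]
```

Request:
step_arm(
  steps=[
    [[0, 0, 30], [0, 0, 0], 0],
    [[0, 0, 30], [0, 0, 0], 0],
    [[0, 0, 30], [0, 0, 0], 0],
    [[0, 0, 30], [0, 0, 0], 0],
    [[0, 0, 30], [0, 0, 0], 0],
    [[0, 0, 30], [0, 0, 0], 0],
    [[0, 0, 30], [0, 0, 0], 0],
    [[0, 0, 30], [0, 0, 0], 0],
    [[17, -34, 0], [0, 0, -3], 0],
    [[17, -34, 0], [0, 0, -3], 0],
    [[17, -34, 0], [0, 0, -3], 0],
    [[17, -34, 0], [0, 0, -3], 0],
    [[17, -34, 0], [0, 0, -3], 0],
    [[18, -29, 0], [0, 0, -3], 0],
    [[18, -29, 0], [0, 0, -3], 0],
    [[18, -29, 0], [0, 0, -3], 0],
    [[18, -29, 0], [0, 0, -3], 0],
    [[18, -29, 0], [0, 0, -3], 0],
    [[18, -29, 0], [0, 0, -3], 0],
    [[18, -29, 0], [0, 0, -3], 0],
  ],
)

```text
clock: 3.02
ee_pos: [0.467, 0.223, 0.4461]
orientation: [-0.614, 0.35, -0.35, 0.615]
wrist_force: [0.2, 0.5, 1.4]
opening: 0.0869
```

Request:
step_arm(
  steps=[
    [[12, -29, 0], [0, 0, -3], 0],
    [[3, -33, 0], [0, 0, -3], 0],
    [[3, -33, 0], [0, 0, -3], 0],
    [[3, -33, 0], [0, 0, -3], 0],
    [[3, -33, 0], [0, 0, -3], 0],
    [[3, -33, 0], [0, 0, -3], 0],
    [[2, -33, 0], [0, 0, -3], 0],
    [[2, -33, 0], [0, 0, -3], 0],
    [[2, -33, 0], [0, 0, -3], 0],
    [[2, -33, -10], [0, 0, -3], 0],
    [[0, 0, 0], [0, 0, 0], 0],
  ],
)

```text
clock: 3.93
ee_pos: [0.5001, -0.1087, 0.4351]
orientation: [0.501, -0.499, 0.5, -0.5]
wrist_force: [0.1, -1.5, 0.6]
opening: 0.0869
```

```bash
cat >> h.py <<'E'
def wristcloud(f,s):
    # returns world pts for all pixels (depth along optical axis)
    v,u=np.mgrid[0:480,0:640].astype(float)
    x=(u-f["cx"])/f["fx"]; y=(v-f["cy"])/f["fy"]; r=np.hypot(x,y); t=r
    k=np.where(r>1e-9,np.tan(np.minimum(t,1.5))/np.maximum(r,1e-9),1); d=f["depth"]
    p=np.stack([x*k*d,-y*k*d,-d],-1)
    H=np.array(f["hand_eye"]); p=p@H[:3,:3].T+H[:3,3]
    return p@R.from_quat(s["orientation"]).as_matrix().T+np.array(s["ee_pos"])
def wproj(f,s,P):
    M=R.from_quat(s["orientation"]).as_matrix(); q=M.T@(np.array(P)-np.array(s["ee_pos"]))
    H=np.array(f["hand_eye"]); q=H[:3,:3].T@(q-H[:3,3]); x,y,z=q[0],-q[1],-q[2]
    r=np.hypot(x,y); t=np.arctan2(r,z); return f["cx"]+f["fx"]*t*x/r, f["cy"]+f["fy"]*t*y/r
def wshot(name):
    s=env.sense(); f=grab_frame("wrist"); cv2.imwrite(f"pics/{name}.png",f["color"]); np.save(f"pics/{name}.npy",{"f":f,"s":s},allow_pickle=True)
    return f,s
def sh(p,x=None):
    x=np.load("pose.npy") if x is None else x; a=x[2]
    p=np.array(p)/1000; return np.array([x[0]+np.cos(a)*p[0]-np.sin(a)*p[1],x[1]+np.sin(a)*p[0]+np.cos(a)*p[1],p[2]+x[3]])
def tool(s=None):
    s=s or env.sense(); M=R.from_quat(s["orientation"]).as_matrix()
    return dict(t=round(s["clock"],2),pos=np.round(np.array(s["ee_pos"])*1000,1),xb=np.degrees(np.arctan2(M[1,0],M[0,0])).round(2),down=M[:,1].round(3),F=np.round(s["wrist_force"],1),open=round(s["opening"]*1000,1),j=np.round(s["joints"],2))
E
python3 - <<'E'
from h import *
print(tool()); wshot("w1")
E
```

```text
{'t': 3.93, 'pos': array([ 500.1, -108.7,  435.1]), 'xb': np.float64(-89.86), 'down': array([-0.   , -0.002, -1.   ]), 'F': array([ 0.1, -1.5,  0.6]), 'open': 86.9, 'j': array([-0.57,  0.  ,  0.7 ,  1.39, -0.  ,  1.75,  0.14])}
```

Run:
```python
from fit import *
d=np.load("pics/w1.npy",allow_pickle=True).item(); f,s=d["f"],d["s"]
c=wristcloud(f,s)
from scipy.optimize import least_squares
P=c[(f["depth"]>0)&(f["depth"]<.8)]; P=P[(P[:,2]>-.02)]
m=(abs(P[:,0]-.5)<.1)&(abs(P[:,1]+.25)<.05)&(P[:,2]<.02);print("bench z",np.median(P[m,2]))
x=np.load("pose.npy")
def loc(x,P):
    q=P-np.array([x[0],x[1],x[3]]); a=x[2]
    return np.c_[np.cos(a)*q[:,0]+np.sin(a)*q[:,1],-np.sin(a)*q[:,0]+np.cos(a)*q[:,1],q[:,2]]
for tol in(.015,.008,.006):
    L=loc(x,P); m=(sdf(L)<tol)&(L[:,2]>.015); Q=P[m]
    x=least_squares(lambda x:sdf(loc(x,Q)),x,loss="soft_l1",f_scale=.002).x; print(m.sum(),x.round(4),np.median(sdf(loc(x,Q))))
im=cv2.resize(f["color"],None,fx=2,fy=2)
for xx,col in((np.load("pose.npy"),(0,0,255)),(x,(0,255,0))):
  for p in[(-21,-120,71),(21,-120,71),(0,-120,118),(30,-120,118),(-30,-120,118),(19,52,112),(-19,52,112),(0,178,228),(0,-168,160),(-147,20,80),(-147,20,54),(-47,65,150),(-210,-28,45),(-210,68,45),(-68,-196,48),(68,-196,48),(-68,196,48),(68,196,48)]:
    u,v=wproj(f,s,sh(p,xx)); cv2.circle(im,(int(2*u+.5),int(2*v+.5)),3,col,1)
cv2.imwrite("pics/w1fit.png",im[30:600,380:1080])
```

```text
bench z 4.644448167889781e-05
21463 [ 6.313e-01 -6.760e-02 -4.910e-02  5.000e-04] 0.0009262317427245342
20415 [ 6.312e-01 -6.780e-02 -5.020e-02  4.000e-04] 0.0008492754525033092
19944 [ 6.312e-01 -6.800e-02 -5.060e-02  4.000e-04] 0.0008224322047944155
```

Request:
step_arm(
  steps=[
    [[-8, -25, -22], [0, 0, 0], 0],
    [[-8, -25, -22], [0, 0, 0], 0],
    [[-8, -25, -22], [0, 0, 0], 0],
    [[-8, -25, -22], [0, 0, 0], 0],
    [[-8, -25, -22], [0, 0, 0], 0],
    [[-2, -25, -22], [0, 0, 0], 0],
    [[0, 0, 0], [0, 0, 0], 0],
  ],
)

```text
clock: 4.57
ee_pos: [0.4564, -0.2546, 0.3004]
orientation: [0.504, -0.498, 0.496, -0.502]
wrist_force: [-0.7, 0.9, 0.6]
opening: 0.0864
```

Run:
```python
from h import *
x=np.array([.6318,-.0675,-.0485,0]); np.save("pose.npy",x)
print(tool()); f,s=wshot("w2")
c=wristcloud(f,s)
for nm,(bx,by) in{"blue":(.458,-.179),"red":(.447,-.406)}.items():
    d=np.hypot(c[...,0]-bx,c[...,1]-by); ok=(f["depth"]>0)&(d<.04)
    cap=ok&(c[...,2]>.088)&(c[...,2]<.11)
    if cap.sum()>10:
        r=cv2.minEnclosingCircle((c[cap][:,:2]*1000).astype(np.float32)); print(nm,"cap",r, c[cap].mean(0).round(4),cap.sum())
    sh_=ok&(c[...,2]>.045)&(c[...,2]<.085)
    if sh_.sum()>10:
        print("body",cv2.minAreaRect((c[sh_][:,:2]*1000).astype(np.float32)),sh_.sum())
```

```text
{'t': 4.57, 'pos': array([ 456.4, -254.6,  300.4]), 'xb': np.float64(-89.38), 'down': array([-0.004,  0.   , -1.   ]), 'F': array([-0.7,  0.9,  0.6]), 'open': 86.4, 'j': array([-0.42,  0.02,  0.86,  1.65, -0.01,  1.48,  0.46])}
blue cap ((458.4064636230469, -175.62338256835938), 15.05504322052002) [ 0.4583 -0.1756  0.0957] 591
body ((458.20867919921875, -175.65284729003906), (37.283267974853516, 35.70391082763672), 25.496013641357422) 412
body ((445.90142822265625, -390.40423583984375), (12.759210586547852, 36.07571029663086), 89.97688293457031) 395
```

Request:
step_arm(
  steps=[
    [[0, 16, -20], [0, 0, 5], 0],
    [[0, 16, -20], [0, 0, 5], 0],
    [[1, 16, -20], [0, 0, 5], 0],
    [[1, 16, -20], [0, 0, 5], 0],
    [[0, 15, -20], [0, 0, 4.9], 0],
    [[0, 0, -20], [0, 0, 0], 0],
    [[0, 0, 0], [0, 0, 0], 0],
    [[0, 0, 0], [0, 0, 0], 0],
  ],
)

```text
clock: 5.28
ee_pos: [0.4616, -0.1713, 0.1842]
orientation: [0.599, -0.376, 0.375, -0.599]
wrist_force: [0.4, -0.8, 0.4]
opening: 0.0875
```

```bash
cat >> h.py <<'E'
def caps(fs=("scene","side"),near=None):
    """blue caps in fixed cams"""
    for n in fs:
        f=grab_frame(n); c=cloud(f); hsv=cv2.cvtColor(f["color"],cv2.COLOR_BGR2HSV)
        m=(hsv[...,0]>100)&(hsv[...,0]<125)&(hsv[...,1]>130)&(f["depth"]>0)&(c[...,0]<.8)&(c[...,2]>.03)&(c[...,2]<.4)&(c[...,1]<.2)
        k,l,st,ce=cv2.connectedComponentsWithStats(m.astype(np.uint8))
        for i in range(1,k):
            if st[i,4]>25:
                p=c[l==i]; print(n,"cap",p.mean(0).round(4),p.max(0).round(3),ce[i].round(),st[i,4])
        cv2.imwrite(f"pics/last_{n}.png",f["color"]);
E
python3 - <<'E'
from h import *
print(tool());caps()
E
```

```text
{'t': 5.28, 'pos': array([ 461.6, -171.3,  184.2]), 'xb': np.float64(-64.17), 'down': array([-0.001, -0.   , -1.   ]), 'F': array([ 0.4, -0.8,  0.4]), 'open': 87.5, 'j': array([-0.5 , -0.  ,  0.78,  1.9 ,  0.  ,  1.25,  0.73])}
scene cap [ 0.4546 -0.1799  0.0914] [ 0.47  -0.166  0.098] [292. 310.] 184
scene cap [ 0.4429 -0.4056  0.092 ] [ 0.46  -0.392  0.098] [404. 372.] 269
side cap [ 0.4569 -0.1846  0.0903] [ 0.47  -0.169  0.1  ] [284. 264.] 151
side cap [ 0.4446 -0.4117  0.0913] [ 0.46  -0.395  0.099] [333. 331.] 208
```

Request:
step_arm(
  steps=[
    [[-3, -4, -12], [0, 0, 0], 0],
    [[0, 0, -30], [0, 0, 0], 0],
    [[0, 0, -30], [0, 0, 0], 0],
    [[0, 0, -30], [0, 0, 0], 0],
    [[0, 0, -28], [0, 0, 0], 0],
    [[0, 0, 0], [0, 0, 0], 0],
    [[0, 0, 0], [0, 0, 0], 0],
  ],
  grip_force=25,
)

```text
clock: 5.97
ee_pos: [0.4584, -0.1768, 0.0544]
orientation: [0.599, -0.377, 0.376, -0.598]
wrist_force: [0.6, 0.1, 0.9]
opening: 0.0868
```

Run:
```python
from h import *
print(tool());wshot("w3")
```

```text
{'t': 5.97, 'pos': array([ 458.4, -176.8,   54.4]), 'xb': np.float64(-64.29), 'down': array([-0.001, -0.001, -1.   ]), 'F': array([0.6, 0.1, 0.9]), 'open': 86.8, 'j': array([-0.44,  0.19,  0.79,  2.05, -0.16,  0.97,  0.88])}
```

Request:
step_arm(
  steps=[
    [[0, 0, -2], [0, 0, 0], 1],
    [[0, 0, 0], [0, 0, 0], 1],
    [[0, 0, 0], [0, 0, 0], 1],
    [[0, 0, 0], [0, 0, 0], 1],
    [[0, 0, 0], [0, 0, 0], 1],
    [[0, 0, 0], [0, 0, 0], 1],
    [[0, 0, 0], [0, 0, 0], 1],
    [[0, 0, 0], [0, 0, 0], 1],
    [[0, 0, 15], [0, 0, 0], 1],
    [[0, 0, 30], [0, 0, 0], 1],
    [[0, 0, 30], [0, 0, 0], 1],
    [[0, 0, 30], [0, 0, 0], 1],
    [[0, 0, 0], [0, 0, 0], 1],
  ],
)

```text
clock: 7.1
ee_pos: [0.4611, -0.1774, 0.1618]
orientation: [-0.597, 0.374, -0.378, 0.6]
wrist_force: [1.8, 0.1, -0.1]
opening: 0.0088
```

Run:
```python
from h import *
print(tool());caps()
x=np.load("pose.npy")
print(sh((0,-100,0)),sh((-120,-100,0)),np.degrees(x[2]))
```

```text
{'t': 7.1, 'pos': array([ 461.1, -177.4,  161.8]), 'xb': np.float64(-64.28), 'down': array([ 0.007, -0.   , -1.   ]), 'F': array([ 1.8,  0.1, -0.1]), 'open': 8.8, 'j': array([-0.5 ,  0.02,  0.8 ,  1.93, -0.02,  1.19,  0.76])}
scene cap [ 0.4544 -0.1798  0.0914] [ 0.47  -0.167  0.097] [292. 310.] 180
scene cap [ 0.4429 -0.4056  0.092 ] [ 0.459 -0.392  0.099] [404. 372.] 269
side cap [ 0.4568 -0.1848  0.0905] [ 0.471 -0.168  0.098] [284. 264.] 150
side cap [ 0.4444 -0.4119  0.0915] [ 0.46  -0.397  0.099] [333. 331.] 209
[ 0.6269519  -0.16738241  0.        ] [ 0.50709301 -0.16156469  0.        ] -2.778845306384493
```

Request:
step_arm(
  steps=[
    [[0, 0, 0], [0, 0, 0], 0.25],
    [[0, 0, 0], [0, 0, 0], 0.25],
    [[0, 0, 0], [0, 0, 0], 0.25],
    [[0, 0, 0], [0, 0, 0], 0.25],
    [[0, 0, 0], [0, 0, 0], 0.25],
    [[0, 0, 0], [0, 0, 0], 0.25],
    [[0, 0, 0], [0, 0, 0], 0.25],
    [[0, 0, 0], [0, 0, 0], 0.25],
    [[0, 0, 0], [0, 0, 0], 0.25],
    [[0, 0, 0], [0, 0, 0], 0.25],
  ],
)

```text
clock: 8.03
ee_pos: [0.4584, -0.1763, 0.1567]
orientation: [0.599, -0.376, 0.376, -0.599]
wrist_force: [-0.0, 0.2, 0.2]
opening: 0.0608
```

Request:
step_arm(
  steps=[
    [[-1, 1, -15], [0, 0, 0], 0.25],
    [[0, 0, -30], [0, 0, 0], 0.25],
    [[0, 0, -30], [0, 0, 0], 0.25],
    [[0, 0, -30], [0, 0, 0], 0.25],
    [[0, 0, 0], [0, 0, 0], 1],
    [[0, 0, 0], [0, 0, 0], 1],
    [[0, 0, 0], [0, 0, 0], 1],
    [[0, 0, 0], [0, 0, 0], 1],
    [[0, 0, 0], [0, 0, 0], 1],
    [[0, 0, 0], [0, 0, 0], 1],
    [[0, 0, 0], [0, 0, 0], 1],
    [[0, 0, 0], [0, 0, 0], 1],
  ],
)

```text
clock: 9.03
ee_pos: [0.4582, -0.1753, 0.0525]
orientation: [-0.599, 0.375, -0.376, 0.599]
wrist_force: [1.8, 0.2, 5.0]
opening: 0.0269
```

Run:
```python
from h import *
print(tool());wshot("w4");caps(("scene",))
im=cv2.imread("pics/last_scene.png");cv2.imwrite("pics/c4.png",cv2.resize(im[220:420,190:440],None,fx=3,fy=3))
```

```text
{'t': 9.03, 'pos': array([ 458.2, -175.3,   52.5]), 'xb': np.float64(-64.23), 'down': array([ 0.002,  0.   , -1.   ]), 'F': array([1.8, 0.2, 5. ]), 'open': 26.9, 'j': array([-0.45,  0.19,  0.8 ,  2.05, -0.17,  0.96,  0.89])}
scene cap [ 0.4429 -0.4056  0.0919] [ 0.459 -0.392  0.099] [404. 372.] 268
```

Request:
step_arm(
  steps=[
    [[0, 0, 0], [0, 0, 0], 1],
    [[0, 0, 0], [0, 0, 0], 1],
    [[0, 0, 10], [0, 0, 0], 1],
    [[0, 0, 20], [0, 0, 0], 1],
    [[0, 0, 0], [0, 0, 0], 1],
  ],
)

```text
clock: 9.55
ee_pos: [0.4586, -0.1762, 0.0846]
orientation: [-0.598, 0.375, -0.377, 0.599]
wrist_force: [0.6, -0.5, -0.1]
opening: 0.027
```

Run:
```python
from h import *
print(tool())
f=grab_frame("scene");g=grab_frame("side")
cv2.imwrite("pics/c5.png",np.hstack([cv2.resize(f["color"][250:400,230:360],(400,460)),cv2.resize(g["color"][180:330,220:350],(400,460))]))
```

```text
{'t': 9.55, 'pos': array([ 458.6, -176.2,   84.6]), 'xb': np.float64(-64.29), 'down': array([ 0.003, -0.001, -1.   ]), 'F': array([ 0.6, -0.5, -0.1]), 'open': 27.0, 'j': array([-0.48,  0.13,  0.82,  2.02, -0.11,  1.03,  0.84])}
```

Run:
```python
from h import *
caps(); print(env.tcp_to_tips)
g=grab_frame("side"); c=cloud(g)
m=(np.hypot(c[...,0]-.4586,c[...,1]+.176)<.04)&(g["depth"]>0)
hsv=cv2.cvtColor(g["color"],cv2.COLOR_BGR2HSV)
w=m&(g["color"].min(-1)>110); print("white z",np.percentile(c[w][:,2],[0,2,50,98,100]).round(4))
b=m&(g["color"].max(-1)<45); print("black z",np.percentile(c[b][:,2],[0,2,50,98,100]).round(4))
```

```text
scene cap [ 0.4429 -0.4056  0.0921] [ 0.459 -0.392  0.098] [404. 372.] 268
side cap [ 0.4606 -0.185   0.1197] [ 0.476 -0.166  0.127] [285. 252.] 125
side cap [ 0.4444 -0.4119  0.0915] [ 0.46  -0.396  0.099] [333. 331.] 209
0.014
white z [-0.0026 -0.      0.0647  0.0996  0.2786]
black z [0.099  0.1069 0.2218 0.2798 0.3062]
```

Run:
```python
from h import *
for nm in("w2","w4"):
    d=np.load(f"pics/{nm}.npy",allow_pickle=True).item(); f,s=d["f"],d["s"]
    c=wristcloud(f,s); M=R.from_quat(s["orientation"]).as_matrix(); t=(c-np.array(s["ee_pos"]))@M
    ok=(f["depth"]>0)&(f["depth"]<.3)
    for (u0,u1,v0,v1) in((200,240,278,330),(410,450,278,330)) if nm=="w2" else ((255,295,275,330),(355,395,275,330)):
        q=t[v0:v1,u0:u1][ok[v0:v1,u0:u1]]; q=q[(abs(q[:,0])<.03)]
        if len(q): print(nm,len(q),"x",np.percentile(q[:,0],[1,50,99]).round(4),"y",np.percentile(q[:,1],[1,50,99]).round(4),"z",np.percentile(q[:,2],[1,50,99]).round(4))
    print(f["depth"][300,220:240:4],f["depth"][315,270:290:4])
```

```text
w2 1199 x [-0.0125 -0.0104  0.0059] y [-0.054  -0.034  -0.0168] z [-0.0535 -0.0465 -0.0444]
w2 1193 x [-0.0125 -0.0104  0.0063] y [-0.0543 -0.0339 -0.0169] z [0.0417 0.0438 0.0507]
[0.15335114 0.15486532 0.16107698 0.16930531 0.4172093 ] [0.52947193 0.5288431  0.52826893 0.52715147 0.5273738 ]
w4 1629 x [-0.0131 -0.0109  0.0288] y [-0.0569 -0.0297  0.0538] z [-0.0479 -0.0215 -0.0141]
w4 1640 x [-0.0131 -0.0109  0.0293] y [-0.0567 -0.0298  0.0537] z [0.0123 0.0197 0.0463]
[0.08730133 0.08723769 0.08813944 0.08784769 0.08870564] [0.13891454 0.13841462 0.14165121 0.14210348 0.14183289]
```

Run:
```python
from h import *
x=np.load("pose.npy"); a=x[2]
fs=[np.load(f"pics/{n}1.npy",allow_pickle=True).item() for n in("scene","side")]
for f in fs:
    C=cloud(f)[f["depth"]>0]
    m=(abs(C[:,0]-.75)<.1)&(abs(C[:,1]+.19)<.08)
    q=C[m]-np.array([x[0],x[1],0]); L=np.c_[np.cos(a)*q[:,0]+np.sin(a)*q[:,1],-np.sin(a)*q[:,0]+np.cos(a)*q[:,1],q[:,2]]
    for z0,z1 in((.11,.125),(.125,.14),(.14,.155),(.155,.18)):
        k=(L[:,2]>z0)&(L[:,2]<z1)&(L[:,0]>.03); 
        if k.sum()>3: print(z0,k.sum(),L[k].min(0).round(3),L[k].max(0).round(3))
t=sh((0,-101,0)); print(t, tool())
```

```text
0.11 314 [ 0.099 -0.148  0.11 ] [ 0.165 -0.072  0.125]
0.125 256 [ 0.11  -0.139  0.125] [ 0.164 -0.082  0.14 ]
0.14 110 [ 0.122 -0.126  0.14 ] [ 0.151 -0.093  0.155]
0.155 151 [ 0.125 -0.124  0.155] [ 0.158 -0.095  0.171]
0.11 286 [ 0.1   -0.151  0.11 ] [ 0.175 -0.084  0.125]
0.125 230 [ 0.108 -0.142  0.125] [ 0.165 -0.088  0.14 ]
0.14 110 [ 0.119 -0.132  0.14 ] [ 0.154 -0.093  0.155]
0.155 149 [ 0.122 -0.127  0.155] [ 0.154 -0.094  0.173]
[ 0.62690342 -0.16838123  0.        ] {'t': 9.8, 'pos': array([ 456.9, -175.1,   81.2]), 'xb': np.float64(-64.23), 'down': array([-0.001,  0.   , -1.   ]), 'F': array([ 0.2,  0.1, -0.3]), 'open': 26.9, 'j': array([-0.48,  0.14,  0.81,  2.03, -0.11,  1.02,  0.84])}
```

Request:
step_arm(
  steps=[
    [[0, 0, 30], [0, 0, 0], 1],
    [[0, 0, 30], [0, 0, 0], 1],
    [[10, 0, 12], [0, 0, -3], 1],
    [[20, 1, 0], [0, 0, -3.5], 1],
    [[20, 1, 0], [0, 0, -3.5], 1],
    [[20, 1, 0], [0, 0, -3.5], 1],
    [[20, 1, 0], [0, 0, -3.5], 1],
    [[20, 1, 0], [0, 0, -3.5], 1],
    [[20, 1, 0], [0, 0, -3.5], 1],
    [[20, 1, 0], [0, 0, -3.5], 1],
    [[20, 1, 0], [0, 0, -1], 1],
    [[0, 0, 0], [0, 0, 0], 1],
    [[0, 0, 0], [0, 0, 0], 1],
  ],
)

```text
clock: 10.88
ee_pos: [0.6271, -0.1674, 0.1523]
orientation: [-0.489, 0.512, -0.511, 0.487]
wrist_force: [-0.9, -0.5, -1.6]
opening: 0.0287
```

Run:
```python
from h import *
print(tool());wshot("w6")
f=grab_frame("scene");g=grab_frame("side")
cv2.imwrite("pics/c6.png",np.hstack([cv2.resize(f["color"][190:340,250:400],(400,400)),cv2.resize(g["color"][170:320,270:420],(400,400))]))
```

```text
{'t': 10.88, 'pos': array([ 627.1, -167.4,  152.3]), 'xb': np.float64(-92.68), 'down': array([-0.002, -0.001, -1.   ]), 'F': array([-0.9, -0.5, -1.6]), 'open': 28.7, 'j': array([-0.42,  0.46,  0.83,  1.57, -0.35,  1.27,  0.41])}
```

Request:
step_arm(
  steps=[
    [[0, 0, 15], [0, 0, 0], 1],
    [[-10, 0, 10], [0, 0, 0], 1],
    [[-16, -3, 0], [0, 0, 0], 1],
    [[-16, -3, 0], [0, 0, 0], 1],
    [[-16, -3, 0], [0, 0, 0], 1],
    [[-16, -3, 0], [0, 0, 0], 1],
    [[-16, -3, 0], [0, 0, 0], 1],
    [[-16, -3, 0], [0, 0, 0], 1],
    [[-16, -3, 0], [0, 0, 0], 1],
    [[-10, 0, -15], [0, 0, 0], 1],
    [[0, 0, -20], [0, 0, 0], 1],
    [[0, 0, -10], [0, 0, 0], 1],
    [[0, 0, 0], [0, 0, 0], 1],
  ],
  grip_force=30,
)

```text
clock: 12.12
ee_pos: [0.4937, -0.1877, 0.132]
orientation: [-0.488, 0.513, -0.511, 0.488]
wrist_force: [-0.3, -0.1, -0.7]
opening: 0.0283
```

Run:
```python
from h import *
print(tool());f,s=wshot("w7")
f=grab_frame("scene");g=grab_frame("side")
cv2.imwrite("pics/c7.png",np.hstack([cv2.resize(f["color"][220:370,230:380],(400,400)),cv2.resize(g["color"][170:320,220:370],(400,400))]))
for f in (f,g):
    c=cloud(f); p=np.array(s["ee_pos"])
    m=(np.linalg.norm(c-p-[0,0,-.02],axis=-1)<.09)&(c[...,2]>.015)&(c[...,0]<.55)&(f["depth"]>0)
    w=m&(f["color"].min(-1)>90); q=c[w]; 
    print(w.sum(),q.min(0).round(3),q.max(0).round(3));
```

```text
{'t': 12.12, 'pos': array([ 493.7, -187.7,  132. ]), 'xb': np.float64(-92.73), 'down': array([-0.003,  0.001, -1.   ]), 'F': array([-0.3, -0.1, -0.7]), 'open': 28.3, 'j': array([-0.53,  0.19,  0.91,  1.89, -0.16,  1.15,  0.39])}
812 [ 0.429 -0.215  0.086] [ 0.507 -0.159  0.157]
601 [ 0.43  -0.262  0.085] [ 0.518 -0.176  0.197]
```

Run:
```python
from h import *
from scipy.optimize import least_squares
d=np.load("pics/w7.npy",allow_pickle=True).item(); s=d["s"]; p=np.array(s["ee_pos"])
f=grab_frame("scene");g=grab_frame("side")
def segm(c,fr):
    hsv=cv2.cvtColor(fr["color"],cv2.COLOR_BGR2HSV)
    near=(np.linalg.norm(c-p-[-.03,.0,-.01],axis=-1)<.085)&(c[...,2]>.04)&(c[...,0]<.53)&(fr["depth"]>0)
    white=near&(fr["color"].min(-1)>70)&(c[...,2]<.16)
    blue=near&(hsv[...,0]>100)&(hsv[...,0]<125)&(hsv[...,1]>130)
    return c[white],c[blue]
S=[segm(wristcloud(d["f"],s),d["f"]),segm(cloud(f),f),segm(cloud(g),g)]
for w,b in S: print(len(w),w.mean(0).round(3),len(b),b.mean(0).round(3) if len(b) else 0)
W=np.concatenate([a for a,_ in S])
cap=np.concatenate([b for _,b in S if len(b)])
def sdf(q,h,c):
    q=np.abs(q-c)-h; return np.linalg.norm(np.maximum(q,0),axis=1)+np.minimum(q.max(1),0)
def res(v):
    Rm=R.from_rotvec(v[3:]).as_matrix(); q=(W-v[:3])@Rm
    qc=(cap-v[:3])@Rm
    a=np.abs(sdf(q,np.array([.018,.018,.033]),np.array([0,0,-.015])))
    rc=np.hypot(qc[:,0],qc[:,1])-.0138; zc=np.abs(qc[:,2]-.035)-.013
    b=np.abs(np.maximum(rc,zc))
    return np.r_[a,b*1.5]
best=None
for yaw in np.radians([20,45,70]):
  for dirn in([-.6,.3,-.7],[-.5,.5,-.7],[-.7,.1,-.7]):
    z=-np.array(dirn);z/=np.linalg.norm(z); x=np.cross([0,1,.2],z);x/=np.linalg.norm(x); M=np.c_[x,np.cross(z,x),z]@R.from_euler("z",yaw).as_matrix()
    r=least_squares(res,np.r_[cap.mean(0)-z*.035,R.from_matrix(M).as_rotvec()],loss="soft_l1",f_scale=.003)
    if best is None or r.cost<best.cost: best=r
M=R.from_rotvec(best.x[3:]).as_matrix(); print("centre",best.x[:3].round(4),"cost",best.cost,"med",np.median(np.abs(res(best.x))))
print("axis up",M[:,2].round(3),"tilt",np.degrees(np.arccos(M[2,2])).round(1)); print(M.round(2))
cor=np.array([[i*.018,j*.018,-.048] for i in(-1,1) for j in(-1,1)])@M.T+best.x[:3]; print(cor.round(3))
print("cap top c",(best.x[:3]+M[:,2]*.048).round(3))
print(tool())
```

```text
4982 [ 0.462 -0.174  0.126] 1223 [ 0.488 -0.187  0.154]
915 [ 0.457 -0.193  0.123] 202 [ 0.49  -0.203  0.161]
602 [ 0.46  -0.201  0.123] 152 [ 0.492 -0.208  0.159]
centre [ 0.4724 -0.189   0.1253] cost 0.024926549354692514 med 0.0007661753355186329
axis up [ 0.579 -0.258  0.773] tilt 39.3
[[ 0.66 -0.48  0.58]
 [ 0.7   0.66 -0.26]
 [-0.26  0.58  0.77]]
[[ 0.441 -0.201  0.082]
 [ 0.424 -0.177  0.103]
 [ 0.465 -0.176  0.073]
 [ 0.448 -0.152  0.094]]
cap top c [ 0.5   -0.201  0.162]
{'t': 12.37, 'pos': array([ 496.1, -188.6,  134.6]), 'xb': np.float64(-92.74), 'down': array([ 0.001, -0.   , -1.   ]), 'F': array([ 0.6, -0.8, -0.3]), 'open': 27.8, 'j': array([-0.53,  0.18,  0.91,  1.88, -0.16,  1.15,  0.39])}
```

Request:
step_arm(
  steps=[
    [[10, 5, 0], [-2, -4.5, 0], 1],
    [[10, 5, 0], [-2, -4.5, 0], 1],
    [[10, 6, 0], [-2, -4.5, 0], 1],
    [[0, 0, 0], [-2, -4.5, 0], 1],
    [[0, 0, -15], [0, 0, 0], 1],
    [[0, 0, -15], [0, 0, 0], 1],
    [[0, 0, -15], [0, 0, 0], 1],
    [[0, 0, -8], [0, 0, 0], 1],
    [[0, 0, 0], [0, 0, 0], 1],
  ],
)

```text
clock: 13.12
ee_pos: [0.5246, -0.1724, 0.0796]
orientation: [0.435, -0.393, 0.616, -0.526]
wrist_force: [-0.3, -0.0, -1.8]
opening: 0.028
```

Run:
```python
from h import *
print(tool());f,s=wshot("w8")
f=grab_frame("scene");g=grab_frame("side")
cv2.imwrite("pics/c8.png",np.hstack([cv2.resize(f["color"][220:370,230:380],(400,400)),cv2.resize(g["color"][170:320,220:370],(400,400))]))
```

```text
{'t': 13.12, 'pos': array([ 524.6, -172.4,   79.6]), 'xb': np.float64(-93.88), 'down': array([ 0.306, -0.137, -0.942]), 'F': array([-0.3, -0. , -1.8]), 'open': 28.0, 'j': array([-0.7 , -0.03,  0.89,  2.2 ,  0.17,  0.63,  0.03])}
```

Request:
step_arm(
  steps=[
    [[0, 0, -5], [0, 0, 0], 1],
    [[0, 0, -4], [0, 0, 0], 1],
    [[0, 0, 0], [0, 0, 0], 1],
  ],
)

```text
clock: 13.52
ee_pos: [0.5251, -0.1722, 0.0711]
orientation: [0.435, -0.393, 0.616, -0.527]
wrist_force: [-0.2, 0.9, -1.3]
opening: 0.0281
```

Request:
step_arm(
  steps=[
    [[0, 0, -4], [0, 0, 0], 1],
    [[0, 0, 0], [0, 0, 0], 1],
  ],
)

```text
clock: 13.68
ee_pos: [0.5257, -0.1724, 0.0676]
orientation: [0.435, -0.392, 0.616, -0.527]
wrist_force: [0.2, -0.3, 0.5]
opening: 0.0283
```

Request:
step_arm(
  steps=[
    [[0, 0, -3], [0, 0, 0], 1],
    [[0, 0, 0], [0, 0, 0], 1],
  ],
  grip_force=10,
)

```text
clock: 13.85
ee_pos: [0.5276, -0.173, 0.0662]
orientation: [0.434, -0.391, 0.617, -0.527]
wrist_force: [-0.2, -1.3, 9.8]
opening: 0.0305
```

Request:
step_arm(
  steps=[
    [[0, 0, 0], [0, 0, 0], 0.6],
    [[0, 0, 0], [0, 0, 0], 0.55],
    [[0, 0, 0], [0, 0, 0], 0.5],
    [[0, 0, 0], [0, 0, 0], 0.4],
    [[0, 0, 0], [0, 0, 0], 0.3],
    [[0, 0, 0], [0, 0, 0], 0.2],
    [[0, 0, 0], [0, 0, 0], 0.2],
    [[0, 0, 0], [0, 0, 0], 0.2],
  ],
)

```text
clock: 14.52
ee_pos: [0.5286, -0.1725, 0.0674]
orientation: [0.433, -0.391, 0.617, -0.528]
wrist_force: [-3.5, 3.3, 22.9]
opening: 0.0664
```

Run:
```python
from h import *
print(tool());f,s=wshot("w9");caps()
f=grab_frame("scene");g=grab_frame("side")
cv2.imwrite("pics/c9.png",np.hstack([cv2.resize(f["color"][220:370,230:380],(400,400)),cv2.resize(g["color"][170:320,220:370],(400,400))]))
```

```text
{'t': 14.52, 'pos': array([ 528.6, -172.5,   67.4]), 'xb': np.float64(-93.9), 'down': array([ 0.313, -0.137, -0.94 ]), 'F': array([-3.5,  3.3, 22.9]), 'open': 66.4, 'j': array([-0.7 ,  0.01,  0.9 ,  2.21,  0.11,  0.59,  0.07])}
scene cap [ 0.4979 -0.1815  0.0931] [ 0.515 -0.168  0.1  ] [306. 295.] 190
scene cap [ 0.4428 -0.4056  0.092 ] [ 0.459 -0.392  0.098] [404. 372.] 268
side cap [ 0.4989 -0.1866  0.0917] [ 0.513 -0.17   0.1  ] [302. 258.] 144
side cap [ 0.4445 -0.4119  0.0915] [ 0.459 -0.396  0.099] [333. 331.] 207
```

Request:
step_arm(
  steps=[
    [[0, 0, 4], [0, 0, 0], 0.1],
    [[-2, 1, 8], [0, 0, 0], 0],
    [[-6, 2, 18], [0, 0, 0], 0],
    [[-6, 2, 18], [0, 0, 0], 0],
    [[0, 0, 20], [2, 4.5, 0], 0],
    [[0, 0, 20], [2, 4.5, 0], 0],
    [[0, 0, 20], [2, 4.5, 0], 0],
    [[0, 0, 20], [2, 4.5, 0], 0],
    [[0, 0, 0], [0, 0, 0], 0],
  ],
  grip_force=25,
)

```text
clock: 15.52
ee_pos: [0.5149, -0.1669, 0.1952]
orientation: [-0.49, 0.511, -0.511, 0.487]
wrist_force: [1.3, 0.1, -0.8]
opening: 0.087
```

Run:
```python
from h import *
print(tool());f,s=wshot("w10");caps()
f=grab_frame("scene");g=grab_frame("side")
cv2.imwrite("pics/c10.png",np.hstack([cv2.resize(f["color"][220:370,230:380],(400,400)),cv2.resize(g["color"][170:320,220:370],(400,400))]))
```

```text
{'t': 15.52, 'pos': array([ 514.9, -166.9,  195.2]), 'xb': np.float64(-92.58), 'down': array([-0.003, -0.003, -1.   ]), 'F': array([ 1.3,  0.1, -0.8]), 'open': 87.0, 'j': array([-0.68,  0.17,  1.02,  1.78, -0.15,  1.28,  0.33])}
scene cap [ 0.4868 -0.1722  0.0916] [ 0.502 -0.158  0.098] [299. 298.] 172
scene cap [ 0.4429 -0.4056  0.0919] [ 0.459 -0.392  0.098] [404. 372.] 268
side cap [ 0.4876 -0.1776  0.0903] [ 0.501 -0.162  0.1  ] [296. 258.] 133
side cap [ 0.4444 -0.4119  0.0914] [ 0.46  -0.394  0.099] [333. 331.] 208
```

```bash
cat >> h.py <<'E'
def bottle(f,s,bx,by):
    c=wristcloud(f,s); d=np.hypot(c[...,0]-bx,c[...,1]-by); ok=(f["depth"]>0)&(d<.04)
    cap=ok&(c[...,2]>.088)&(c[...,2]<.11)
    print("cap",cv2.minEnclosingCircle((c[cap][:,:2]*1000).astype(np.float32)),(c[cap].mean(0)*1000).round(1),cap.sum())
    b=ok&(c[...,2]>.045)&(c[...,2]<.085)
    print("body",cv2.minAreaRect((c[b][:,:2]*1000).astype(np.float32)),b.sum())
    b=ok&(c[...,2]>.005)&(c[...,2]<.085)
    print("all",cv2.minAreaRect((c[b][:,:2]*1000).astype(np.float32)),b.sum())
E
python3 - <<'E'
from h import *
d=np.load("pics/w10.npy",allow_pickle=True).item()
bottle(d["f"],d["s"],.489,-.17)
E
```

```text
cap ((490.2455749511719, -167.6001739501953), 15.31417465209961) [ 490.6 -166.5   95.4] 1022
body ((490.5688171386719, -166.77459716796875), (35.661903381347656, 37.503684997558594), 52.37561798095703) 862
all ((490.5688171386719, -166.77459716796875), (35.661903381347656, 37.503684997558594), 52.37561798095703) 1112
```

Request:
step_arm(
  steps=[
    [[-5, 0, -10], [0, 0, -7], 0.25],
    [[-5, 0, -10], [0, 0, -7], 0.25],
    [[-5, 0, -10], [0, 0, -7], 0.25],
    [[-5, 0, -10], [0, 0, -7], 0.25],
    [[-4, 0, 0], [0, 0, -7], 0.25],
    [[0, 0, 0], [0, 0, 0], 0.25],
    [[0, 0, 0], [0, 0, 0], 0.25],
  ],
  grip_force=40,
)

```text
clock: 16.35
ee_pos: [0.4869, -0.1666, 0.1526]
orientation: [-0.312, 0.635, -0.634, 0.313]
wrist_force: [-0.2, -0.6, 0.3]
opening: 0.0656
```

Run:
```python
from h import *
print(tool());caps()
```

```text
{'t': 16.35, 'pos': array([ 486.9, -166.6,  152.6]), 'xb': np.float64(-127.49), 'down': array([ 0.001,  0.002, -1.   ]), 'F': array([-0.2, -0.6,  0.3]), 'open': 65.6, 'j': array([-0.78,  0.14,  1.12,  1.9 , -0.14,  1.18, -0.26])}
scene cap [ 0.4869 -0.1722  0.0915] [ 0.502 -0.157  0.098] [299. 298.] 173
scene cap [ 0.4429 -0.4056  0.0921] [ 0.459 -0.392  0.097] [404. 372.] 269
side cap [ 0.4878 -0.1775  0.0903] [ 0.502 -0.162  0.1  ] [296. 258.] 133
side cap [ 0.4445 -0.4119  0.0914] [ 0.46  -0.396  0.1  ] [333. 331.] 208
```

Request:
step_arm(
  steps=[
    [[3.5, -1, -12], [0, 0, 0], 0.25],
    [[0, 0, -30], [0, 0, 0], 0.25],
    [[0, 0, -30], [0, 0, 0], 0.25],
    [[0, 0, -28], [0, 0, 0], 0.25],
    [[0, 0, -2], [0, 0, 0], 0.25],
    [[0, 0, 0], [0, 0, 0], 1],
    [[0, 0, 0], [0, 0, 0], 1],
    [[0, 0, 0], [0, 0, 0], 1],
    [[0, 0, 0], [0, 0, 0], 1],
    [[0, 0, 0], [0, 0, 0], 1],
    [[0, 0, 0], [0, 0, 0], 1],
    [[0, 0, 0], [0, 0, 0], 1],
    [[0, 0, 0], [0, 0, 0], 1],
    [[0, 0, 0], [0, 0, 0], 1],
  ],
)

```text
clock: 17.62
ee_pos: [0.4914, -0.1684, 0.0512]
orientation: [0.311, -0.635, 0.635, -0.312]
wrist_force: [0.8, 1.2, 4.1]
opening: 0.0266
```

Run:
```python
from h import *
print(tool());wshot("w11")
```

```text
{'t': 17.62, 'pos': array([ 491.4, -168.4,   51.2]), 'xb': np.float64(-127.73), 'down': array([ 0.001,  0.   , -1.   ]), 'F': array([0.8, 1.2, 4.1]), 'open': 26.6, 'j': array([-0.63,  0.33,  1.02,  1.99, -0.34,  0.99, -0.1 ])}
```

Request:
step_arm(
  steps=[
    [[0, 0, 10], [0, 0, 0], 1],
    [[0, 0, 20], [0, 0, 0], 1],
    [[0, 0, 25], [0, 0, 0], 1],
    [[0, 0, 25], [0, 0, 0], 1],
    [[0, 0, 22], [0, 0, 0], 1],
    [[8, 0, 0], [0, 0, 2], 1],
    [[15, 0, 0], [0, 0, 4], 1],
    [[17, 0, 0], [0, 0, 5], 1],
    [[17, 0, 0], [0, 0, 5], 1],
    [[17, 0, 0], [0, 0, 5], 1],
    [[17, 0, 0], [0, 0, 5], 1],
    [[17, 0, 0], [0, 0, 4], 1],
    [[15, 0, 0], [0, 0, 3], 1],
    [[9, 0, 0], [0, 0, 2], 1],
    [[4, 0, 0], [0, 0, 0], 1],
    [[0, 0, 0], [0, 0, 0], 1],
    [[0, 0, 0], [0, 0, 0], 1],
  ],
)

```text
clock: 19.08
ee_pos: [0.627, -0.1673, 0.1527]
orientation: [-0.488, 0.512, -0.511, 0.488]
wrist_force: [0.3, 4.1, -2.0]
opening: 0.029
```

Run:
```python
from h import *
print(tool());wshot("w12")
f=grab_frame("scene");g=grab_frame("side")
cv2.imwrite("pics/c12.png",np.hstack([cv2.resize(f["color"][190:340,250:400],(400,400)),cv2.resize(g["color"][170:320,270:420],(400,400))]))
```

```text
{'t': 19.08, 'pos': array([ 627. , -167.3,  152.7]), 'xb': np.float64(-92.71), 'down': array([-0.   ,  0.001, -1.   ]), 'F': array([ 0.3,  4.1, -2. ]), 'open': 29.0, 'j': array([-0.45,  0.47,  0.87,  1.57, -0.38,  1.27,  0.44])}
```

Request:
step_arm(
  steps=[
    [[0, 3, 15], [0, 0, 0], 1],
    [[0, 3, 20], [0, 0, 0], 1],
    [[-10, 0, 5], [0, 0, 0], 1],
    [[-15, 0, 0], [0, 0, 0], 1],
    [[-15, 0, 0], [0, 0, 0], 1],
    [[-15, 0, 0], [0, 0, 0], 1],
    [[-15, 0, 0], [0, 0, 0], 1],
    [[-15, -3, 0], [0, 0, 0], 1],
    [[-12, -3, -10], [0, 0, 0], 1],
    [[-6, -2, -20], [0, 0, 0], 1],
    [[0, 0, -20], [0, 0, 0], 1],
    [[0, 0, 0], [0, 0, 0], 1],
  ],
)

```text
clock: 20.23
ee_pos: [0.5215, -0.1706, 0.1403]
orientation: [-0.488, 0.513, -0.511, 0.487]
wrist_force: [-0.1, -0.2, -1.2]
opening: 0.029
```

```bash
cat > tilt.py <<'E'
from h import *
from scipy.optimize import least_squares
def tiltfit(name):
    f,s=wshot(name); p=np.array(s["ee_pos"]); fs=[(wristcloud(f,s),f)]
    for n in("scene","side"):
        g=grab_frame(n); fs.append((cloud(g),g))
    S=[]
    for c,fr in fs:
        hsv=cv2.cvtColor(fr["color"],cv2.COLOR_BGR2HSV)
        near=(np.linalg.norm(c-p-[-.02,.0,-.01],axis=-1)<.08)&(c[...,2]>.045)&(c[...,0]<.55)&(fr["depth"]>0)
        S.append((c[near&(fr["color"].min(-1)>70)&(c[...,2]<p[2]+.025)],c[near&(hsv[...,0]>100)&(hsv[...,0]<125)&(hsv[...,1]>130)]))
    W=np.concatenate([a for a,_ in S]);cap=np.concatenate([b for _,b in S])
    print(len(W),len(cap))
    def sdf(q,h,c):
        q=np.abs(q-c)-h; return np.linalg.norm(np.maximum(q,0),axis=1)+np.minimum(q.max(1),0)
    def res(v):
        Rm=R.from_rotvec(v[3:]).as_matrix(); q=(W-v[:3])@Rm; qc=(cap-v[:3])@Rm
        a=np.abs(sdf(q,np.array([.018,.018,.033]),np.array([0,0,-.015])))
        rc=np.hypot(qc[:,0],qc[:,1])-.0138; zc=np.abs(qc[:,2]-.035)-.013
        return np.r_[a,1.5*np.abs(np.maximum(rc,zc))]
    best=None
    for yaw in np.radians([15,45,75]):
      for dirn in([-.5,.2,-.8],[-.3,.3,-.8],[-.2,0,-1],[0,.3,-.9]):
        z=-np.array(dirn);z/=np.linalg.norm(z); x=np.cross([0,1,.2],z);x/=np.linalg.norm(x); M=np.c_[x,np.cross(z,x),z]@R.from_euler("z",yaw).as_matrix()
        r=least_squares(res,np.r_[cap.mean(0)-z*.035,R.from_matrix(M).as_rotvec()],loss="soft_l1",f_scale=.003)
        if best is None or r.cost<best.cost: best=r
    M=R.from_rotvec(best.x[3:]).as_matrix(); print("centre",best.x[:3].round(4),"med",np.median(np.abs(res(best.x))))
    a=M[:,2]; t=np.degrees(np.arccos(a[2])); k=np.array([a[1],-a[0],0]);k/=np.linalg.norm(k)
    print("axis up",a.round(3),"tilt",t.round(1),"rotvec to upright deg",(k*t).round(1))
    Rk=R.from_rotvec(np.radians(k*t)).as_matrix(); M2=Rk@M; print("yaw after",np.degrees(np.arctan2(M2[1,0],M2[0,0]))%90)
    cor=np.array([[i*.018,j*.018,-.048] for i in(-1,1) for j in(-1,1)])@M.T+best.x[:3]; print("corners rel TCP mm",((cor-p)*1000).round(0).tolist())
    print("bottom centre rel TCP after full", ((Rk@(best.x[:3]-M[:,2]*.048-p))*1000).round(1))
    print(tool(s))
E
python3 -c "
from tilt import *
tiltfit('w13')"
```

```text
5389 1562
centre [ 0.5063 -0.1744  0.1357] med 0.0008113584313588808
axis up [ 0.384 -0.106  0.917] tilt 23.5 rotvec to upright deg [ -6.3 -22.6   0. ]
yaw after 46.92591098855812
corners rel TCP mm [[-33.0, -24.0, -52.0], [-57.0, -0.0, -39.0], [-10.0, 3.0, -58.0], [-34.0, 27.0, -46.0]]
bottom centre rel TCP after full [-12.3  -4.5 -57.6]
{'t': 20.23, 'pos': array([ 521.5, -170.6,  140.3]), 'xb': np.float64(-92.8), 'down': array([-0.003,  0.   , -1.   ]), 'F': array([-0.1, -0.2, -1.2]), 'open': 29.0, 'j': array([-0.58,  0.25,  0.95,  1.83, -0.22,  1.18,  0.39])}
```

Request:
step_arm(
  steps=[
    [[-5, 0, -15], [-1.5, -5.5, 0], 1],
    [[-5, 0, -15], [-1.5, -5.5, 0], 1],
    [[-3, 0, -20], [0, 0, 0], 1],
    [[0, 0, -20], [0, 0, 0], 1],
    [[0, 0, 0], [0, 0, 0], 1],
  ],
)

```text
clock: 20.8
ee_pos: [0.5097, -0.1693, 0.0717]
orientation: [0.449, -0.45, 0.569, -0.522]
wrist_force: [-0.8, -0.5, -2.2]
opening: 0.029
```

Request:
step_arm(
  steps=[
    [[0, 0, -5], [0, 0, 0], 1],
    [[0, 0, -2], [0, 0, 0], 1],
    [[0, 0, 0], [0, 0, 0], 1],
  ],
)

```text
clock: 21.05
ee_pos: [0.5117, -0.171, 0.0664]
orientation: [0.45, -0.449, 0.57, -0.521]
wrist_force: [-0.1, 0.7, -1.0]
opening: 0.0285
```

Request:
step_arm(
  steps=[
    [[0, 0, -3], [0, 0, 0], 1],
    [[0, 0, -2], [0, 0, 0], 1],
    [[0, 0, 0], [0, 0, 0], 1],
  ],
)

```text
clock: 21.3
ee_pos: [0.5109, -0.1705, 0.0605]
orientation: [0.45, -0.449, 0.569, -0.522]
wrist_force: [0.0, 0.1, -1.4]
opening: 0.0291
```

Request:
step_arm(
  steps=[
    [[0, 0, -2], [0, 0, 0], 1],
    [[0, 0, -2], [0, 0, 0], 1],
    [[0, 0, 0], [0, 0, 0], 1],
  ],
)

```text
clock: 21.55
ee_pos: [0.5128, -0.1717, 0.0591]
orientation: [0.448, -0.448, 0.57, -0.522]
wrist_force: [-10.7, 0.5, 32.0]
opening: 0.0292
```

Request:
step_arm(
  steps=[
    [[0, 0, 2.5], [0, 0, 0], 0.58],
    [[0, 0, 0], [0, 0, 0], 0.5],
    [[0, 0, 0], [0, 0, 0], 0.4],
    [[0, 0, 1], [0, 0, 0], 0.35],
    [[0, 0, 0], [0, 0, 0], 0.35],
    [[0, 0, 0], [0, 0, 0], 0.35],
  ],
)

```text
clock: 22.05
ee_pos: [0.5107, -0.1702, 0.06]
orientation: [0.449, -0.449, 0.569, -0.522]
wrist_force: [0.8, -0.1, -0.6]
opening: 0.055
```

Run:
```python
from h import *
print(tool());f,s=wshot("w14");caps()
f=grab_frame("scene");g=grab_frame("side")
cv2.imwrite("pics/c14.png",np.hstack([cv2.resize(f["color"][220:370,230:380],(400,400)),cv2.resize(g["color"][170:320,220:370],(400,400))]))
```

```text
{'t': 22.05, 'pos': array([ 510.7, -170.2,   60. ]), 'xb': np.float64(-92.97), 'down': array([ 0.19 , -0.052, -0.98 ]), 'F': array([ 0.8, -0.1, -0.6]), 'open': 55.0, 'j': array([-0.68,  0.13,  0.98,  2.12, -0.16,  0.76,  0.35])}
scene cap [ 0.4852 -0.1835  0.0965] [ 0.504 -0.171  0.148] [303. 299.] 163
scene cap [ 0.4429 -0.4056  0.092 ] [ 0.459 -0.392  0.098] [404. 372.] 268
side cap [ 0.4893 -0.1846  0.0916] [ 0.504 -0.17   0.102] [298. 259.] 142
side cap [ 0.4444 -0.4119  0.0915] [ 0.46  -0.395  0.099] [333. 331.] 208
```

Bottle is upright. Back off and take a clean look.

Request:
step_arm(
  steps=[
    [[-2, 0, 8], [0, 0, 0], 0.2],
    [[-3, 1, 18], [0, 0, 0], 0.2],
    [[-3, 1, 18], [0, 0, 0], 0.2],
    [[0, 0, 20], [1.5, 5.5, 0], 0.2],
    [[0, 0, 20], [1.5, 5.5, 0], 0.2],
    [[0, -20, 20], [0, 0, 0], 0.2],
    [[0, -20, 20], [0, 0, 0], 0.2],
    [[0, 0, 0], [0, 0, 0], 0.2],
    [[0, 0, 0], [0, 0, 0], 0.2],
  ],
)

```text
clock: 23.05
ee_pos: [0.5032, -0.2099, 0.1849]
orientation: [0.487, -0.512, 0.513, -0.487]
wrist_force: [-0.4, 1.4, -0.7]
opening: 0.0694
```

Run:
```python
from h import *
print(tool());f,s=wshot("w15");caps(("scene",))
bottle(f,s,.490,-.178)
```

```text
{'t': 23.05, 'pos': array([ 503.2, -209.9,  184.9]), 'xb': np.float64(-92.88), 'down': array([ 0.001, -0.001, -1.   ]), 'F': array([-0.4,  1.4, -0.7]), 'open': 69.4, 'j': array([-0.62,  0.2 ,  1.07,  1.79, -0.18,  1.26,  0.44])}
scene cap [ 0.4814 -0.1787  0.0913] [ 0.496 -0.164  0.098] [300. 301.] 177
scene cap [ 0.4429 -0.4056  0.0921] [ 0.458 -0.391  0.097] [404. 372.] 269
cap ((484.87481689453125, -174.12451171875), 14.988936424255371) [ 485.  -173.5   95.6] 1142
body ((484.55712890625, -173.91738891601562), (36.54510498046875, 36.81645584106445), 47.0699462890625) 805
all ((484.66082763671875, -173.7163543701172), (36.81243133544922, 36.82765197753906), 46.69089126586914) 922
```

Request:
step_arm(
  steps=[
    [[-3, 6, -5], [0, 0, -6.7], 0.2],
    [[-3, 6, -5], [0, 0, -6.7], 0.2],
    [[-3, 6, -5], [0, 0, -6.7], 0.2],
    [[-3, 6, -5], [0, 0, -6.7], 0.2],
    [[-3, 6, -5], [0, 0, -6.7], 0.2],
    [[-3, 6, -5], [0, 0, -6.7], 0.2],
    [[0, 0, 0], [0, 0, 0], 0.2],
    [[0, 0, 0], [0, 0, 0], 0.2],
  ],
)

```text
clock: 23.82
ee_pos: [0.4846, -0.1709, 0.1536]
orientation: [-0.284, 0.648, -0.647, 0.284]
wrist_force: [-0.4, -0.4, -0.4]
opening: 0.0698
```

Run:
```python
from h import *
print(tool());caps(("scene",))
```

```text
{'t': 23.82, 'pos': array([ 484.6, -170.9,  153.6]), 'xb': np.float64(-132.59), 'down': array([-0.001,  0.001, -1.   ]), 'F': array([-0.4, -0.4, -0.4]), 'open': 69.8, 'j': array([-0.83,  0.16,  1.2 ,  1.9 , -0.16,  1.19, -0.32])}
scene cap [ 0.4814 -0.1788  0.0915] [ 0.497 -0.164  0.098] [300. 301.] 177
scene cap [ 0.4429 -0.4056  0.0921] [ 0.46  -0.392  0.097] [404. 372.] 267
```

Request:
step_arm(
  steps=[
    [[0, -3, -14], [0, 0, 0], 0.25],
    [[0, 0, -30], [0, 0, 0], 0.25],
    [[0, 0, -30], [0, 0, 0], 0.25],
    [[0, 0, -26], [0, 0, 0], 0.25],
    [[0, 0, -2], [0, 0, 0], 0.25],
    [[0, 0, 0], [0, 0, 0], 1],
    [[0, 0, 0], [0, 0, 0], 1],
    [[0, 0, 0], [0, 0, 0], 1],
    [[0, 0, 0], [0, 0, 0], 1],
    [[0, 0, 0], [0, 0, 0], 1],
    [[0, 0, 0], [0, 0, 0], 1],
    [[0, 0, 0], [0, 0, 0], 1],
    [[0, 0, 0], [0, 0, 0], 1],
    [[0, 0, 0], [0, 0, 0], 1],
    [[0, 0, 0], [0, 0, 0], 1],
  ],
)

```text
clock: 25.12
ee_pos: [0.4854, -0.1754, 0.0526]
orientation: [0.282, -0.648, 0.648, -0.283]
wrist_force: [-0.6, -0.2, 5.8]
opening: 0.0263
```

Run:
```python
from h import *
print(tool());wshot("w16"); print(sh((0,-85,0)))
```

```text
{'t': 25.12, 'pos': array([ 485.4, -175.4,   52.6]), 'xb': np.float64(-132.93), 'down': array([ 0.001, -0.   , -1.   ]), 'F': array([-0.6, -0.2,  5.8]), 'open': 26.3, 'j': array([-0.66,  0.35,  1.08,  2.  , -0.36,  1.  , -0.15])}
[ 0.62767912 -0.15240005  0.        ]
```

Request:
step_arm(
  steps=[
    [[0, 0, 10], [0, 0, 0], 1],
    [[0, 0, 20], [0, 0, 0], 1],
    [[0, 0, 25], [0, 0, 0], 1],
    [[0, 0, 25], [0, 0, 3], 1],
    [[0, 5, 25], [0, 0, 5], 1],
    [[5, 8, 5], [0, 0, 5], 1],
    [[10, 8, 0], [0, 0, 5], 1],
    [[15, 6, 0], [0, 0, 5], 1],
    [[17, 4, 0], [0, 0, 5], 1],
    [[17, 2, 0], [0, 0, 5], 1],
    [[17, 0, 0], [0, 0, 4], 1],
    [[17, 0, 0], [0, 0, 3], 1],
    [[17, 0, 0], [0, 0, 0], 1],
    [[14, 0, 0], [0, 0, 0], 1],
    [[9, 0, 0], [0, 0, 0], 1],
    [[5, 0, 0], [0, 0, 0], 1],
    [[0, 0, 0], [0, 0, 0], 1],
    [[0, 0, 0], [0, 0, 0], 1],
  ],
)

```text
clock: 26.67
ee_pos: [0.6273, -0.1427, 0.1623]
orientation: [-0.487, 0.513, -0.513, 0.487]
wrist_force: [-0.7, 0.7, -0.8]
opening: 0.0268
```

Run:
```python
from h import *
print(tool());wshot("w17"); print(sh((0,-75,0)))
f=grab_frame("scene");g=grab_frame("side")
cv2.imwrite("pics/c17.png",np.hstack([cv2.resize(f["color"][190:340,250:400],(400,400)),cv2.resize(g["color"][170:320,270:420],(400,400))]))
```

```text
{'t': 26.67, 'pos': array([ 627.3, -142.7,  162.3]), 'xb': np.float64(-92.97), 'down': array([-0.001, -0.   , -1.   ]), 'F': array([-0.7,  0.7, -0.8]), 'open': 26.8, 'j': array([-0.53,  0.47,  0.93,  1.57, -0.39,  1.29,  0.41])}
[ 0.62816393 -0.14241181  0.        ]
```

Request:
step_arm(
  steps=[
    [[0.5, 0, -15], [0, 0, 0], 1],
    [[0, 0, -15], [0, 0, 0], 1],
    [[0, 0, -12], [0, 0, 0], 1],
    [[0, 0, -10], [0, 0, 0], 1],
    [[0, 0, 0], [0, 0, 0], 1],
  ],
)

```text
clock: 27.23
ee_pos: [0.6271, -0.1418, 0.1082]
orientation: [-0.488, 0.513, -0.512, 0.486]
wrist_force: [0.3, 0.1, -1.4]
opening: 0.0264
```

Request:
step_arm(
  steps=[
    [[0, 0, -4], [0, 0, 0], 1],
    [[0, 0, -3], [0, 0, 0], 1],
    [[0, 0, 0], [0, 0, 0], 1],
  ],
)

```text
clock: 27.48
ee_pos: [0.6284, -0.1423, 0.1032]
orientation: [0.487, -0.513, 0.513, -0.487]
wrist_force: [-1.1, 0.6, -0.9]
opening: 0.0267
```

Inside the channel. Slide towards the stop.

Request:
step_arm(
  steps=[
    [[-0.3, -7, 0], [0, 0, 0], 1],
    [[-0.3, -7, 0], [0, 0, 0], 1],
    [[-0.3, -6, 0], [0, 0, 0], 1],
    [[-0.2, -3, 0], [0, 0, 0], 1],
    [[0, 0, 0], [0, 0, 0], 1],
  ],
)

```text
clock: 27.9
ee_pos: [0.627, -0.1671, 0.1036]
orientation: [0.487, -0.513, 0.513, -0.486]
wrist_force: [-0.3, 0.1, -1.2]
opening: 0.0269
```

Request:
step_arm(
  steps=[
    [[0, -1.5, -1], [0, 0, 0], 1],
    [[0, 0, -1], [0, 0, 0], 1],
    [[0, 0, 0], [0, 0, 0], 1],
  ],
)

```text
clock: 28.15
ee_pos: [0.6272, -0.1665, 0.1009]
orientation: [-0.487, 0.513, -0.512, 0.487]
wrist_force: [0.3, 0.6, -1.5]
opening: 0.0264
```

Request:
step_arm(
  steps=[
    [[0, 0, -1], [0, 0, 0], 1],
    [[0, 0, 0], [0, 0, 0], 0.6],
    [[0, 0, 0], [0, 0, 0], 0.5],
    [[0, 0, 0], [0, 0, 0], 0.4],
    [[0, 0, 0], [0, 0, 0], 0.3],
    [[0, 0, 0], [0, 0, 0], 0.3],
    [[0, 0, 0], [0, 0, 0], 0.3],
    [[0, 0, 15], [0, 0, 0], 0.3],
    [[0, 0, 30], [0, 0, 0], 0.3],
    [[0, 0, 30], [0, 0, 0], 0.2],
    [[0, 0, 30], [0, 0, 0], 0.2],
    [[-15, 0, 20], [0, 0, 0], 0.2],
    [[-25, -10, 0], [0, 0, 0], 0.2],
    [[-25, -20, 0], [0, 0, 0], 0.2],
    [[-25, -25, 0], [0, 0, 0], 0.2],
    [[-25, -25, 0], [0, 0, 0], 0.2],
    [[0, 0, 0], [0, 0, 0], 0.2],
  ],
)

```text
clock: 29.57
ee_pos: [0.5067, -0.2534, 0.226]
orientation: [0.485, -0.515, 0.515, -0.485]
wrist_force: [-0.4, -0.9, 0.5]
opening: 0.0695
```

Run:
```python
from h import *
print(tool());wshot("w18");caps()
f=grab_frame("scene");g=grab_frame("side")
cv2.imwrite("pics/c18.png",np.hstack([cv2.resize(f["color"][190:340,250:400],(400,400)),cv2.resize(g["color"][170:320,270:420],(400,400))]))
```

```text
{'t': 29.57, 'pos': array([ 506.7, -253.4,  226. ]), 'xb': np.float64(-93.48), 'down': array([ 0., -0., -1.]), 'F': array([-0.4, -0.9,  0.5]), 'open': 69.5, 'j': array([-0.51,  0.23,  1.06,  1.68, -0.21,  1.35,  0.52])}
scene cap [ 0.5712 -0.2041  0.186 ] [ 0.631 -0.169  0.318] [337. 240.] 67
scene cap [ 0.4429 -0.4056  0.092 ] [ 0.459 -0.392  0.097] [404. 372.] 268
side cap [ 0.625  -0.1713  0.1379] [ 0.743 -0.006  0.147] [350. 221.] 147
side cap [ 0.4445 -0.4115  0.0915] [ 0.459 -0.394  0.099] [332. 331.] 210
```

Request:
step_arm(
  steps=[
    [[-7, -27, 4], [0, 0, 0], 0.2],
    [[-7, -27, 4], [0, 0, 0], 0.2],
    [[-7, -27, 4], [0, 0, 0], 0.2],
    [[-7, -27, 4], [0, 0, 0], 0.2],
    [[-7, -27, 4], [0, 0, 0], 0.2],
    [[-7, -27, 0], [0, 0, 0], 0.2],
    [[-7, -27, 0], [0, 0, 0], 0.2],
    [[-7, -25, 0], [0, 0, 0], 0.2],
    [[0, 0, 0], [0, 0, 0], 0.2],
    [[0, 0, 0], [0, 0, 0], 0.2],
  ],
)

```text
clock: 30.65
ee_pos: [0.4559, -0.4618, 0.2445]
orientation: [-0.487, 0.513, -0.513, 0.486]
wrist_force: [0.1, 0.5, -0.4]
opening: 0.0698
```

Run:
```python
from h import *
print(tool());f,s=wshot("w19");bottle(f,s,.4466,-.4018)
```

```text
{'t': 30.65, 'pos': array([ 455.9, -461.8,  244.5]), 'xb': np.float64(-93.04), 'down': array([-0.002, -0.   , -1.   ]), 'F': array([ 0.1,  0.5, -0.4]), 'open': 69.8, 'j': array([ 0.  ,  0.46,  1.02,  1.44, -0.39,  1.45,  0.97])}
cap ((446.554443359375, -403.8163146972656), 15.201925277709961) [ 446.8 -404.    95.7] 785
body ((446.5940856933594, -403.970458984375), (36.58046340942383, 36.4308967590332), 4.582915782928467) 533
all ((446.5940856933594, -403.970458984375), (36.58046340942383, 36.4308967590332), 4.582915782928467) 533
```

Request:
step_arm(
  steps=[
    [[-2, 12, -15], [0, 0, 2.6], 0.2],
    [[-2, 12, -15], [0, 0, 2.5], 0.2],
    [[-2, 12, -15], [0, 0, 2.5], 0.2],
    [[-2, 12, -15], [0, 0, 0], 0.2],
    [[-1, 10, -15], [0, 0, 0], 0.25],
    [[0, 0, 0], [0, 0, 0], 0.25],
    [[0, 0, 0], [0, 0, 0], 0.25],
  ],
)

```text
clock: 31.28
ee_pos: [0.4486, -0.4008, 0.1701]
orientation: [-0.521, 0.479, -0.478, 0.521]
wrist_force: [1.2, -0.6, 0.7]
opening: 0.0661
```

Run:
```python
from h import *
print(tool());caps(("scene",))
```

```text
{'t': 31.28, 'pos': array([ 448.6, -400.8,  170.1]), 'xb': np.float64(-85.13), 'down': array([-0.   ,  0.001, -1.   ]), 'F': array([ 1.2, -0.6,  0.7]), 'open': 66.1, 'j': array([-0.13,  0.38,  1.  ,  1.67, -0.34,  1.27,  1.03])}
scene cap [ 0.6215 -0.1693  0.1394] [ 0.637 -0.157  0.146] [335. 239.] 138
scene cap [ 0.4425 -0.4056  0.0916] [ 0.458 -0.392  0.098] [403. 372.] 267
```

Request:
step_arm(
  steps=[
    [[-2, -3, -15], [0, 0, 0], 0.25],
    [[0, 0, -30], [0, 0, 0], 0.25],
    [[0, 0, -30], [0, 0, 0], 0.25],
    [[0, 0, -30], [0, 0, 0], 0.25],
    [[0, 0, -11], [0, 0, 0], 0.25],
    [[0, 0, 0], [0, 0, 0], 1],
    [[0, 0, 0], [0, 0, 0], 1],
    [[0, 0, 0], [0, 0, 0], 1],
    [[0, 0, 0], [0, 0, 0], 1],
    [[0, 0, 0], [0, 0, 0], 1],
    [[0, 0, 0], [0, 0, 0], 1],
    [[0, 0, 0], [0, 0, 0], 1],
    [[0, 0, 0], [0, 0, 0], 1],
    [[0, 0, 0], [0, 0, 0], 1],
    [[0, 0, 0], [0, 0, 0], 1],
  ],
)

```text
clock: 32.58
ee_pos: [0.4458, -0.4061, 0.0548]
orientation: [-0.52, 0.479, -0.48, 0.52]
wrist_force: [1.4, 1.0, 5.5]
opening: 0.0266
```

Run:
```python
from h import *
print(tool());wshot("w20");print(sh((0,-50,0)),sh((0,-64,0)))
```

```text
{'t': 32.58, 'pos': array([ 445.8, -406.1,   54.8]), 'xb': np.float64(-85.33), 'down': array([ 0.001, -0.   , -1.   ]), 'F': array([1.4, 1. , 5.5]), 'open': 26.6, 'j': array([-0.05,  0.5 ,  0.92,  1.79, -0.45,  1.07,  1.12])}
[ 0.62937595 -0.11744121  0.        ] [ 0.62869722 -0.13142474  0.        ]
```

Request:
step_arm(
  steps=[
    [[0, 0, 10], [0, 0, 0], 1],
    [[0, 0, 20], [0, 0, 0], 1],
    [[0, 0, 25], [0, 0, 0], 1],
    [[0, 0, 25], [0, 0, 0], 1],
    [[0, 10, 15], [0, 0, -1], 1],
    [[0, 20, 15], [0, 0, -1], 1],
    [[0, 25, 0], [0, 0, -1], 1],
    [[0, 25, 0], [0, 0, -1], 1],
    [[0, 25, 0], [0, 0, -1], 1],
    [[0, 25, 0], [0, 0, -1], 1],
    [[0, 25, 0], [0, 0, -1], 1],
    [[5, 25, 0], [0, 0, -0.5], 1],
    [[10, 25, 0], [0, 0, 0], 1],
    [[15, 25, 0], [0, 0, 0], 1],
    [[18, 25, 0], [0, 0, 0], 1],
    [[20, 20, 0], [0, 0, 0], 1],
    [[20, 12, 0], [0, 0, 0], 1],
    [[20, 3, 0], [0, 0, 0], 1],
    [[20, 0, 0], [0, 0, 0], 1],
    [[20, 0, 0], [0, 0, 0], 1],
  ],
)

```text
clock: 34.3
ee_pos: [0.5938, -0.1152, 0.1641]
orientation: [-0.488, 0.512, -0.512, 0.487]
wrist_force: [-0.4, -1.9, -0.7]
opening: 0.0264
```

Request:
step_arm(
  steps=[
    [[18, 0, 0], [0, 0, 0], 1],
    [[10, 0, 0], [0, 0, 0], 1],
    [[6, 0, 0], [0, 0, 0], 1],
    [[0, 0, 0], [0, 0, 0], 1],
    [[0, 0, 0], [0, 0, 0], 1],
  ],
)

```text
clock: 34.72
ee_pos: [0.6266, -0.1162, 0.1642]
orientation: [-0.488, 0.513, -0.512, 0.487]
wrist_force: [-1.1, -0.7, -0.9]
opening: 0.0265
```

Run:
```python
from h import *
print(tool());wshot("w21")
f=grab_frame("scene");g=grab_frame("side")
cv2.imwrite("pics/c21.png",np.hstack([cv2.resize(f["color"][180:330,250:400],(400,400)),cv2.resize(g["color"][150:300,270:420],(400,400))]))
```

```text
{'t': 34.72, 'pos': array([ 626.6, -116.2,  164.2]), 'xb': np.float64(-92.88), 'down': array([-0.001, -0.   , -1.   ]), 'F': array([-1.1, -0.7, -0.9]), 'open': 26.5, 'j': array([-0.57,  0.45,  0.92,  1.59, -0.37,  1.29,  0.35])}
```

Request:
step_arm(
  steps=[
    [[2.5, 0, -10], [0, 0, 0], 1],
    [[0, 0, -15], [0, 0, 0], 1],
    [[0, 0, -15], [0, 0, 0], 1],
    [[0, 0, -13], [0, 0, 0], 1],
    [[0, 0, 0], [0, 0, 0], 1],
  ],
)

```text
clock: 35.28
ee_pos: [0.628, -0.1151, 0.1081]
orientation: [-0.488, 0.513, -0.511, 0.487]
wrist_force: [-0.8, 0.9, -1.2]
opening: 0.0265
```

Request:
step_arm(
  steps=[
    [[0, 0, -4], [0, 0, 0], 1],
    [[0, 0, -2], [0, 0, 0], 1],
    [[0, 0, 0], [0, 0, 0], 1],
  ],
)

```text
clock: 35.53
ee_pos: [0.6299, -0.1159, 0.1054]
orientation: [0.487, -0.512, 0.512, -0.488]
wrist_force: [-0.0, -0.3, -0.5]
opening: 0.0265
```

Request:
step_arm(
  steps=[
    [[-0.3, -6, 0], [0, 0, 0], 1],
    [[-0.3, -6, 0], [0, 0, 0], 1],
    [[0, -2, -1], [0, 0, 0], 1],
    [[0, 0, -1], [0, 0, 0], 1],
    [[0, 0, 0], [0, 0, 0], 1],
  ],
)

```text
clock: 35.95
ee_pos: [0.6291, -0.1302, 0.1032]
orientation: [0.487, -0.512, 0.512, -0.487]
wrist_force: [-1.0, 0.1, -1.3]
opening: 0.0266
```

Request:
step_arm(
  steps=[
    [[0, 0, -1], [0, 0, 0], 1],
    [[0, 0, 0], [0, 0, 0], 0.6],
    [[0, 0, 0], [0, 0, 0], 0.5],
    [[0, 0, 0], [0, 0, 0], 0.4],
    [[0, 0, 0], [0, 0, 0], 0.3],
    [[0, 0, 0], [0, 0, 0], 0.3],
    [[0, 0, 0], [0, 0, 0], 0.3],
    [[0, 0, 15], [0, 0, 0], 0.3],
    [[0, 0, 30], [0, 0, 0], 0.2],
    [[0, 0, 30], [0, 0, 0], 0.2],
    [[0, 0, 30], [0, 0, 0], 0.2],
    [[-15, 0, 30], [0, 0, 0], 0.2],
    [[-20, -10, 10], [0, 0, 0], 0.2],
    [[-20, -15, 0], [0, 0, 0], 0.2],
    [[-20, -20, 0], [0, 0, 0], 0.2],
    [[-20, -20, 0], [0, 0, 0], 0.2],
    [[-20, -20, 0], [0, 0, 0], 0],
    [[0, 0, 0], [0, 0, 0], 0],
  ],
)

```text
clock: 37.45
ee_pos: [0.51, -0.2203, 0.2478]
orientation: [0.485, -0.514, 0.514, -0.486]
wrist_force: [0.3, -1.2, 0.2]
opening: 0.0765
```

Run:
```python
from h import *
print(tool());f,s=wshot("w22")
g=grab_frame("side");h=grab_frame("scene")
cv2.imwrite("pics/c22.png",np.hstack([cv2.resize(h["color"][180:330,250:400],(400,400)),cv2.resize(g["color"][150:300,270:420],(400,400))]))
```

```text
{'t': 37.45, 'pos': array([ 510. , -220.3,  247.8]), 'xb': np.float64(-93.28), 'down': array([ 0.,  0., -1.]), 'F': array([ 0.3, -1.2,  0.2]), 'open': 76.5, 'j': array([-0.59,  0.17,  1.05,  1.67, -0.15,  1.38,  0.42])}
```

Run:
```python
from h import *
for p in[(-147,20,66),(0,171.5,210),(0,-168,160)]: print(p,sh(p))
d=np.load("pics/w22.npy",allow_pickle=True).item(); f,s=d["f"],d["s"]; c=wristcloud(f,s)
x=np.load("pose.npy");a=x[2]
P=sh((-147,20,66)); m=(np.hypot(c[...,0]-P[0],c[...,1]-P[1])<.03)&(c[...,2]>.074)&(c[...,2]<.09)&(f["depth"]>0)
print(m.sum(), cv2.minAreaRect((c[m][:,:2]*1000).astype(np.float32)),c[m].mean(0))
d=np.load("pics/w1.npy",allow_pickle=True).item(); f,s=d["f"],d["s"]; c=wristcloud(f,s)
m=(np.hypot(c[...,0]-P[0],c[...,1]-P[1])<.03)&(c[...,2]>.070)&(c[...,2]<.09)&(f["depth"]>0)
print(m.sum(), cv2.minAreaRect((c[m][:,:2]*1000).astype(np.float32)),c[m].mean(0))
```

```text
(-147, 20, 66) [ 0.48594248 -0.04039681  0.066     ]
(0, 171.5, 210) [0.64011449 0.10379833 0.21      ]
(0, -168, 160) [ 0.62365519 -0.23530245  0.16      ]
563 ((484.6695861816406, -41.47311782836914), (44.178382873535156, 12.54148006439209), 37.69160079956055) [ 0.48452486 -0.04197241  0.07882103]
252 ((484.6507263183594, -40.66928482055664), (44.02330780029297, 12.409372329711914), 37.061805725097656) [ 0.4851171  -0.04030457  0.07890379]
```

Request:
step_arm(
  steps=[
    [[-3, 22.5, 0], [0, 0, -7], 0.4],
    [[-3, 22.5, 0], [0, 0, -7], 0.4],
    [[-3, 22.5, -10], [0, 0, -7], 0.4],
    [[-3, 22.5, -15], [0, 0, -7], 0.4],
    [[-3, 22.5, -15], [0, 0, -7], 0.4],
    [[-3, 22.5, -20], [0, 0, -7], 0.4],
    [[-3, 22.5, -20], [0, 0, -7], 0.4],
    [[-4, 22, -20], [0, 0, -0.3], 0.4],
    [[0, 0, 0], [0, 0, 0], 0.4],
    [[0, 0, 0], [0, 0, 0], 0.4],
  ],
)

```text
clock: 38.43
ee_pos: [0.489, -0.0348, 0.1466]
orientation: [0.235, -0.667, 0.667, -0.233]
wrist_force: [1.5, -0.5, 0.5]
opening: 0.0521
```

Run:
```python
from h import *
print(tool())
```

```text
{'t': 38.43, 'pos': array([489. , -34.8, 146.6]), 'xb': np.float64(-141.37), 'down': array([-0.002, -0.001, -1.   ]), 'F': array([ 1.5, -0.5,  0.5]), 'open': 52.1, 'j': array([-0.95,  0.04,  0.97,  1.96, -0.03,  1.17, -0.87])}
```

Request:
step_arm(
  steps=[
    [[-4, -6, -10], [0, 0, -1.2], 0.4],
    [[0, 0, -30], [0, 0, 0], 0.4],
    [[0, 0, -30], [0, 0, 0], 0.4],
    [[0, 0, -20], [0, 0, 0], 0.4],
    [[0, 0, -8], [0, 0, 0], 0.4],
    [[0, 0, 0], [0, 0, 0], 0.4],
    [[0, 0, 0], [0, 0, 0], 0.4],
  ],
  grip_force=30,
)

```text
clock: 39.02
ee_pos: [0.486, -0.044, 0.0502]
orientation: [0.225, -0.67, 0.671, -0.225]
wrist_force: [0.2, -0.2, 0.1]
opening: 0.0521
```

Run:
```python
from h import *
print(tool());wshot("w23")
```

```text
{'t': 39.02, 'pos': array([486. , -44. ,  50.2]), 'xb': np.float64(-142.93), 'down': array([ 0.001, -0.001, -1.   ]), 'F': array([ 0.2, -0.2,  0.1]), 'open': 52.1, 'j': array([-0.86,  0.22,  0.96,  2.07, -0.22,  0.96, -0.71])}
```

Request:
step_arm(
  steps=[
    [[-1, 2, -3], [0, 0, 0], 0.4],
    [[0, 0, 0], [0, 0, 0], 1],
    [[0, 0, 0], [0, 0, 0], 1],
    [[0, 0, 0], [0, 0, 0], 1],
    [[0, 0, 0], [0, 0, 0], 1],
    [[0, 0, 0], [0, 0, 0], 1],
    [[0, 0, 0], [0, 0, 0], 1],
    [[0, 0, 0], [0, 0, 0], 1],
    [[0, 0, 0], [0, 0, 0], 1],
    [[0, 0, 0], [0, 0, 0], 1],
  ],
)

```text
clock: 39.9
ee_pos: [0.4852, -0.0419, 0.0466]
orientation: [0.225, -0.67, 0.671, -0.226]
wrist_force: [3.9, -4.1, -4.3]
opening: 0.0121
```

Request:
step_arm(
  steps=[
    [[0, 0, 0], [0, 0, -4], 1],
    [[0, 0, 0], [0, 0, -4], 1],
    [[0, 0, 0], [0, 0, -4], 1],
    [[0, 0, 0], [0, 0, -4], 1],
    [[0, 0, 0], [0, 0, -4], 1],
    [[0, 0, 0], [0, 0, -4], 1],
    [[0, 0, 0], [0, 0, -4], 1],
    [[0, 0, 0], [0, 0, -4], 1],
    [[0, 0, 0], [0, 0, -4], 1],
    [[0, 0, 0], [0, 0, -4], 1],
    [[0, 0, 0], [0, 0, -4], 1],
    [[0, 0, 0], [0, 0, -4], 1],
    [[0, 0, 0], [0, 0, -4], 1],
    [[0, 0, 0], [0, 0, -4], 1],
    [[0, 0, 0], [0, 0, -4], 1],
    [[0, 0, 0], [0, 0, -4], 1],
    [[0, 0, 0], [0, 0, -4], 1],
    [[0, 0, 0], [0, 0, -4], 1],
    [[0, 0, 0], [0, 0, 0], 1],
    [[0, 0, 0], [0, 0, 0], 1],
  ],
)

```text
clock: 41.57
ee_pos: [0.4852, -0.0414, 0.0466]
orientation: [-0.212, -0.675, 0.675, 0.21]
wrist_force: [5.0, -2.2, -4.4]
opening: 0.0117
```

Run:
```python
from h import *
print(tool());wshot("w24")
```

```text
{'t': 41.57, 'pos': array([485.2, -41.4,  46.6]), 'xb': np.float64(145.28), 'down': array([ 0.002, -0.001, -1.   ]), 'F': array([ 5. , -2.2, -4.4]), 'open': 11.7, 'j': array([-1.07,  0.34,  1.24,  2.08, -0.39,  0.98, -1.81])}
```

Request:
step_arm(
  steps=[
    [[0, 0, 0], [0, 0, 0], 0.7],
    [[0, 0, 0], [0, 0, 0], 0.6],
    [[0, 0, 0], [0, 0, 0], 0.6],
    [[0, 0, 0], [0, 0, 0], 0.6],
    [[0, 0, 10], [0, 0, 0], 0.6],
    [[0, 0, 30], [0, 0, 0], 0.5],
    [[0, 0, 30], [0, 0, 0], 0.3],
    [[0, 0, 35], [0, 0, 4], 0],
    [[0, 0, 35], [0, 0, 4], 0],
    [[0, 0, 35], [0, 0, 4], 0],
    [[10, 0, 35], [0, 0, 4], 0],
    [[25, 0, 35], [0, 0, 4], 0],
    [[30, 0, 20], [0, 0, 4], 0],
    [[30, 0, 0], [0, 0, 4], 0],
    [[30, 0, 0], [0, 0, 4], 0],
    [[20, 0, 0], [0, 0, 0], 0],
    [[10, 0, 0], [0, 0, 0], 0],
    [[0, 0, 0], [0, 0, 0], 0],
  ],
)

```text
clock: 43.12
ee_pos: [0.5985, -0.0393, 0.2778]
orientation: [-0.058, -0.703, 0.706, 0.065]
wrist_force: [0.0, -0.4, 0.1]
opening: 0.087
```

Run:
```python
from h import *
print(tool());wshot("w25")
f=grab_frame("scene");cv2.imwrite("pics/s25.png",f["color"])
```

```text
{'t': 43.12, 'pos': array([598.5, -39.3, 277.8]), 'xb': np.float64(170.0), 'down': array([-0.011, -0.003, -1.   ]), 'F': array([ 0. , -0.4,  0.1]), 'open': 87.0, 'j': array([-0.91,  0.38,  1.2 ,  1.51, -0.35,  1.5 , -1.45])}
```

Run:
```python
from h import *
d=np.load("pics/w25.npy",allow_pickle=True).item(); f,s=d["f"],d["s"]; c=wristcloud(f,s)
x=np.load("pose.npy");a=x[2]
q=c-np.array([x[0],x[1],0]); L=np.stack([np.cos(a)*q[...,0]+np.sin(a)*q[...,1],-np.sin(a)*q[...,0]+np.cos(a)*q[...,1],q[...,2]],-1)*1000
ok=(f["depth"]>0)
hsv=cv2.cvtColor(f["color"],cv2.COLOR_BGR2HSV)
o=ok&(hsv[...,0]>5)&(hsv[...,0]<22)&(hsv[...,1]>180)&(abs(L[...,0])<40)&(L[...,2]>150)
print("orange",o.sum(),np.percentile(L[o],[1,50,99],axis=0).round(1))
t=o&(L[...,2]>205); print("top",np.percentile(L[t],[1,50,99],axis=0).round(1))
g=ok&(f["color"].max(-1)<60)&(abs(L[...,0])<40)&(L[...,2]>218)&(L[...,2]<240)&(abs(L[...,1]-178)<30)
print("grip",g.sum(),np.percentile(L[g],[1,50,99],axis=0).round(1))
print("target",sh((0,171.5,210)))
# pad
r=ok&((hsv[...,0]<5)|(hsv[...,0]>175))&(hsv[...,1]>180)&(abs(L[...,0])<30)&(L[...,2]>90)&(L[...,2]<130)
print("red",r.sum(),np.percentile(L[r],[1,50,99],axis=0).round(1))
```

```text
orange 5786 [[-20.5 -45.9 156.9]
 [-13.4  -2.2 389.9]
 [ 11.3 144.8 395.3]]
top [[-20.5 -46.1 211.3]
 [-14.1  -7.8 390.7]
 [ 10.  143.4 395.3]]
grip 747 [[-1.370e+01  1.682e+02  2.183e+02]
 [ 1.000e-01  1.725e+02  2.264e+02]
 [ 1.350e+01  1.813e+02  2.290e+02]]
target [0.64011449 0.10379833 0.21      ]
red 249 [[-18.8  52.8 100.9]
 [  0.5  55.5 111.7]
 [ 17.7  58.8 113.3]]
```

Request:
step_arm(
  steps=[
    [[10, 0, 5], [0, 0, 2], 0],
    [[15, 10, 0], [0, 0, 2], 0],
    [[12, 15, 0], [0, 0, 2], 0],
    [[5, 20, 0], [0, 0, 1.2], 0],
    [[0, 22, 0], [0, 0, 0], 0],
    [[0, 22, 0], [0, 0, 0], 0],
    [[0, 22, 0], [0, 0, 0], 0],
    [[0, 20, 0], [0, 0, 0], 0],
    [[0, 12, 0], [0, 0, 0], 0],
    [[0, 0, 0], [0, 0, 0], 0],
    [[0, 0, 0], [0, 0, 0], 0],
  ],
)

```text
clock: 44.13
ee_pos: [0.6388, 0.1042, 0.2841]
orientation: [-0.014, -0.706, 0.707, 0.02]
wrist_force: [-0.2, -1.0, -0.3]
opening: 0.0871
```

Run:
```python
from h import *
print(tool())
f=grab_frame("side");cv2.imwrite("pics/s26.png",cv2.resize(f["color"][60:260,180:440],None,fx=2.5,fy=2.5))
```

```text
{'t': 44.13, 'pos': array([638.8, 104.2, 284.1]), 'xb': np.float64(177.26), 'down': array([-0.009, -0.001, -1.   ]), 'F': array([-0.2, -1. , -0.3]), 'open': 87.1, 'j': array([-0.98,  0.48,  1.1 ,  1.38, -0.42,  1.55, -1.52])}
```

Request:
step_arm(
  steps=[
    [[1, 0, -20], [0, 0, 0], 0],
    [[0, 0, -25], [0, 0, 0], 0],
    [[0, 0, -25], [0, 0, 0], 0],
    [[0, 0, -20], [0, 0, 0], 0],
    [[0, 0, -10], [0, 0, 0], 0],
    [[0, 0, 0], [0, 0, 0], 0],
    [[0, 0, 0], [0, 0, 0], 0],
  ],
  grip_force=25,
)

```text
clock: 44.77
ee_pos: [0.6404, 0.1026, 0.1846]
orientation: [-0.015, -0.706, 0.708, 0.021]
wrist_force: [0.2, 0.2, 0.8]
opening: 0.0872
```

Run:
```python
from h import *
print(tool());wshot("w27")
f=grab_frame("side");cv2.imwrite("pics/s27.png",cv2.resize(f["color"][100:260,230:400],None,fx=3.5,fy=3.5))
```

```text
{'t': 44.77, 'pos': array([640.4, 102.6, 184.6]), 'xb': np.float64(177.1), 'down': array([-0.009, -0.002, -1.   ]), 'F': array([0.2, 0.2, 0.8]), 'open': 87.2, 'j': array([-0.97,  0.53,  1.07,  1.53, -0.47,  1.37, -1.49])}
```

Request:
step_arm(
  steps=[
    [[0, 0, 0], [0, 0, 0], 1],
    [[0, 0, 0], [0, 0, 0], 1],
    [[0, 0, 0], [0, 0, 0], 1],
    [[0, 0, 0], [0, 0, 0], 1],
    [[0, 0, 0], [0, 0, 0], 1],
    [[0, 0, 0], [0, 0, 0], 1],
    [[0, 0, 0], [0, 0, 0], 1],
    [[0, 0, 0], [0, 0, 0], 1],
    [[0, 0, 0], [0, 0, 0], 1],
    [[0, 0, 0], [0, 0, 0], 1],
    [[0, 0, 0], [0, 0, 0], 1],
  ],
)

```text
clock: 45.78
ee_pos: [0.6405, 0.1011, 0.1845]
orientation: [-0.015, -0.705, 0.708, 0.021]
wrist_force: [-0.4, -7.6, 4.3]
opening: 0.03
```

```bash
cat >> h.py <<'E'
def pady(name="w"):
    f,s=wshot(name); c=wristcloud(f,s); x=np.load("pose.npy");a=x[2]
    q=c-np.array([x[0],x[1],0]); L=np.stack([np.cos(a)*q[...,0]+np.sin(a)*q[...,1],-np.sin(a)*q[...,0]+np.cos(a)*q[...,1],q[...,2]],-1)*1000
    hsv=cv2.cvtColor(f["color"],cv2.COLOR_BGR2HSV)
    ok=(f["depth"]>0); r=ok&((hsv[...,0]<5)|(hsv[...,0]>175))&(hsv[...,1]>180)&(abs(L[...,0])<30)&(L[...,2]>95)&(L[...,2]<125)
    print("red pad y",r.sum(),np.percentile(L[r][:,1],[2,50,98]).round(1) if r.sum() else None)
    b=ok&(hsv[...,0]>100)&(hsv[...,0]<125)&(hsv[...,1]>130)&(abs(L[...,0])<40)&(L[...,2]>136)&(L[...,2]<155)
    if b.sum(): print("caps y",np.percentile(L[b][:,1],[1,50,99]).round(1),"x",np.percentile(L[b][:,0],[1,50,99]).round(1))
    print(tool(s)); return f,s
E
python3 - <<'E'
from h import *
pady("w28")
E
```

```text
red pad y 627 [44.4 49.5 50.9]
caps y [-94.7 -61.7 -46.4] x [-12.5   1.4  14.3]
{'t': 45.78, 'pos': array([640.5, 101.1, 184.5]), 'xb': np.float64(177.05), 'down': array([-0.009, -0.004, -1.   ]), 'F': array([-0.4, -7.6,  4.3]), 'open': 30.0, 'j': array([-0.97,  0.53,  1.07,  1.53, -0.47,  1.37, -1.49])}
```

Request:
step_arm(
  steps=[
    [[0, -1, 0], [0, 0, 0], 0.15],
    [[0, 0, 0], [0, 0, 0], 0.15],
    [[0, 0, 0], [0, 0, 0], 0.15],
    [[0, 0, 0], [0, 0, 0], 0.15],
    [[0, 0, 0], [0, 0, 0], 0.15],
    [[0, 0, 0], [0, 0, 0], 0.15],
    [[0, 0, 0], [0, 0, 0], 0.15],
    [[0, 0, 0], [0, 0, 0], 0.15],
    [[0, 0, 0], [0, 0, 0], 0.15],
    [[0, 0, 0], [0, 0, 0], 1],
    [[0, 0, 0], [0, 0, 0], 1],
    [[0, 0, 0], [0, 0, 0], 1],
    [[0, 0, 0], [0, 0, 0], 1],
    [[0, 0, 0], [0, 0, 0], 1],
    [[0, 0, 0], [0, 0, 0], 1],
    [[0, 0, 0], [0, 0, 0], 1],
    [[0, 0, 0], [0, 0, 0], 1],
    [[0, 0, 0], [0, 0, 0], 1],
    [[0, 0, 0], [0, 0, 0], 1],
  ],
)

```text
clock: 47.42
ee_pos: [0.6404, 0.1011, 0.1843]
orientation: [-0.015, -0.706, 0.708, 0.021]
wrist_force: [-1.6, -6.1, 3.4]
opening: 0.0304
```

Run:
```python
from h import *
pady("w29")
```

```text
red pad y 619 [37.3 42.6 44. ]
caps y [-94.4 -62.1 -46.5] x [-12.1   1.3  14.4]
{'t': 47.42, 'pos': array([640.4, 101.1, 184.3]), 'xb': np.float64(177.1), 'down': array([-0.009, -0.003, -1.   ]), 'F': array([-1.6, -6.1,  3.4]), 'open': 30.4, 'j': array([-0.97,  0.53,  1.07,  1.53, -0.47,  1.37, -1.49])}
```

Request:
step_arm(
  steps=[
    [[0, 0, 0], [0, 0, 0], 0.15],
    [[0, 0, 0], [0, 0, 0], 0.15],
    [[0, 0, 0], [0, 0, 0], 0.15],
    [[0, 0, 0], [0, 0, 0], 0.15],
    [[0, 0, 0], [0, 0, 0], 0.15],
    [[0, 0, 0], [0, 0, 0], 0.15],
    [[0, 0, 0], [0, 0, 0], 0.15],
    [[0, 0, 0], [0, 0, 0], 0.15],
    [[0, 0, 0], [0, 0, 0], 0.15],
    [[0, 0, 0], [0, 0, 0], 1],
    [[0, 0, 0], [0, 0, 0], 1],
    [[0, 0, 0], [0, 0, 0], 1],
    [[0, 0, 0], [0, 0, 0], 1],
    [[0, 0, 0], [0, 0, 0], 1],
    [[0, 0, 0], [0, 0, 0], 1],
    [[0, 0, 0], [0, 0, 0], 1],
    [[0, 0, 0], [0, 0, 0], 1],
    [[0, 0, 0], [0, 0, 0], 1],
    [[0, 0, 0], [0, 0, 0], 1],
  ],
)

```text
clock: 49.05
ee_pos: [0.6405, 0.1011, 0.1843]
orientation: [-0.015, -0.706, 0.708, 0.021]
wrist_force: [-1.2, -5.5, 4.0]
opening: 0.0305
```

Request:
step_arm(
  steps=[
    [[0, 0, 0], [0, 0, 0], 0.15],
    [[0, 0, 0], [0, 0, 0], 0.15],
    [[0, 0, 0], [0, 0, 0], 0.15],
    [[0, 0, 0], [0, 0, 0], 0.15],
    [[0, 0, 0], [0, 0, 0], 0.15],
    [[0, 0, 0], [0, 0, 0], 0.15],
    [[0, 0, 0], [0, 0, 0], 0.15],
    [[0, 0, 0], [0, 0, 0], 0.15],
    [[0, 0, 0], [0, 0, 0], 0.15],
    [[0, 0, 0], [0, 0, 0], 1],
    [[0, 0, 0], [0, 0, 0], 1],
    [[0, 0, 0], [0, 0, 0], 1],
    [[0, 0, 0], [0, 0, 0], 1],
    [[0, 0, 0], [0, 0, 0], 1],
    [[0, 0, 0], [0, 0, 0], 1],
    [[0, 0, 0], [0, 0, 0], 1],
    [[0, 0, 0], [0, 0, 0], 1],
    [[0, 0, 0], [0, 0, 0], 1],
    [[0, 0, 0], [0, 0, 0], 1],
  ],
)

```text
clock: 50.63
ee_pos: [0.6404, 0.1011, 0.1843]
orientation: [-0.015, -0.706, 0.708, 0.021]
wrist_force: [-0.3, -5.2, 3.9]
opening: 0.0303
```

Request:
step_arm(
  steps=[
    [[0, 0, 0], [0, 0, 0], 0.15],
    [[0, 0, 0], [0, 0, 0], 0.15],
    [[0, 0, 0], [0, 0, 0], 0.15],
    [[0, 0, 0], [0, 0, 0], 0.15],
    [[0, 0, 0], [0, 0, 0], 0.15],
    [[0, 0, 0], [0, 0, 0], 0.15],
    [[0, 0, 0], [0, 0, 0], 0.15],
    [[0, 0, 0], [0, 0, 0], 0.15],
    [[0, 0, 0], [0, 0, 0], 0.15],
    [[0, 0, 0], [0, 0, 0], 1],
    [[0, 0, 0], [0, 0, 0], 1],
    [[0, 0, 0], [0, 0, 0], 1],
    [[0, 0, 0], [0, 0, 0], 1],
    [[0, 0, 0], [0, 0, 0], 1],
    [[0, 0, 0], [0, 0, 0], 1],
    [[0, 0, 0], [0, 0, 0], 1],
    [[0, 0, 0], [0, 0, 0], 1],
    [[0, 0, 0], [0, 0, 0], 1],
    [[0, 0, 0], [0, 0, 0], 1],
  ],
)

```text
clock: 52.22
ee_pos: [0.6404, 0.1011, 0.1843]
orientation: [-0.015, -0.706, 0.708, 0.021]
wrist_force: [-1.7, -6.7, 3.8]
opening: 0.03
```

Request:
step_arm(
  steps=[
    [[0, 0, 0], [0, 0, 0], 0.15],
    [[0, 0, 0], [0, 0, 0], 0.15],
    [[0, 0, 0], [0, 0, 0], 0.15],
    [[0, 0, 0], [0, 0, 0], 0.15],
    [[0, 0, 0], [0, 0, 0], 0.15],
    [[0, 0, 0], [0, 0, 0], 0.15],
    [[0, 0, 0], [0, 0, 0], 0.15],
    [[0, 0, 0], [0, 0, 0], 0.15],
    [[0, 0, 0], [0, 0, 0], 0.15],
    [[0, 0, 0], [0, 0, 0], 1],
    [[0, 0, 0], [0, 0, 0], 1],
    [[0, 0, 0], [0, 0, 0], 1],
    [[0, 0, 0], [0, 0, 0], 1],
    [[0, 0, 0], [0, 0, 0], 1],
    [[0, 0, 0], [0, 0, 0], 1],
    [[0, 0, 0], [0, 0, 0], 1],
    [[0, 0, 0], [0, 0, 0], 1],
    [[0, 0, 0], [0, 0, 0], 1],
    [[0, 0, 0], [0, 0, 0], 1],
  ],
)

```text
clock: 53.8
ee_pos: [0.6405, 0.1011, 0.1843]
orientation: [-0.015, -0.706, 0.708, 0.021]
wrist_force: [-2.1, -5.9, 2.8]
opening: 0.0299
```

Run:
```python
from h import *
pady("w30")
```

```text
red pad y 620 [ 9.6 14.7 16.2]
caps y [-94.1 -62.1 -46.2] x [-12.    1.4  14.4]
{'t': 53.8, 'pos': array([640.5, 101.1, 184.3]), 'xb': np.float64(177.1), 'down': array([-0.009, -0.003, -1.   ]), 'F': array([-2.1, -5.9,  2.8]), 'open': 29.9, 'j': array([-0.97,  0.53,  1.07,  1.53, -0.47,  1.37, -1.49])}
```

Request:
step_arm(
  steps=[
    [[0, 0, 0], [0, 0, 0], 0.15],
    [[0, 0, 0], [0, 0, 0], 0.15],
    [[0, 0, 0], [0, 0, 0], 0.15],
    [[0, 0, 0], [0, 0, 0], 0.15],
    [[0, 0, 0], [0, 0, 0], 0.15],
    [[0, 0, 0], [0, 0, 0], 0.15],
    [[0, 0, 0], [0, 0, 0], 0.15],
    [[0, 0, 0], [0, 0, 0], 0.15],
    [[0, 0, 0], [0, 0, 0], 0.15],
    [[0, 0, 0], [0, 0, 0], 1],
    [[0, 0, 0], [0, 0, 0], 1],
    [[0, 0, 0], [0, 0, 0], 1],
    [[0, 0, 0], [0, 0, 0], 1],
    [[0, 0, 0], [0, 0, 0], 1],
    [[0, 0, 0], [0, 0, 0], 1],
    [[0, 0, 0], [0, 0, 0], 1],
    [[0, 0, 0], [0, 0, 0], 1],
    [[0, 0, 0], [0, 0, 0], 1],
    [[0, 0, 0], [0, 0, 0], 1],
  ],
)

```text
clock: 55.43
ee_pos: [0.6405, 0.1011, 0.1843]
orientation: [-0.015, -0.706, 0.708, 0.021]
wrist_force: [-1.3, -5.6, 3.6]
opening: 0.0302
```

Request:
step_arm(
  steps=[
    [[0, 0, 0], [0, 0, 0], 0.15],
    [[0, 0, 0], [0, 0, 0], 0.15],
    [[0, 0, 0], [0, 0, 0], 0.15],
    [[0, 0, 0], [0, 0, 0], 0.15],
    [[0, 0, 0], [0, 0, 0], 0.15],
    [[0, 0, 0], [0, 0, 0], 0.15],
    [[0, 0, 0], [0, 0, 0], 0.15],
    [[0, 0, 0], [0, 0, 0], 0.15],
    [[0, 0, 0], [0, 0, 0], 0.15],
    [[0, 0, 0], [0, 0, 0], 1],
    [[0, 0, 0], [0, 0, 0], 1],
    [[0, 0, 0], [0, 0, 0], 1],
    [[0, 0, 0], [0, 0, 0], 1],
    [[0, 0, 0], [0, 0, 0], 1],
    [[0, 0, 0], [0, 0, 0], 1],
    [[0, 0, 0], [0, 0, 0], 1],
    [[0, 0, 0], [0, 0, 0], 1],
    [[0, 0, 0], [0, 0, 0], 1],
    [[0, 0, 0], [0, 0, 0], 1],
  ],
)

```text
clock: 57.02
ee_pos: [0.6405, 0.1011, 0.1843]
orientation: [-0.015, -0.706, 0.708, 0.021]
wrist_force: [-0.4, -6.7, 3.4]
opening: 0.0302
```

Request:
step_arm(
  steps=[
    [[0, 0, 0], [0, 0, 0], 0.15],
    [[0, 0, 0], [0, 0, 0], 0.15],
    [[0, 0, 0], [0, 0, 0], 0.15],
    [[0, 0, 0], [0, 0, 0], 0.15],
    [[0, 0, 0], [0, 0, 0], 0.15],
    [[0, 0, 0], [0, 0, 0], 0.15],
    [[0, 0, 0], [0, 0, 0], 0.15],
    [[0, 0, 0], [0, 0, 0], 0.15],
    [[0, 0, 0], [0, 0, 0], 0.15],
    [[0, 0, 0], [0, 0, 0], 1],
    [[0, 0, 0], [0, 0, 0], 1],
    [[0, 0, 0], [0, 0, 0], 1],
    [[0, 0, 0], [0, 0, 0], 1],
    [[0, 0, 0], [0, 0, 0], 1],
    [[0, 0, 0], [0, 0, 0], 1],
    [[0, 0, 0], [0, 0, 0], 1],
    [[0, 0, 0], [0, 0, 0], 1],
    [[0, 0, 0], [0, 0, 0], 1],
    [[0, 0, 0], [0, 0, 0], 1],
  ],
)

```text
clock: 58.6
ee_pos: [0.6404, 0.1011, 0.1843]
orientation: [-0.015, -0.706, 0.708, 0.021]
wrist_force: [-0.7, -5.8, 4.4]
opening: 0.0301
```

Request:
step_arm(
  steps=[
    [[0, 0, 0], [0, 0, 0], 0.15],
    [[0, 0, 0], [0, 0, 0], 0.15],
    [[0, 0, 0], [0, 0, 0], 0.15],
    [[0, 0, 0], [0, 0, 0], 0.15],
    [[0, 0, 0], [0, 0, 0], 0.15],
    [[0, 0, 0], [0, 0, 0], 0.15],
    [[0, 0, 0], [0, 0, 0], 0.15],
    [[0, 0, 0], [0, 0, 0], 0.15],
    [[0, 0, 0], [0, 0, 0], 0.15],
    [[0, 0, 0], [0, 0, 0], 1],
    [[0, 0, 0], [0, 0, 0], 1],
    [[0, 0, 0], [0, 0, 0], 1],
    [[0, 0, 0], [0, 0, 0], 1],
    [[0, 0, 0], [0, 0, 0], 1],
    [[0, 0, 0], [0, 0, 0], 1],
    [[0, 0, 0], [0, 0, 0], 1],
    [[0, 0, 0], [0, 0, 0], 1],
    [[0, 0, 0], [0, 0, 0], 1],
    [[0, 0, 0], [0, 0, 0], 1],
  ],
)

```text
clock: 60.18
ee_pos: [0.6404, 0.1011, 0.1843]
orientation: [-0.015, -0.706, 0.708, 0.021]
wrist_force: [-2.2, -6.4, 3.9]
opening: 0.03
```

Request:
step_arm(
  steps=[
    [[0, 0, 0], [0, 0, 0], 0.15],
    [[0, 0, 0], [0, 0, 0], 0.15],
    [[0, 0, 0], [0, 0, 0], 0.15],
    [[0, 0, 0], [0, 0, 0], 0.15],
    [[0, 0, 0], [0, 0, 0], 0.15],
    [[0, 0, 0], [0, 0, 0], 0.15],
    [[0, 0, 0], [0, 0, 0], 0.15],
    [[0, 0, 0], [0, 0, 0], 0.15],
    [[0, 0, 0], [0, 0, 0], 0.15],
    [[0, 0, 0], [0, 0, 0], 1],
    [[0, 0, 0], [0, 0, 0], 1],
    [[0, 0, 0], [0, 0, 0], 1],
    [[0, 0, 0], [0, 0, 0], 1],
    [[0, 0, 0], [0, 0, 0], 1],
    [[0, 0, 0], [0, 0, 0], 1],
    [[0, 0, 0], [0, 0, 0], 1],
    [[0, 0, 0], [0, 0, 0], 1],
    [[0, 0, 0], [0, 0, 0], 1],
    [[0, 0, 0], [0, 0, 0], 1],
  ],
)

```text
clock: 61.77
ee_pos: [0.6404, 0.1011, 0.1843]
orientation: [-0.015, -0.706, 0.708, 0.021]
wrist_force: [-1.8, -6.3, 3.6]
opening: 0.0301
```

Request:
step_arm(
  steps=[
    [[0, 0, 0], [0, 0, 0], 0.15],
    [[0, 0, 0], [0, 0, 0], 0.15],
    [[0, 0, 0], [0, 0, 0], 0.15],
    [[0, 0, 0], [0, 0, 0], 0.15],
    [[0, 0, 0], [0, 0, 0], 0.15],
    [[0, 0, 0], [0, 0, 0], 0.15],
    [[0, 0, 0], [0, 0, 0], 0.15],
    [[0, 0, 0], [0, 0, 0], 0.15],
    [[0, 0, 0], [0, 0, 0], 0.15],
    [[0, 0, 0], [0, 0, 0], 1],
    [[0, 0, 0], [0, 0, 0], 1],
    [[0, 0, 0], [0, 0, 0], 1],
    [[0, 0, 0], [0, 0, 0], 1],
    [[0, 0, 0], [0, 0, 0], 1],
    [[0, 0, 0], [0, 0, 0], 1],
    [[0, 0, 0], [0, 0, 0], 1],
    [[0, 0, 0], [0, 0, 0], 1],
    [[0, 0, 0], [0, 0, 0], 1],
    [[0, 0, 0], [0, 0, 0], 1],
  ],
)

```text
clock: 63.35
ee_pos: [0.6404, 0.1011, 0.1843]
orientation: [-0.015, -0.706, 0.708, 0.021]
wrist_force: [-1.0, -6.4, 4.2]
opening: 0.03
```

Run:
```python
from h import *
pady("w31")
f=grab_frame("scene");cv2.imwrite("pics/s31.png",cv2.resize(f["color"][190:310,230:390],None,fx=4.5,fy=4.5))
```

```text
red pad y 506 [-32.7 -27.3 -25.7]
caps y [-94.7 -63.9 -48.8] x [-15.8  -2.6  10.6]
{'t': 63.35, 'pos': array([640.4, 101.1, 184.3]), 'xb': np.float64(177.1), 'down': array([-0.009, -0.003, -1.   ]), 'F': array([-1. , -6.4,  4.2]), 'open': 30.0, 'j': array([-0.97,  0.53,  1.07,  1.53, -0.47,  1.37, -1.49])}
```

Request:
step_arm(
  steps=[
    [[0, 0, 0], [0, 0, 0], 0.15],
    [[0, 0, 0], [0, 0, 0], 0.15],
    [[0, 0, 0], [0, 0, 0], 0.15],
    [[0, 0, 0], [0, 0, 0], 0.15],
    [[0, 0, 0], [0, 0, 0], 0.15],
    [[0, 0, 0], [0, 0, 0], 0.15],
    [[0, 0, 0], [0, 0, 0], 0.15],
    [[0, 0, 0], [0, 0, 0], 0.15],
    [[0, 0, 0], [0, 0, 0], 0.15],
    [[0, 0, 0], [0, 0, 0], 1],
    [[0, 0, 0], [0, 0, 0], 1],
    [[0, 0, 0], [0, 0, 0], 1],
    [[0, 0, 0], [0, 0, 0], 1],
    [[0, 0, 0], [0, 0, 0], 1],
    [[0, 0, 0], [0, 0, 0], 1],
    [[0, 0, 0], [0, 0, 0], 1],
    [[0, 0, 0], [0, 0, 0], 1],
    [[0, 0, 0], [0, 0, 0], 1],
    [[0, 0, 0], [0, 0, 0], 1],
  ],
)

```text
clock: 65.03
ee_pos: [0.6404, 0.1011, 0.1843]
orientation: [-0.015, -0.706, 0.708, 0.021]
wrist_force: [-0.3, -6.3, 3.5]
opening: 0.03
```

Run:
```python
from h import *
pady("w32")
```

```text
red pad y 489 [-39.8 -34.3 -32.8]
caps y [-94.8 -63.9 -48.6] x [-16.   -2.5  10.6]
{'t': 65.03, 'pos': array([640.4, 101.1, 184.3]), 'xb': np.float64(177.1), 'down': array([-0.009, -0.003, -1.   ]), 'F': array([-0.3, -6.3,  3.5]), 'open': 30.0, 'j': array([-0.97,  0.53,  1.07,  1.53, -0.47,  1.37, -1.49])}
```

Request:
step_arm(
  steps=[
    [[0, 0, 0], [0, 0, 0], 0.15],
    [[0, 0, 0], [0, 0, 0], 0.15],
    [[0, 0, 0], [0, 0, 0], 0.15],
    [[0, 0, 0], [0, 0, 0], 0.15],
    [[0, 0, 0], [0, 0, 0], 0.15],
    [[0, 0, 0], [0, 0, 0], 0.15],
    [[0, 0, 0], [0, 0, 0], 0.15],
    [[0, 0, 0], [0, 0, 0], 0.15],
    [[0, 0, 0], [0, 0, 0], 0.15],
    [[0, 0, 0], [0, 0, 0], 1],
    [[0, 0, 0], [0, 0, 0], 1],
    [[0, 0, 0], [0, 0, 0], 1],
    [[0, 0, 0], [0, 0, 0], 1],
    [[0, 0, 0], [0, 0, 0], 1],
    [[0, 0, 0], [0, 0, 0], 1],
    [[0, 0, 0], [0, 0, 0], 1],
    [[0, 0, 0], [0, 0, 0], 1],
    [[0, 0, 0], [0, 0, 0], 1],
    [[0, 0, 0], [0, 0, 0], 1],
  ],
)

```text
clock: 66.67
ee_pos: [0.6405, 0.1011, 0.1843]
orientation: [-0.015, -0.706, 0.708, 0.021]
wrist_force: [-0.8, -5.7, 4.0]
opening: 0.0304
```

Run:
```python
from h import *
pady("w33")
f=grab_frame("scene");cv2.imwrite("pics/s33.png",cv2.resize(f["color"][190:310,230:390],None,fx=4.5,fy=4.5))
```

```text
red pad y 435 [-45.5 -40.3 -38.6]
caps y [-95.5 -65.6 -51.1] x [-16.5  -3.    9.6]
{'t': 66.67, 'pos': array([640.5, 101.1, 184.3]), 'xb': np.float64(177.09), 'down': array([-0.009, -0.003, -1.   ]), 'F': array([-0.8, -5.7,  4. ]), 'open': 30.4, 'j': array([-0.97,  0.53,  1.07,  1.53, -0.47,  1.37, -1.49])}
```

Request:
step_arm(
  steps=[
    [[0, 0, 0], [0, 0, 0], 0.15],
    [[0, 0, 0], [0, 0, 0], 0.15],
    [[0, 0, 0], [0, 0, 0], 0.15],
    [[0, 0, 0], [0, 0, 0], 0.15],
    [[0, 0, 0], [0, 0, 0], 0.15],
    [[0, 0, 0], [0, 0, 0], 0.15],
    [[0, 0, 0], [0, 0, 0], 0.15],
    [[0, 0, 0], [0, 0, 0], 0.15],
    [[0, 0, 0], [0, 0, 0], 0.15],
    [[0, 0, 0], [0, 0, 0], 1],
    [[0, 0, 0], [0, 0, 0], 1],
    [[0, 0, 0], [0, 0, 0], 1],
    [[0, 0, 0], [0, 0, 0], 1],
    [[0, 0, 0], [0, 0, 0], 1],
    [[0, 0, 0], [0, 0, 0], 1],
    [[0, 0, 0], [0, 0, 0], 1],
    [[0, 0, 0], [0, 0, 0], 1],
    [[0, 0, 0], [0, 0, 0], 1],
    [[0, 0, 0], [0, 0, 0], 1],
  ],
)

```text
clock: 68.35
ee_pos: [0.6405, 0.1011, 0.1844]
orientation: [-0.015, -0.706, 0.708, 0.021]
wrist_force: [-0.6, -5.8, 3.1]
opening: 0.0304
```

Request:
step_arm(
  steps=[
    [[0, 0, 0], [0, 0, 0], 0.15],
    [[0, 0, 0], [0, 0, 0], 0.15],
    [[0, 0, 0], [0, 0, 0], 0.15],
    [[0, 0, 0], [0, 0, 0], 0.15],
    [[0, 0, 0], [0, 0, 0], 0.15],
    [[0, 0, 0], [0, 0, 0], 0.15],
    [[0, 0, 0], [0, 0, 0], 0.15],
    [[0, 0, 0], [0, 0, 0], 0.15],
    [[0, 0, 0], [0, 0, 0], 0.15],
    [[0, 0, 0], [0, 0, 0], 0.15],
  ],
)

```text
clock: 69.18
ee_pos: [0.6402, 0.1035, 0.1838]
orientation: [-0.014, -0.707, 0.707, 0.02]
wrist_force: [-0.3, -0.3, 0.4]
opening: 0.0732
```

Run:
```python
from h import *
pady("w34")
im=cv2.imread("pics/w34.png"); cv2.imwrite("pics/w34c.png",cv2.resize(im[180:300,400:640],None,fx=3.3,fy=3.3,interpolation=cv2.INTER_CUBIC))
```

```text
red pad y 343 [-47.2 -42.2 -40.1]
caps y [-93.2 -65.2 -52.2] x [-16.6  -3.5   8.8]
{'t': 69.18, 'pos': array([640.2, 103.5, 183.8]), 'xb': np.float64(177.22), 'down': array([-0.009, -0.001, -1.   ]), 'F': array([-0.3, -0.3,  0.4]), 'open': 73.2, 'j': array([-0.97,  0.53,  1.06,  1.53, -0.47,  1.37, -1.49])}
```

Request:
step_arm(
  steps=[
    [[0, 0, 0], [0, 0, 0], 1],
    [[0, 0, 0], [0, 0, 0], 1],
    [[0, 0, 0], [0, 0, 0], 1],
    [[0, 0, 0], [0, 0, 0], 1],
    [[0, 0, 0], [0, 0, 0], 1],
    [[0, 0, 0], [0, 0, 0], 1],
    [[0, 0, 0], [0, 0, 0], 1],
    [[0, 0, 0], [0, 0, 0], 1],
    [[0, 0, 0], [0, 0, 0], 1],
    [[0, 0, 0], [0, 0, 0], 1],
    [[0, 0, 0], [0, 0, 0], 1],
  ],
)

```text
clock: 70.15
ee_pos: [0.6405, 0.101, 0.1846]
orientation: [-0.015, -0.706, 0.708, 0.021]
wrist_force: [-1.7, -5.7, 5.9]
opening: 0.0303
```

Request:
step_arm(
  steps=[
    [[0, 0, 0], [0, 0, 0], 0.1],
    [[0, 0, 0], [0, 0, 0], 0.1],
    [[0, 0, 0], [0, 0, 0], 0.1],
    [[0, 0, 0], [0, 0, 0], 0.1],
    [[0, 0, 0], [0, 0, 0], 0.1],
    [[0, 0, 0], [0, 0, 0], 0.1],
    [[0, 0, 0], [0, 0, 0], 0.1],
    [[0, 0, 0], [0, 0, 0], 0.1],
    [[0, 0, 0], [0, 0, 0], 0.1],
    [[0, 0, 0], [0, 0, 0], 0.1],
  ],
)

```text
clock: 70.98
ee_pos: [0.6402, 0.1035, 0.1838]
orientation: [-0.014, -0.707, 0.707, 0.02]
wrist_force: [-0.5, -0.1, 1.0]
opening: 0.0776
```

Run:
```python
from h import *
pady("w35")
x=np.load("pose.npy");a=x[2]
im=[]
for n in("w27","w30","w34","w35"):
    d=np.load(f"pics/{n}.npy",allow_pickle=True).item(); f,s=d["f"],d["s"]; c=wristcloud(f,s)
    q=c-np.array([x[0],x[1],0]); L=np.stack([np.cos(a)*q[...,0]+np.sin(a)*q[...,1],-np.sin(a)*q[...,0]+np.cos(a)*q[...,1],q[...,2]],-1)*1000
    hsv=cv2.cvtColor(f["color"],cv2.COLOR_BGR2HSV); ok=f["depth"]>0
    red=ok&((hsv[...,0]<5)|(hsv[...,0]>175))&(hsv[...,1]>180)&(abs(L[...,0])<12)&(L[...,2]>108)&(L[...,2]<125)
    ry=np.median(L[red][:,1])
    jw=ok&(hsv[...,1]<60)&(f["color"].min(-1)>90)&(abs(L[...,0])<12)&(L[...,2]>100)&(L[...,2]<130)&(L[...,1]>ry)&(L[...,1]<ry+45)
    print(n,"red top y",np.percentile(L[red][:,1],[5,50,95]).round(1),"jaw top",jw.sum(),np.percentile(L[jw][:,1],[2,10,50,90,98]).round(1),np.median(L[jw][:,2]).round(0))
im=cv2.imread("pics/w35.png"); cv2.imwrite("pics/w35c.png",cv2.resize(im[180:300,400:640],None,fx=3.3,fy=3.3,interpolation=cv2.INTER_CUBIC))
```

```text
red pad y 118 [-47.2 -44.8 -42.4]
caps y [-93.4 -65.4 -52.3] x [-16.6  -3.4   9. ]
{'t': 70.98, 'pos': array([640.2, 103.5, 183.8]), 'xb': np.float64(177.22), 'down': array([-0.009, -0.001, -1.   ]), 'F': array([-0.5, -0.1,  1. ]), 'open': 77.6, 'j': array([-0.97,  0.53,  1.06,  1.53, -0.47,  1.37, -1.49])}
w27 red top y [53.4 57.  59.3] jaw top 193 [73.5 73.9 76.1 79.3 80.8] 118.0
w30 red top y [ 9.8 13.7 15.7] jaw top 423 [30.4 31.7 36.5 44.8 48.6] 118.0
w34 red top y [-46.9 -42.4 -40.3] jaw top 348 [-30.4 -29.3 -23.8 -11.8  -7.7] 117.0
w35 red top y [-47.1 -44.8 -42.9] jaw top 365 [-36.3 -35.  -29.6 -12.   -7.9] 117.0
```

Request:
step_arm(
  steps=[
    [[0, 0, 20], [0, 0, 0], 0],
    [[0, 0, 30], [0, 0, 0], 0],
    [[0, 0, 30], [0, 0, 0], 0],
    [[0, -10, 20], [0, 0, 0], 0],
    [[-5, -25, 0], [0, 0, 5], 0.3],
    [[-8, -30, 0], [0, 0, 6], 0.3],
    [[-8, -30, 0], [0, 0, 6], 0.3],
    [[-8, -30, 0], [0, 0, 6], 0.3],
    [[-8, -30, 0], [0, 0, 6], 0.3],
    [[-8, -30, 0], [0, 0, 6], 0.3],
    [[-5, -30, 0], [0, 0, 6], 0.3],
    [[0, -30, 0], [0, 0, 6], 0.3],
    [[0, -30, 0], [0, 0, 6], 0.3],
    [[0, -30, 0], [0, 0, 6], 0.3],
    [[0, -20, 0], [0, 0, 6], 0.3],
    [[0, 0, 0], [0, 0, 0], 0.3],
  ],
)

```text
clock: 72.37
ee_pos: [0.5885, -0.2279, 0.2843]
orientation: [0.368, -0.603, 0.608, -0.362]
wrist_force: [0.3, -1.5, 1.1]
opening: 0.0607
```

Run:
```python
from h import *
print(tool());f,s=wshot("w36")
def lf(c):
    x=np.load("pose.npy");a=x[2];q=c-np.array([x[0],x[1],0])
    return np.stack([np.cos(a)*q[...,0]+np.sin(a)*q[...,1],-np.sin(a)*q[...,0]+np.cos(a)*q[...,1],q[...,2]],-1)*1000
for n in("w36","w22","w1"):
    d=np.load(f"pics/{n}.npy",allow_pickle=True).item(); f,s=d["f"],d["s"]; c=wristcloud(f,s); ok=f["depth"]>0
    k=ok&(np.hypot(c[...,0]-.622,c[...,1]+.333)<.03)&(c[...,2]>.172)&(c[...,2]<.21)
    if k.sum()>20: print(n,k.sum(),"knob",cv2.minEnclosingCircle((c[k][:,:2]*1000).astype(np.float32)),c[k][:,2].max().round(3),lf(c[k]).mean(0).round(1))
    L=lf(c)
    p=ok&(np.hypot(L[...,0],L[...,1]+168)<16)&(abs(L[...,2]-160)<6)
    if p.sum()>20: print("post",p.sum(),L[p].mean(0).round(1))
    b=ok&(abs(L[...,2]-160)<4)&(L[...,1]<-190)&(L[...,1]>-440)&(abs(L[...,0])<50)
    if b.sum()>20: print("bar",b.sum(),cv2.fitLine(L[b][:,:2].astype(np.float32),cv2.DIST_L2,0,.01,.01).ravel(), L[b][:,1].min())
```

```text
{'t': 72.37, 'pos': array([ 588.5, -227.9,  284.3]), 'xb': np.float64(-117.81), 'down': array([-0.003, -0.011, -1.   ]), 'F': array([ 0.3, -1.5,  1.1]), 'open': 60.7, 'j': array([-0.41,  0.36,  0.94,  1.43, -0.28,  1.5 ,  0.04])}
post 821 [  -0.9 -167.3  161.5]
bar 1716 [ 2.1067435e-01 -9.7755629e-01  5.7989323e-01 -2.1413731e+02] -267.47933213309045
post 789 [  -2.1 -167.   161.5]
bar 1202 [ 6.3644238e-02 -9.9797267e-01 -9.3281984e-01 -2.1268745e+02] -414.95844716301366
w1 232 knob ((621.2550659179688, -330.5083312988281), 12.150195121765137) 0.195 [   1.5 -260.8  190.8]
post 130 [  -9.3 -166.8  161.4]
bar 473 [ 1.0492735e-01 -9.9447989e-01 -1.7117567e+00 -2.7016888e+02] -316.3403763724587
```

Request:
step_arm(
  steps=[
    [[8, -20, 0], [0, 0, 6], 0.3],
    [[8, -22, 0], [0, 0, 6], 0.3],
    [[8, -22, 0], [0, 0, 6], 0.3],
    [[8, -22, 0], [0, 0, 6], 0.3],
    [[2, -16, 0], [0, 0, 3.8], 0.3],
    [[0, 0, -20], [0, 0, 0], 0.3],
    [[0, 0, -20], [0, 0, 0], 0.3],
    [[0, 0, 0], [0, 0, 0], 0.3],
    [[0, 0, 0], [0, 0, 0], 0.3],
  ],
  grip_force=12,
)

```text
clock: 73.17
ee_pos: [0.6246, -0.3223, 0.2432]
orientation: [0.502, -0.498, 0.502, -0.498]
wrist_force: [-0.3, -0.5, 1.1]
opening: 0.0605
```

Run:
```python
from h import *
print(tool());f,s=wshot("w37")
g=grab_frame("side");cv2.imwrite("pics/s37.png",cv2.resize(g["color"][150:330,310:500],None,fx=3.3,fy=3.3))
c=cloud(g);k=(g["depth"]>0)&(np.hypot(c[...,0]-.622,c[...,1]+.333)<.03)&(c[...,2]>.172)&(c[...,2]<.205)&(g["color"].max(-1)<60)
print(k.sum(),c[k].mean(0),c[k].min(0),c[k].max(0))
```

```text
{'t': 73.17, 'pos': array([ 624.6, -322.3,  243.2]), 'xb': np.float64(-89.99), 'down': array([-0.   , -0.008, -1.   ]), 'F': array([-0.3, -0.5,  1.1]), 'open': 60.5, 'j': array([-0.11,  0.52,  0.81,  1.29, -0.36,  1.47,  0.66])}
105 [ 0.61884488 -0.33787888  0.18893081] [ 0.61113019 -0.3461426   0.17288088] [ 0.63020479 -0.32575782  0.19553934]
```

Run:
```python
from h import *
d=np.load(f"pics/w37.npy",allow_pickle=True).item(); f,s=d["f"],d["s"]; c=wristcloud(f,s); ok=f["depth"]>0
k=ok&(np.hypot(c[...,0]-.622,c[...,1]+.333)<.03)&(c[...,2]>.185)&(c[...,2]<.21)
print(k.sum(),cv2.minEnclosingCircle((c[k][:,:2]*1000).astype(np.float32)),c[k].max(0))
b=ok&(abs(c[...,2]-.160)<.004)&(c[...,1]<-.26)&(c[...,1]>-.5)&(abs(c[...,0]-.62)<.05)
print(cv2.fitLine(c[b][:,:2].astype(np.float32)*1000,cv2.DIST_L2,0,.01,.01).ravel())
p=ok&(np.hypot(c[...,0]-.623,c[...,1]+.235)<.016)&(abs(c[...,2]-.16)<.006);print("post",c[p].mean(0))
```

```text
988 ((621.8724975585938, -331.05181884765625), 12.221918106079102) [ 0.63360431 -0.31901793  0.19524743]
[ 6.6445139e-03 -9.9997795e-01  6.2182605e+02 -3.3368127e+02]
post [ 0.62233556 -0.23571311  0.16154944]
```

Request:
step_arm(
  steps=[
    [[-2.7, -8.7, -20], [0, 0, 0], 0.3],
    [[0, 0, -25], [0, 0, 0], 0.3],
    [[0, 0, -25], [0, 0, 0], 0.3],
    [[0, 0, -19], [0, 0, 0], 0.3],
    [[0, 0, 0], [0, 0, 0], 0.5],
    [[0, 0, 0], [0, 0, 0], 0.65],
    [[0, 0, 0], [0, 0, 0], 1],
    [[0, 0, 0], [0, 0, 0], 1],
    [[0, 0, 0], [0, 0, 0], 1],
    [[0, 0, 0], [0, 0, 0], 1],
    [[0, 0, 0], [0, 0, 0], 1],
    [[0, 0, 0], [0, 0, 0], 1],
  ],
)

```text
clock: 74.27
ee_pos: [0.6219, -0.3331, 0.1557]
orientation: [0.502, -0.497, 0.503, -0.498]
wrist_force: [0.5, 0.5, 3.6]
opening: 0.0227
```

Run:
```python
from h import *
print(tool());f,s=wshot("w38")
```

```text
{'t': 74.27, 'pos': array([ 621.9, -333.1,  155.7]), 'xb': np.float64(-90.02), 'down': array([ 0.003, -0.009, -1.   ]), 'F': array([0.5, 0.5, 3.6]), 'open': 22.7, 'j': array([-0.1 ,  0.57,  0.78,  1.41, -0.4 ,  1.32,  0.7 ])}
```

Request:
step_arm(
  steps=[
    [[-12.5, 0.8, 0], [0, 0, -7], 1],
    [[-12.2, 2.5, 0], [0, 0, -7], 1],
    [[-11.9, 4, 0], [0, 0, -7], 1],
    [[-11.2, 5.5, 0], [0, 0, -7], 1],
    [[-10.4, 7, 0], [0, 0, -7], 1],
    [[-9.4, 8.2, 0], [0, 0, -7], 1],
    [[0, 0, 0], [0, 0, 0], 1],
  ],
)

```text
clock: 74.9
ee_pos: [0.5535, -0.3041, 0.1556]
orientation: [0.288, -0.645, 0.649, -0.283]
wrist_force: [1.1, -1.7, 3.4]
opening: 0.0227
```

Run:
```python
from h import *
print(tool());f,s=wshot("w39"); g=grab_frame("side");cv2.imwrite("pics/s39.png",cv2.resize(g["color"][150:350,270:500],None,fx=3,fy=3))
```

```text
{'t': 74.9, 'pos': array([ 553.5, -304.1,  155.6]), 'xb': np.float64(-132.43), 'down': array([-0.004, -0.007, -1.   ]), 'F': array([ 1.1, -1.7,  3.4]), 'open': 22.7, 'j': array([-0.31,  0.48,  1.  ,  1.62, -0.41,  1.28,  0.02])}
```

Request:
step_arm(
  steps=[
    [[-8.2, 9.4, 0], [0, 0, -7], 1],
    [[-7, 10.4, 0], [0, 0, -7], 1],
    [[-5.5, 11.2, 0], [0, 0, -7], 1],
    [[-4, 11.9, 0], [0, 0, -7], 1],
    [[-2.5, 12.2, 0], [0, 0, -7], 1],
    [[-0.8, 12.5, 0], [0, 0, -7], 1],
    [[0, 0, 0], [0, 0, 0], 1],
  ],
)

```text
clock: 75.58
ee_pos: [0.5264, -0.2356, 0.1552]
orientation: [0.039, -0.706, 0.707, -0.032]
wrist_force: [-2.7, -0.4, 7.8]
opening: 0.0225
```

Request:
step_arm(
  steps=[
    [[0.8, 12.5, 0], [0, 0, -6], 1],
    [[2.5, 12.2, 0], [0, 0, -6], 1],
    [[4, 11.9, 0], [0, 0, -6], 1],
    [[5.5, 11.2, 0], [0, 0, -6], 1],
    [[7, 10.4, 0], [0, 0, -6], 1],
    [[8.2, 9.4, 0], [0, 0, -6], 1],
    [[0, 0, 0], [0, 0, 0], 1],
  ],
)

```text
clock: 76.17
ee_pos: [0.5559, -0.1678, 0.1549]
orientation: [0.18, 0.683, -0.683, -0.187]
wrist_force: [-2.6, 3.2, 6.3]
opening: 0.0229
```

Run:
```python
from h import *
print(tool());f,s=wshot("w40"); g=grab_frame("scene");cv2.imwrite("pics/s40.png",cv2.resize(g["color"][150:350,180:440],None,fx=2.8,fy=2.8))
```

```text
{'t': 76.17, 'pos': array([ 555.9, -167.8,  154.9]), 'xb': np.float64(149.92), 'down': array([-0.009,  0.003, -1.   ]), 'F': array([-2.6,  3.2,  6.3]), 'open': 22.9, 'j': array([-0.77,  0.54,  1.33,  1.74, -0.54,  1.31, -1.41])}
```

Request:
step_arm(
  steps=[
    [[9.4, 8.2, 0], [0, 0, -6], 1],
    [[10.4, 7, 0], [0, 0, -6], 1],
    [[11.2, 5.5, 0], [0, 0, -6], 1],
    [[11.9, 4, 0], [0, 0, -6], 1],
    [[12.2, 2.5, 0], [0, 0, -6], 1],
    [[0, 0, 0], [0, 0, 0], 1],
  ],
)

```text
clock: 76.77
ee_pos: [0.6111, -0.1419, 0.1544]
orientation: [0.351, 0.613, -0.611, -0.357]
wrist_force: [-1.0, 4.5, 5.3]
opening: 0.023
```

Run:
```python
from h import *
print(tool());f,s=wshot("w41"); g=grab_frame("scene");cv2.imwrite("pics/s41.png",cv2.resize(g["color"][150:350,180:440],None,fx=2.8,fy=2.8))
```

```text
{'t': 76.77, 'pos': array([ 611.1, -141.9,  154.4]), 'xb': np.float64(119.92), 'down': array([-0.006,  0.006, -1.   ]), 'F': array([-1. ,  4.5,  5.3]), 'open': 23.0, 'j': array([-0.73,  0.69,  1.34,  1.63, -0.69,  1.39, -1.92])}
```

Request:
step_arm(
  steps=[
    [[8, 0.8, 0], [0, 0, -3], 1],
    [[6, 0, 0], [0, 0, 0], 1],
    [[3, 0, 0], [0, 0, 0], 1],
    [[0, 0, 0], [0, 0, 0], 1],
  ],
)

```text
clock: 77.2
ee_pos: [0.6259, -0.142, 0.1546]
orientation: [0.365, 0.604, -0.602, -0.372]
wrist_force: [-2.1, 2.3, -1.0]
opening: 0.0227
```

Request:
step_arm(
  steps=[
    [[2, 0, 0], [0, 0, 0], 1],
    [[0, 0, 0], [0, 0, 0], 1],
  ],
)

```text
clock: 77.37
ee_pos: [0.6273, -0.1421, 0.1546]
orientation: [0.366, 0.604, -0.602, -0.373]
wrist_force: [-3.0, 0.7, -2.0]
opening: 0.0225
```

Request:
step_arm(
  steps=[
    [[2, 0, 0], [0, 0, 0], 1],
    [[0, 0, 0], [0, 0, 0], 1],
  ],
)

```text
clock: 77.53
ee_pos: [0.6273, -0.1421, 0.1545]
orientation: [0.365, 0.603, -0.602, -0.375]
wrist_force: [-13.1, 2.1, 1.9]
opening: 0.0229
```

Request:
step_arm(
  steps=[
    [[2, 0, 0], [0, 0, 0], 1],
    [[0, 0, 0], [0, 0, 0], 1],
  ],
)

```text
clock: 77.7
ee_pos: [0.6275, -0.1422, 0.1543]
orientation: [0.364, 0.603, -0.602, -0.376]
wrist_force: [-21.7, 3.8, 5.8]
opening: 0.0229
```

Request:
step_arm(
  steps=[
    [[-4, 0, 0], [0, 0, 0], 1],
    [[0, 0, 0], [0, 0, 0], 0.5],
    [[0, 0, 0], [0, 0, 0], 0.4],
    [[0, 0, 0], [0, 0, 0], 0.4],
    [[0, 0, 0], [0, 0, 0], 0.4],
    [[0, 0, 0], [0, 0, 0], 0.4],
    [[0, 0, 0], [0, 0, 0], 0.4],
    [[0, 0, 15], [0, 0, 0], 0.4],
    [[0, 0, 30], [0, 0, 0], 0.4],
    [[0, 0, 30], [0, 0, 7], 0.4],
    [[0, 0, 30], [0, 0, 7], 0.4],
    [[-5, 0, 25], [0, 0, 7], 0.4],
    [[-8, 0, 0], [0, 0, 7], 0.4],
    [[-8, 0, 0], [0, 0, 7], 0.4],
    [[-8, 0, 0], [0, 0, 7], 0.4],
    [[-5, 0, 0], [0, 0, 7], 0.4],
    [[0, 0, 0], [0, 0, 7], 0.4],
    [[0, 0, 0], [0, 0, 7], 0.4],
    [[0, 0, 0], [0, 0, 7], 0.4],
  ],
)

```text
clock: 79.28
ee_pos: [0.594, -0.1423, 0.2864]
orientation: [0.048, -0.705, 0.707, -0.042]
wrist_force: [-0.4, 0.2, -0.7]
opening: 0.0521
```

Request:
step_arm(
  steps=[
    [[0, 0, 0], [0, 0, 7], 1],
    [[0, 0, 0], [0, 0, 7], 1],
    [[0, 0, 0], [0, 0, 7], 1],
    [[0, 0, 0], [0, 0, 7], 1],
    [[0, 0, 0], [0, 0, 7], 1],
    [[0, 0, 0], [0, 0, 7], 1],
    [[0, 0, 0], [0, 0, 7], 1],
    [[0, 0, 0], [0, 0, 7], 1],
    [[0, 0, 0], [0, 0, 7], 1],
    [[0, 0, 0], [0, 0, 7], 1],
    [[0, 0, 0], [0, 0, 7], 1],
    [[0, 0, 0], [0, 0, 5], 1],
    [[0, 0, 0], [0, 0, 0], 1],
  ],
)

```text
clock: 80.37
ee_pos: [0.594, -0.1426, 0.2863]
orientation: [0.498, -0.501, 0.507, -0.495]
wrist_force: [0.2, -1.0, -0.6]
opening: 0.0006
```

Run:
```python
from h import *
print(tool());f,s=wshot("w42"); g=grab_frame("scene");cv2.imwrite("pics/s42.png",cv2.resize(g["color"][150:350,180:440],None,fx=2.8,fy=2.8))
c=wristcloud(f,s)
x=np.load("pose.npy");a=x[2];q=c-np.array([x[0],x[1],0])
L=np.stack([np.cos(a)*q[...,0]+np.sin(a)*q[...,1],-np.sin(a)*q[...,0]+np.cos(a)*q[...,1],q[...,2]],-1)*1000
np.save("pics/L42.npy",L)
m=(f["depth"]>0)&(L[...,2]>165)&(L[...,2]<225)&(abs(L[...,1]-65)<20)&(abs(L[...,0]+52)<60)
print(m.sum(),np.percentile(L[m],[2,50,98],axis=0).round(1) if m.sum() else 0)
m=(f["depth"]>0)&(abs(L[...,2]-160)<4)&(abs(L[...,0])<30)&(L[...,1]>-150)&(L[...,1]<100)
print("bar line",cv2.fitLine(L[m][:,:2].astype(np.float32),cv2.DIST_L2,0,.01,.01).ravel())
print("hinge",sh((-52,65,157)))
```

```text
{'t': 80.37, 'pos': array([ 594. , -142.6,  286.3]), 'xb': np.float64(-90.85), 'down': array([ 0.003, -0.009, -1.   ]), 'F': array([ 0.2, -1. , -0.6]), 'open': 0.6, 'j': array([-0.52,  0.28,  0.86,  1.48, -0.2 ,  1.48,  0.32])}
525 [[-58.7  52.7 172. ]
 [-54.4  60.9 213.6]
 [-49.   73.  215.4]]
bar line [  0.01836705  -0.9998313   -4.0698333  -13.509806  ]
hinge [ 5.83012411e-01 -5.54217536e-05  1.57000000e-01]
```

Request:
step_arm(
  steps=[
    [[3, 20, 0], [0, 0, -1], 1],
    [[4, 24, 0], [0, 0, -1], 1],
    [[4, 24, 0], [0, 0, 0], 1],
    [[4, 24, 0], [0, 0, 0], 1],
    [[4, 24, 0], [0, 0, 0], 1],
    [[0, 20, 0], [0, 0, 0], 1],
    [[0, 6, 0], [0, 0, 0], 1],
    [[0, 0, -20], [0, 0, 0], 1],
    [[0, 0, -25], [0, 0, 0], 1],
    [[0, 0, 0], [0, 0, 0], 1],
    [[0, 0, 0], [0, 0, 0], 1],
  ],
)

```text
clock: 81.38
ee_pos: [0.6124, -0.0005, 0.2397]
orientation: [0.489, -0.511, 0.516, -0.483]
wrist_force: [-0.0, 0.2, 0.1]
opening: 0.0006
```

Run:
```python
from h import *
print(tool());f,s=wshot("w43"); g=grab_frame("side");cv2.imwrite("pics/s43.png",cv2.resize(g["color"][90:260,220:420],None,fx=3.3,fy=3.3))
```

```text
{'t': 81.38, 'pos': array([ 6.124e+02, -5.000e-01,  2.397e+02]), 'xb': np.float64(-93.16), 'down': array([-0.001, -0.01 , -1.   ]), 'F': array([-0. ,  0.2,  0.1]), 'open': 0.6, 'j': array([-0.72,  0.3 ,  0.8 ,  1.54, -0.21,  1.39,  0.05])}
```

Request:
step_arm(
  steps=[
    [[0, 0, -20], [0, 0, 0], 1],
    [[0, 0, -25], [0, 0, 0], 1],
    [[0, 0, -22], [0, 0, 0], 1],
    [[0, 0, 0], [0, 0, 0], 1],
    [[-8, 0.4, 0], [0, 0, 0], 1],
    [[-8, 0.4, 0], [0, 0, 0], 1],
    [[-8, 0.4, 0], [0, 0, 0], 1],
    [[0, 0, 0], [0, 0, 0], 1],
  ],
)

```text
clock: 82.15
ee_pos: [0.5884, 0.0013, 0.1746]
orientation: [0.488, -0.51, 0.516, -0.485]
wrist_force: [0.1, -0.6, -0.6]
opening: 0.0005
```

Run:
```python
from h import *
print(tool());f,s=wshot("w44"); g=grab_frame("side");cv2.imwrite("pics/s44.png",cv2.resize(g["color"][110:240,230:380],None,fx=4.3,fy=4.3))
```

```text
{'t': 82.15, 'pos': array([588.4,   1.3, 174.6]), 'xb': np.float64(-93.04), 'down': array([ 0.003, -0.008, -1.   ]), 'F': array([ 0.1, -0.6, -0.6]), 'open': 0.5, 'j': array([-0.74,  0.28,  0.8 ,  1.7 , -0.2 ,  1.25,  0.04])}
```

Request:
step_arm(
  steps=[
    [[-7, 0.3, 0], [0, 0, 0], 1],
    [[-7, 0.3, 0], [0, 0, 0], 1],
    [[-7, 0.3, 0], [0, 0, 0], 1],
    [[-7, 0.3, 0], [0, 0, 0], 1],
    [[-7, 0.3, 0], [0, 0, 0], 1],
    [[0, 0, 0], [0, 0, 0], 1],
  ],
)

```text
clock: 82.75
ee_pos: [0.5527, 0.003, 0.1729]
orientation: [0.489, -0.511, 0.515, -0.485]
wrist_force: [1.5, 0.1, 0.8]
opening: 0.0007
```

Run:
```python
from h import *
print(tool());f,s=wshot("w45"); g=grab_frame("side");cv2.imwrite("pics/s45.png",cv2.resize(g["color"][110:240,230:380],None,fx=4.3,fy=4.3))
```

```text
{'t': 82.75, 'pos': array([552.7,   3. , 172.9]), 'xb': np.float64(-93.02), 'down': array([ 0.001, -0.008, -1.   ]), 'F': array([1.5, 0.1, 0.8]), 'open': 0.7, 'j': array([-0.8 ,  0.19,  0.8 ,  1.78, -0.13,  1.23, -0.01])}
```

Request:
step_arm(
  steps=[
    [[5, 0, 0], [0, 0, 0], 1],
    [[10, 0, 0], [0, 0, 0], 1],
    [[0, 0, 25], [0, 0, 0], 1],
    [[0, -10, 30], [0, 0, 0], 1],
    [[0, -20, 20], [0, 0, 0], 0.7],
    [[0, -25, 0], [0, 0, 0], 0.5],
    [[0, -25, 0], [0, 0, 0], 0.5],
    [[0, -25, 0], [0, 0, 0], 0.5],
    [[0, 0, 0], [0, 0, 0], 0.5],
    [[0, 0, 0], [0, 0, 0], 0.5],
  ],
)

```text
clock: 83.68
ee_pos: [0.5694, -0.1038, 0.248]
orientation: [0.488, -0.511, 0.517, -0.484]
wrist_force: [0.2, 0.6, 0.3]
opening: 0.0329
```

```bash
cat >> h.py <<'E'
def lf(c):
    x=np.load("pose.npy");a=x[2];q=c-np.array([x[0],x[1],0])
    return np.stack([np.cos(a)*q[...,0]+np.sin(a)*q[...,1],-np.sin(a)*q[...,0]+np.cos(a)*q[...,1],q[...,2]],-1)*1000
def barstrap(f,s):
    c=wristcloud(f,s);L=lf(c);ok=f["depth"]>0
    m=ok&(abs(L[...,2]-160)<4)&(L[...,1]>-150)&(L[...,1]<50)&(abs(L[...,0]+30)<60)&(f["color"].min(-1)>70)
    l=cv2.fitLine(L[m][:,:2].astype(np.float32),cv2.DIST_HUBER,0,.01,.01).ravel(); print("bar line",m.sum(),l.round(3),"theta",np.arctan2(-l[0]*np.sign(l[1]),abs(l[1])).round(3))
    m=ok&(L[...,2]>168)&(L[...,2]<225)&(abs(L[...,1]-62)<25)&(L[...,0]>-140)&(L[...,0]<-20)
    if m.sum(): print("strap",m.sum(),np.percentile(c[m]*1000,[2,50,98],axis=0).round(1),"shaker",np.percentile(L[m],[2,50,98],axis=0).round(1))
E
python3 - <<'E'
from h import *
print(tool());f,s=wshot("w46");barstrap(f,s)
E
```

```text
{'t': 83.68, 'pos': array([ 569.4, -103.8,  248. ]), 'xb': np.float64(-93.2), 'down': array([ 0.001, -0.01 , -1.   ]), 'F': array([0.2, 0.6, 0.3]), 'open': 32.9, 'j': array([-0.65,  0.21,  0.87,  1.62, -0.15,  1.39,  0.19])}
bar line 6950 [  0.249  -0.968 -31.076  -6.693] theta 0.252
strap 797 [[534.  -22.  170.1]
 [540.3 -12.3 213.3]
 [544.5  -1.8 215.4]] shaker [[-100.7   41.   170.1]
 [ -94.1   50.7  213.3]
 [ -89.8   61.2  215.4]]
```

Request:
step_arm(
  steps=[
    [[-10, 20, 0], [0, 0, 0], 1],
    [[-10, 20, 0], [0, 0, 0], 1],
    [[-10, 0, -10], [0, 0, 0], 1],
    [[0, 0, -30], [0, 0, 0], 1],
    [[0, 0, -30], [0, 0, 0], 1],
    [[0, 0, -30], [0, 0, 0], 1],
    [[0, 0, -11], [0, 0, 0], 1],
    [[0, 0, 0], [0, 0, 0], 1],
  ],
)

```text
clock: 84.4
ee_pos: [0.5376, -0.0607, 0.1346]
orientation: [0.49, -0.511, 0.514, -0.484]
wrist_force: [-0.3, -0.2, -0.1]
opening: 0.0026
```

Request:
step_arm(
  steps=[
    [[10, 0, 0], [0, 0, 0], 1],
    [[10, 0, 0], [0, 0, 0], 1],
    [[10, 0, 0], [0, 0, 0], 1],
    [[10, 0, 0], [0, 0, 0], 1],
    [[6, 0, 0], [0, 0, 0], 1],
    [[0, 0, 0], [0, 0, 0], 1],
  ],
)

```text
clock: 84.9
ee_pos: [0.5867, -0.0616, 0.1377]
orientation: [0.489, -0.51, 0.516, -0.485]
wrist_force: [0.2, 0.5, -0.5]
opening: 0.0006
```

Request:
step_arm(
  steps=[
    [[8, 0, 0], [0, 0, 0], 1],
    [[6, 0, 0], [0, 0, 0], 1],
    [[0, 0, 0], [0, 0, 0], 1],
  ],
)

```text
clock: 85.15
ee_pos: [0.6002, -0.0618, 0.1371]
orientation: [0.489, -0.51, 0.516, -0.485]
wrist_force: [-0.5, -0.0, -0.4]
opening: 0.0001
```

Request:
step_arm(
  steps=[
    [[3, 0, 0], [0, 0, 0], 1],
    [[0, 0, 0], [0, 0, 0], 1],
  ],
)

```text
clock: 85.32
ee_pos: [0.6023, -0.0621, 0.1369]
orientation: [0.489, -0.51, 0.516, -0.485]
wrist_force: [0.7, 0.1, 0.0]
opening: 0.0007
```

Request:
step_arm(
  steps=[
    [[3, 0, 0], [0, 0, 0], 1],
    [[0, 0, 0], [0, 0, 0], 1],
  ],
)

```text
clock: 85.48
ee_pos: [0.6054, -0.0619, 0.137]
orientation: [0.489, -0.51, 0.516, -0.485]
wrist_force: [1.0, -0.5, -0.5]
opening: 0.0005
```

Request:
step_arm(
  steps=[
    [[3, 0, 0], [0, 0, 0], 1],
    [[0, 0, 0], [0, 0, 0], 1],
  ],
)

```text
clock: 85.65
ee_pos: [0.6077, -0.062, 0.1368]
orientation: [0.489, -0.511, 0.515, -0.484]
wrist_force: [-3.1, 0.6, 1.0]
opening: 0.0006
```

Request:
step_arm(
  steps=[
    [[2, 0, 0], [0, 0, 0], 1],
    [[0, 0, 0], [0, 0, 0], 1],
  ],
)

```text
clock: 85.82
ee_pos: [0.6078, -0.062, 0.1366]
orientation: [0.49, -0.512, 0.514, -0.484]
wrist_force: [-12.2, 1.7, 6.7]
opening: 0.0004
```

Run:
```python
from h import *
print(tool());f,s=wshot("w47"); g=grab_frame("scene");cv2.imwrite("pics/s47.png",cv2.resize(g["color"][170:320,210:410],None,fx=3.7,fy=3.7))
```

```text
{'t': 85.82, 'pos': array([607.8, -62. , 136.6]), 'xb': np.float64(-93.04), 'down': array([-0.004, -0.008, -1.   ]), 'F': array([-12.2,   1.7,   6.7]), 'open': 0.4, 'j': array([-0.61,  0.38,  0.81,  1.68, -0.28,  1.21,  0.21])}
```

Request:
step_arm(
  steps=[
    [[-10, 0, 0], [0, 0, 0], 1],
    [[-10, 0, 10], [0, 0, 0], 1],
    [[0, 0, 30], [0, 0, 0], 1],
    [[0, -15, 35], [0, 0, 0], 0.6],
    [[0, -20, 30], [0, 0, 0], 0.5],
    [[0, -20, 0], [0, 0, 0], 0.5],
    [[0, 0, 0], [0, 0, 0], 0.5],
    [[0, 0, 0], [0, 0, 0], 0.5],
  ],
  grip_force=20,
)

```text
clock: 86.58
ee_pos: [0.5901, -0.1183, 0.2423]
orientation: [0.488, -0.511, 0.517, -0.484]
wrist_force: [-0.5, -0.1, -0.5]
opening: 0.0258
```

Run:
```python
from h import *
print(tool());f,s=wshot("w48");barstrap(f,s)
im=cv2.imread("pics/w48.png");cv2.imwrite("pics/w48c.png",cv2.resize(im[40:290,150:450],None,fx=2.4,fy=2.4))
```

```text
{'t': 86.58, 'pos': array([ 590.1, -118.3,  242.3]), 'xb': np.float64(-93.16), 'down': array([ 0.002, -0.009, -1.   ]), 'F': array([-0.5, -0.1, -0.5]), 'open': 25.8, 'j': array([-0.59,  0.28,  0.87,  1.57, -0.21,  1.39,  0.25])}
bar line 6913 [ 0.009  1.    -2.507 -8.256] theta -0.009
strap 795 [[572.8 -11.7 170.4]
 [578.   -3.2 213.5]
 [582.6   8.8 215.3]] shaker [[-62.2  53.1 170.4]
 [-57.   61.7 213.5]
 [-52.2  73.4 215.3]]
```

Request:
step_arm(
  steps=[
    [[-2, 20, 10], [0, 0, 0], 0.65],
    [[-2, 25, 0], [0, 0, 0], 0.65],
    [[-2, 25, 0], [0, 0, 0], 0.65],
    [[-2, 25, 0], [0, 0, 0], 0.65],
    [[-2, 20, 0], [0, 0, 0], 0.65],
    [[-2, 3, 0], [0, 0, 0], 0.65],
    [[0, 0, 0], [0, 0, 0], 0.65],
    [[0, 0, 0], [0, 0, 0], 0.65],
  ],
)

```text
clock: 87.3
ee_pos: [0.5779, 0.0012, 0.2515]
orientation: [0.489, -0.51, 0.515, -0.485]
wrist_force: [0.5, -0.6, -0.2]
opening: 0.0302
```

Run:
```python
from h import *
print(tool())
```

```text
{'t': 87.3, 'pos': array([577.9,   1.2, 251.5]), 'xb': np.float64(-92.96), 'down': array([ 0.001, -0.009, -1.   ]), 'F': array([ 0.5, -0.6, -0.2]), 'open': 30.2, 'j': array([-0.79,  0.2 ,  0.83,  1.61, -0.14,  1.39, -0.  ])}
```

Request:
step_arm(
  steps=[
    [[0, 0, -20], [0, 0, 0], 0.65],
    [[0, 0, -20], [0, 0, 0], 0.65],
    [[0, 0, -20], [0, 0, 0], 0.65],
    [[0, 0, -15], [0, 0, 0], 0.65],
    [[0, 0, -10], [0, 0, 0], 0.65],
    [[0, 0, 0], [0, 0, 0], 0.65],
  ],
)

```text
clock: 87.8
ee_pos: [0.577, -0.0002, 0.165]
orientation: [0.489, -0.511, 0.516, -0.483]
wrist_force: [-0.8, 0.3, 0.2]
opening: 0.0302
```

Run:
```python
from h import *
print(tool());f,s=wshot("w49"); g=grab_frame("side");cv2.imwrite("pics/s49.png",cv2.resize(g["color"][110:240,230:380],None,fx=4.3,fy=4.3))
```

```text
{'t': 87.8, 'pos': array([ 5.77e+02, -2.00e-01,  1.65e+02]), 'xb': np.float64(-93.11), 'down': array([-0.002, -0.01 , -1.   ]), 'F': array([-0.8,  0.3,  0.2]), 'open': 30.2, 'j': array([-0.76,  0.26,  0.81,  1.73, -0.19,  1.23,  0.04])}
```

Request:
step_arm(
  steps=[
    [[0.5, 0, 0], [0, 0, 0], 1],
    [[0, 0, 0], [0, 0, 0], 1],
    [[0, 0, 0], [0, 0, 0], 1],
    [[0, 0, 0], [0, 0, 0], 1],
    [[0, 0, 0], [0, 0, 0], 1],
    [[0, 0, 0], [0, 0, 0], 1],
    [[0, 0, 0], [0, 0, 0], 1],
  ],
)

```text
clock: 88.48
ee_pos: [0.579, 0.0006, 0.1673]
orientation: [0.488, -0.51, 0.516, -0.485]
wrist_force: [0.8, -3.1, 1.4]
opening: 0.0045
```

Request:
step_arm(
  steps=[
    [[-0.5, 0, -0.5], [-0.2, -4, 0], 1],
    [[-0.5, 0, -0.5], [-0.2, -4, 0], 1],
    [[-0.5, 0, -0.5], [-0.2, -4, 0], 1],
    [[-0.5, 0, -0.5], [-0.2, -4, 0], 1],
    [[0, 0, 0], [0, 0, 0], 1],
  ],
)

```text
clock: 88.9
ee_pos: [0.5771, 0.001, 0.1666]
orientation: [0.412, -0.433, 0.583, -0.55]
wrist_force: [3.5, -7.7, 2.4]
opening: 0.0037
```

Run:
```python
from h import *
print(tool());f,s=wshot("w50"); g=grab_frame("side");cv2.imwrite("pics/s50.png",cv2.resize(g["color"][110:240,230:380],None,fx=4.3,fy=4.3))
```

```text
{'t': 88.9, 'pos': array([577.1,   1. , 166.6]), 'xb': np.float64(-93.14), 'down': array([ 0.285, -0.02 , -0.958]), 'F': array([ 3.5, -7.7,  2.4]), 'open': 3.7, 'j': array([-0.92, -0.05,  0.8 ,  2.  ,  0.11,  0.89, -0.23])}
```

Request:
step_arm(
  steps=[
    [[-0.3, -0.5, -0.5], [-0.2, -4, 0], 1],
    [[-0.3, -0.5, -0.5], [-0.2, -4, 0], 1],
    [[-0.3, 0, -0.5], [-0.2, -4, 0], 1],
    [[0, 0, -0.5], [-0.2, -4, 0], 1],
    [[0, 0, -0.5], [-0.2, -4, 0], 1],
    [[0, 0, -0.5], [-0.2, -4, 0], 1],
    [[0, 0, 0], [0, 0, 0], 1],
  ],
)

```text
clock: 89.58
ee_pos: [0.5756, 0.0016, 0.1633]
orientation: [0.288, -0.303, 0.66, -0.624]
wrist_force: [-7.1, 2.9, 19.9]
opening: 0.0037
```

Run:
```python
from h import *
print(tool());f,s=wshot("w51"); g=grab_frame("side");cv2.imwrite("pics/s51.png",cv2.resize(g["color"][110:240,230:380],None,fx=4.3,fy=4.3))
```

```text
{'t': 89.58, 'pos': array([575.6,   1.6, 163.3]), 'xb': np.float64(-93.15), 'down': array([ 0.649, -0.038, -0.76 ]), 'F': array([-7.1,  2.9, 19.9]), 'open': 3.7, 'j': array([-0.71, -0.3 ,  0.46,  2.37,  0.77,  0.45, -0.87])}
```

Request:
step_arm(
  steps=[
    [[0, 0, 0.5], [0, 0, 0], 0.85],
    [[0, 0, 0], [0, 0, 0], 0.75],
    [[0, 0, 0], [0, 0, 0], 0.7],
    [[0, 0, 0], [0, 0, 0], 0.7],
    [[0, 0, 0], [0, 0, 0], 0.7],
    [[-3, 0, 4], [0, 0, 0], 0.7],
    [[-8, 0, 10], [0.2, 3, 0], 0.7],
    [[-8, 0, 12], [0.2, 3, 0], 0.7],
    [[-6, 0, 15], [0.2, 4, 0], 0.7],
    [[-4, 0, 20], [0.2, 5, 0], 0.7],
    [[0, 0, 20], [0.2, 6, 0], 0.7],
    [[0, 0, 20], [0.3, 6, 0], 1],
    [[0, 0, 0], [0.3, 6, 0], 1],
    [[0, 0, 0], [0.4, 7, 0], 1],
    [[0, 0, 0], [0, 0, 0], 1],
  ],
)

```text
clock: 90.93
ee_pos: [0.548, 0.0022, 0.2598]
orientation: [0.491, -0.505, 0.519, -0.484]
wrist_force: [0.1, 2.3, -2.0]
opening: 0.0073
```

Run:
```python
from h import *
print(tool());f,s=wshot("w52"); g=grab_frame("side");cv2.imwrite("pics/s52.png",cv2.resize(g["color"][110:240,230:380],None,fx=4.3,fy=4.3))
```

```text
{'t': 90.93, 'pos': array([548. ,   2.2, 259.8]), 'xb': np.float64(-92.84), 'down': array([ 0.007, -0.02 , -1.   ]), 'F': array([ 0.1,  2.3, -2. ]), 'open': 7.3, 'j': array([-0.89,  0.11,  0.87,  1.67, -0.06,  1.39, -0.07])}
```

Request:
step_arm(
  steps=[
    [[0, 0, -25], [0, 0, 0], 1],
    [[0, 0, -25], [0, 0, 0], 1],
    [[0, 0, -20], [0, 0, 0], 1],
    [[0, 0, -15], [0, 0, 0], 1],
    [[0, 0, -10], [0, 0, 0], 1],
    [[0, 0, -8], [0, 0, 0], 1],
    [[0, 0, 0], [0, 0, 0], 1],
  ],
)

```text
clock: 91.62
ee_pos: [0.5447, -0.0006, 0.16]
orientation: [0.483, -0.507, 0.52, -0.489]
wrist_force: [-1.8, -0.3, 1.1]
opening: 0.0005
```

Request:
step_arm(
  steps=[
    [[1, 0, -7], [0, 0, 0], 1],
    [[1, 0, -7], [0, 0, 0], 1],
    [[1, 0, -7], [0, 0, 0], 1],
    [[0, 0, 0], [0, 0, 0], 1],
  ],
)

```text
clock: 91.95
ee_pos: [0.5489, -0.0005, 0.1381]
orientation: [0.485, -0.506, 0.52, -0.488]
wrist_force: [0.1, -0.5, 0.6]
opening: 0.0001
```

Run:
```python
from h import *
print(tool());f,s=wshot("w53"); g=grab_frame("side");cv2.imwrite("pics/s53.png",cv2.resize(g["color"][110:240,230:380],None,fx=4.3,fy=4.3))
```

```text
{'t': 91.95, 'pos': array([ 5.489e+02, -5.000e-01,  1.381e+02]), 'xb': np.float64(-93.08), 'down': array([ 0.018, -0.011, -1.   ]), 'F': array([ 0.1, -0.5,  0.6]), 'open': 0.1, 'j': array([-0.84,  0.21,  0.85,  1.85, -0.16,  1.14,  0.01])}
```

Request:
step_arm(
  steps=[
    [[0, 0, -6], [0, 0, 0], 1],
    [[0, 0, -6], [0, 0, 0], 1],
    [[3, 0, -5], [0, 0, 0], 1],
    [[3, 0, 0], [0, 0, 0], 1],
    [[0, 0, 0], [0, 0, 0], 1],
  ],
)

```text
clock: 92.47
ee_pos: [0.5556, -0.0006, 0.1217]
orientation: [0.485, -0.506, 0.521, -0.488]
wrist_force: [-0.3, 0.1, 0.6]
opening: 0.0004
```

Run:
```python
from h import *
print(tool());f,s=wshot("w54"); g=grab_frame("side");cv2.imwrite("pics/s54.png",cv2.resize(g["color"][110:240,230:380],None,fx=4.3,fy=4.3))
```

```text
{'t': 92.47, 'pos': array([555.6,  -0.6, 121.7]), 'xb': np.float64(-93.09), 'down': array([ 0.018, -0.012, -1.   ]), 'F': array([-0.3,  0.1,  0.6]), 'open': 0.4, 'j': array([-0.82,  0.24,  0.85,  1.85, -0.19,  1.11,  0.04])}
```

Request:
step_arm(
  steps=[
    [[4, 0, 0], [0, 0, 0], 1],
    [[4, 0, 0], [0, 0, 0], 1],
    [[3, 0, 0], [0, 0, 0], 1],
    [[0, 0, 0], [0, 0, 0], 1],
  ],
)

```text
clock: 92.9
ee_pos: [0.567, -0.0005, 0.1222]
orientation: [0.484, -0.506, 0.521, -0.488]
wrist_force: [0.0, 0.4, 0.4]
opening: 0.0006
```

Request:
step_arm(
  steps=[
    [[2, 0, 0], [0, 0, 0], 1],
    [[2, 0, 0], [0, 0, 0], 1],
    [[0, 0, 0], [0, 0, 0], 1],
  ],
)

```text
clock: 93.15
ee_pos: [0.5705, -0.0006, 0.1221]
orientation: [0.484, -0.506, 0.521, -0.488]
wrist_force: [-0.5, 0.4, -0.6]
opening: 0.0001
```

Run:
```python
from h import *
import cv2
from cell import *
f=grab_frame("side");cv2.imwrite("pics/h1.png",cv2.resize(f["color"][110:240,230:380],None,fx=4,fy=4))
tool()
```

```text
(no output)
```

View pics/h1.png

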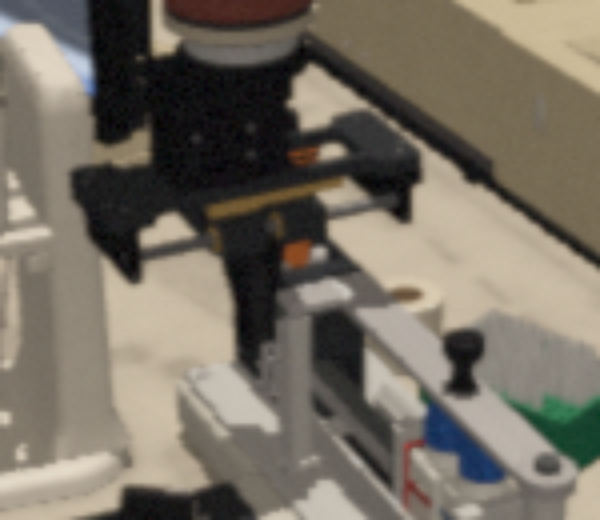

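The side view shows the closed fingers at crop (250,310), close in front of the catch post at (295,380), with the bar over the bottle caps. I'll keep pushing.

Request:
step_arm(
  steps=[
    [[2, 0, 0], [0, 0, 0], 1],
    [[2, 0, 0], [0, 0, 0], 1],
    [[0, 0, 0], [0, 0, 0], 1],
  ],
)

```text
clock: 93.45
ee_pos: [0.572, -0.0006, 0.1218]
orientation: [0.486, -0.507, 0.519, -0.487]
wrist_force: [-12.9, -0.1, 8.5]
opening: 0.0005
```

Request:
step_arm(
  steps=[
    [[1, 0, 0], [0, 0, 0], 1],
    [[0, 0, 0], [0, 0, 0], 1],
    [[0, 0, 0], [0, 0, 0], 1],
  ],
)

```text
clock: 93.7
ee_pos: [0.5721, -0.0006, 0.1217]
orientation: [0.486, -0.508, 0.519, -0.487]
wrist_force: [-16.4, 1.3, 12.2]
opening: 0.0006
```

Request:
step_arm(
  steps=[
    [[-10, 0, 0], [0, 0, 0], 1],
    [[-15, 0, 0], [0, 0, 0], 1],
    [[-20, 0, 0], [0, 0, 0], 1],
    [[-10, 0, 20], [0, 0, 0], 1],
    [[0, 0, 35], [0, 0, 0], 1],
    [[0, 0, 35], [0, 0, 0], 1],
    [[0, 0, 35], [0, 0, 0], 1],
    [[0, 0, 0], [0, 0, 0], 1],
  ],
)

```text
clock: 94.37
ee_pos: [0.5235, -0.0007, 0.2538]
orientation: [0.481, -0.505, 0.522, -0.491]
wrist_force: [1.0, -0.1, 0.8]
opening: 0.0003
```

Run:
```python
from h import *
import cv2
from cell import *
print(tool())
f=grab_frame("side");cv2.imwrite("pics/h2.png",cv2.resize(f["color"][110:240,230:380],None,fx=4,fy=4))
f,s=wshot("h3")
print(barstrap(f,s))
```

```text
{'t': 94.37, 'pos': array([523.5,  -0.7, 253.8]), 'xb': np.float64(-93.12), 'down': array([ 0.027, -0.008, -1.   ]), 'F': array([ 1. , -0.1,  0.8]), 'open': 0.3, 'j': array([-0.94,  0.  ,  0.86,  1.75,  0.01,  1.36, -0.13])}
bar line 1417 [ 0.404 -0.915 -0.821 28.252] theta 0.416
None
```

View pics/h2.png

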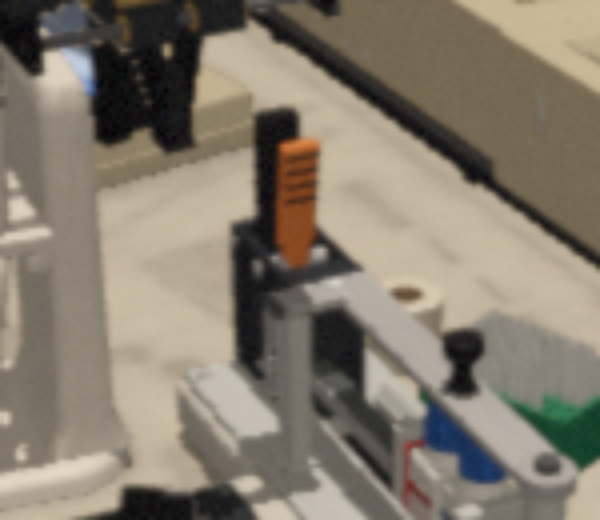

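View pics/h3.png

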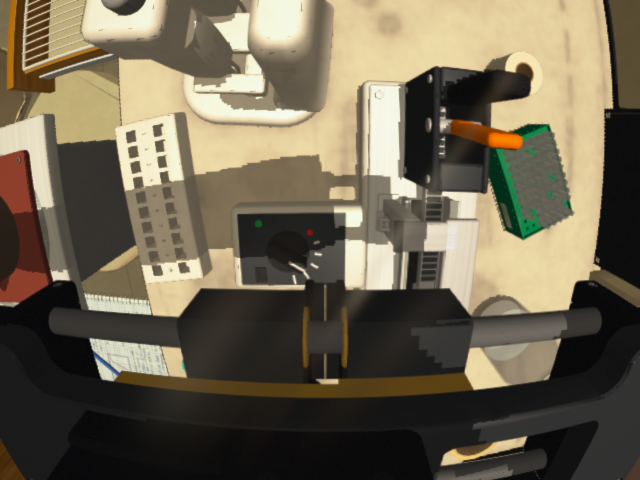

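The hasp strap hangs along the catch post at crop (268,335). The wrist view shows only the bar's end, at (415,225), so the 0.416 bar angle fit is invalid. I'll move for a better view of the bar.

Request:
step_arm(
  steps=[
    [[0, -30, 20], [0, 0, 0], 1],
    [[0, -35, 20], [0, 0, 0], 1],
    [[0, -35, 20], [0, 0, 0], 1],
    [[0, -35, 0], [0, 0, 0], 1],
    [[0, -35, 0], [0, 0, 0], 1],
    [[0, -20, 0], [0, 0, 0], 1],
    [[0, 0, 0], [0, 0, 0], 1],
  ],
)

```text
clock: 95.05
ee_pos: [0.5186, -0.196, 0.3062]
orientation: [0.483, -0.507, 0.523, -0.486]
wrist_force: [-0.1, -1.0, -0.5]
opening: 0.0004
```

Run:
```python
from h import *
import cv2
from cell import *
print(tool())
f,s=wshot("h4")
print(barstrap(f,s))
C,_=(wristcloud(f,s),0) if not isinstance(wristcloud(f,s),tuple) else wristcloud(f,s)[:2]
import numpy as np
P=lf(np.asarray(C).reshape(-1,3)); 
m=(P[:,0]<-30)&(P[:,0]>-110)&(abs(P[:,1]-65)<20)&(P[:,2]>95)&(P[:,2]<230)
Q=P[m]; print(len(Q)); 
for z in range(95,230,6):
    q=Q[(Q[:,2]>=z)&(Q[:,2]<z+6)]
    if len(q)>2: print(z,len(q),q.min(0).round(),np.median(q,0).round())
f=grab_frame("scene");cv2.imwrite("pics/h5.png",f["color"])
```

```text
{'t': 95.05, 'pos': array([ 518.6, -196. ,  306.2]), 'xb': np.float64(-93.5), 'down': array([ 0.017, -0.014, -1.   ]), 'F': array([-0.1, -1. , -0.5]), 'open': 0.4, 'j': array([-0.7 ,  0.11,  1.07,  1.6 , -0.09,  1.47,  0.32])}
bar line 6170 [ 1.0000e-02  1.0000e+00 -3.9270e+00 -4.7212e+01] theta -0.01
None
1225
95 34 [-63.  52.  95.] [-47.  52.  98.]
101 102 [-63.  51. 102.] [-57.  58. 104.]
107 53 [-57.  52. 107.] [-53.  54. 110.]
113 61 [-64.  52. 113.] [-55.  57. 118.]
119 103 [-64.  51. 119.] [-56.  59. 120.]
125 37 [-57.  51. 125.] [-48.  53. 127.]
131 60 [-57.  51. 131.] [-48.  53. 134.]
137 57 [-57.  51. 137.] [-48.  53. 140.]
143 53 [-57.  51. 143.] [-46.  53. 146.]
149 25 [-56.  52. 149.] [-43.  53. 150.]
155 554 [-58.  51. 155.] [-44.  60. 160.]
161 86 [-57.  52. 161.] [-49.  62. 161.]
```

View pics/h4.png

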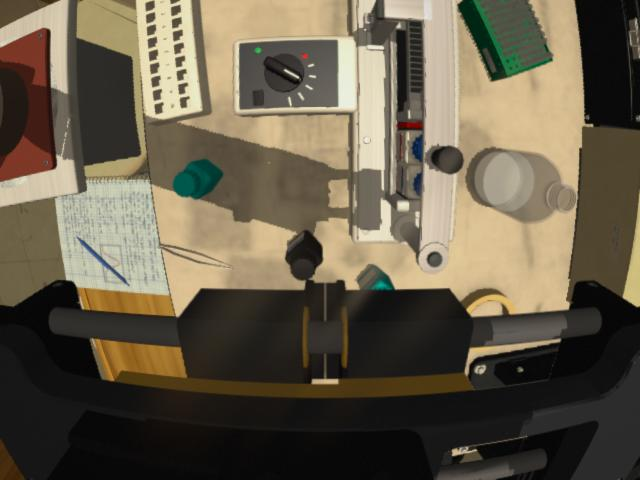

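View pics/h5.png

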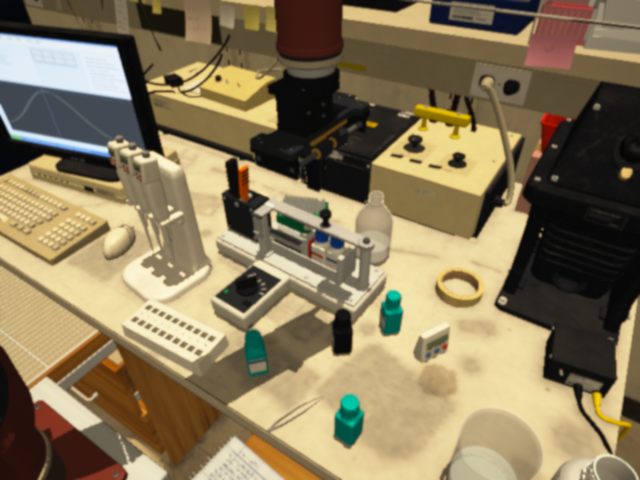

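Bar theta is -0.01, so it is closed. The strap front is at x≈-57 at both z 107 and z 140, so it hangs vertical, and the staple sticks through at x -64, z 118. The dial bar points about 31° right-down, and three clicks expects 32°. Next I'll compare the bystanders with the first picture.

```bash
ls -tr pics | head -12
python3 - <<'E'
import sys
sys.path.insert(0,'.')
from h import *
try: print(pady("h4"))
except Exception as e: print(e)
E
```

```text
scene0.png
scene0.npy
side0.png
side0.npy
wrist0.png
wrist0.npy
scene1.npy
side1.npy
hm.png
sc_crop.png
fit_scene.png
fit_side.png
red pad y 99 [-46.9 -43.9 -41.5]
caps y [-101.1  -67.8  -57.3] x [-19.2 -16.5 -13.6]
{'t': 95.15, 'pos': array([ 519.7, -191.3,  306. ]), 'xb': np.float64(-93.23), 'down': array([ 0.016, -0.012, -1.   ]), 'F': array([1.6, 0.4, 0.2]), 'open': 0.5, 'j': array([-0.7 ,  0.11,  1.07,  1.6 , -0.09,  1.47,  0.32])}
({'color': array([[[ 45,  66,  79],
        [ 46,  67,  79],
        [ 45,  67,  79],
        ...,
        [ 26,  28,  29],
        [ 14,  14,  14],
        [  9,   8,   9]],

       [[ 46,  67,  80],
        [ 46,  67,  81],
        [ 46,  68,  80],
        ...,
        [ 30,  33,  33],
        [ 12,  13,  14],
        [ 10,  10,  10]],

       [[ 47,  67,  81],
        [ 46,  67,  81],
        [ 47,  69,  82],
        ...,
        [ 31,  34,  35],
        [ 14,  14,  13],
        [ 11,  11,  11]],

       ...,

       [[ 14,  46,  73],
        [ 13,  45,  71],
        [ 12,  43,  69],
        ...,
        [ 61,  71,  77],
        [111, 130, 138],
  
[... 1445 characters left out ...]
   1.00000000e+00]]), 'shot': 132}, {'clock': 95.15, 'joints': array([-0.70040719,  0.10878966,  1.06854262,  1.59594802, -0.09035612,
        1.47383473,  0.31630674]), 'qd': array([-0.03181296, -0.01205072, -0.03432962,  0.00073928, -0.00016396,
        0.00463407, -0.01224978]), 'joint_efforts': array([  2.15196379, -26.677351  ,   5.9332408 , -41.55808926,
         0.17802394,  -0.11422666,   0.28963342]), 'ee_pos': array([ 0.51969343, -0.19134663,  0.30596611]), 'orientation': array([ 0.48441883, -0.50677714,  0.52090742, -0.48700184]), 'wrist_force': array([1.55933642, 0.40151051, 0.1987908 ]), 'torque': array([-0.03530319,  0.03513911,  0.01326021]), 'opening': 0.0005077883134409643})
```

Run:
```python
import cv2,numpy as np
a=cv2.imread("pics/scene0.png");b=cv2.imread("pics/h5.png")
print(a.shape)
cv2.imwrite("pics/cmp.png",np.hstack([a[200:480,200:560],b[200:480,200:560]]))
```

```text
(480, 640, 3)
```

View pics/cmp.png

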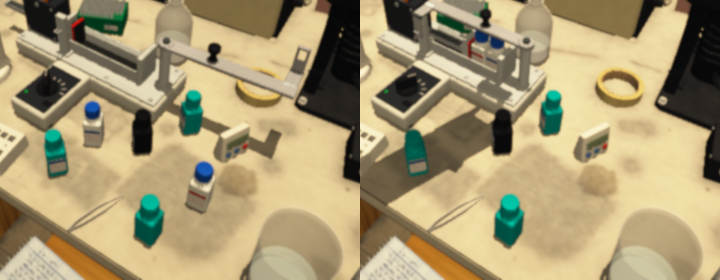

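Left (start) and right (now) match: the turquoise and black look-alikes, the timer and the ring are where they were, and both white bottles are in the channel. I'll clear the arm and hand in.

Request:
step_arm(
  steps=[
    [[0, 0, 20], [0, 0, 0], 1],
    [[0, 0, 20], [0, 0, 0], 1],
    [[0, 0, 0], [0, 0, 0], 1],
    [[0, 0, 0], [0, 0, 0], 1],
    [[0, 0, 0], [0, 0, 0], 1],
  ],
)

```text
clock: 95.62
ee_pos: [0.5204, -0.1893, 0.3463]
orientation: [0.485, -0.506, 0.52, -0.489]
wrist_force: [0.5, 0.0, 0.4]
opening: 0.0005
```

Run:
```python
from cell import *
print(workorder.finish_job())
```

```text
the job is handed in; nothing more can be done
None
```

The job is handed in at about 96 s of the 210 s, with the arm raised clear and touching nothing; no verdict was reported.

**What I did:**
- I stood both white bottles present (blue band and red band) in the channel against the stop.
- I squeezed the trigger 16 times, turned the dial three clicks clockwise, swung the bar round to its end stop and pressed the hasp home over the catch with about 16 N.

**Last checks:**
- **Bar:** it read -0.01 rad, which is closed.
- **Hasp:** the strap's front is at x ≈ -57 both low and high, so it hangs vertical, and the staple shows through its slot.
- **Dial:** the grip points about 30° against the 32° expected for three clicks.
- **Pad:** it measured about 9.5 mm pushed back with the trigger let go, against the 6 mm needed. That was measured before the bar and hasp work. In the last picture the bar partly hid the red pad, so I only confirmed that the pad is still against the row and did not work out the figure again.
- **Other things on the bench:** the look-alikes and timer are unchanged by eye between the first and last scene pictures. I did not compare the tip box and glass bottle closely.

**Disagreements:**
- One bar reading gave 0.416 rad, from a view that showed only the bar's end. I discarded it, and the full view gave -0.01.
- The fingertips measured about 15 mm behind the TCP, where the text says 14 mm ahead. I worked with the measured value.

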